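Set up the bench for lacquering: turn the settled jars, reload the tape holder

TASK

Get the bench ready for a lacquering job. Take the closed glass jars one at a time, the tallest first and the smallest last: turn each right upside down for about two seconds so that the settled pigment comes loose, then stand it upright on the steel tray and let go before you take the next; they are thin glass, so hold them lightly and set them down softly. Also drop the empty cardboard core from the tape holder's spindle into the plywood scrap box and put every roll of masking tape on that spindle, down as far as it goes; leave the other things on the bench alone.

Things in the scene. Friction and masses are not known exactly. Their poses are not given: they have to be found in the camera images.
- jar_tall: the tallest of the closed amber-glass jars with steel screw lid and paper band: a plain cylinder 66 mm in diameter, 92 mm tall with its lid (lid 16 mm tall, 62 mm wide, fixed on), about 280 g, centre of mass at mid-height. Thin glass: a grip of 10 to 20 N per finger holds it, and both pads together must stay under 60 N. Origin at the centre of its underside, z along its axis towards the lid. May be absent.
- jar_mid: the middle-sized of the closed amber-glass jars with steel screw lid and paper band: a plain cylinder 60 mm in diameter, 78 mm tall with its lid (lid 16 mm tall, 56 mm wide, fixed on), about 200 g, centre of mass at mid-height. Thin glass: a grip of 10 to 20 N per finger holds it, and both pads together must stay under 60 N. Origin at the centre of its underside, z along its axis towards the lid. May be absent.
- jar_small: the smallest of the closed amber-glass jars with steel screw lid and paper band: a plain cylinder 52 mm in diameter, 62 mm tall with its lid (lid 16 mm tall, 48 mm wide, fixed on), about 130 g, centre of mass at mid-height. Thin glass: a grip of 10 to 20 N per finger holds it, and both pads together must stay under 60 N. Origin at the centre of its underside, z along its axis towards the lid. May be absent.
- roll_a: roll of beige masking tape, lying flat: 64 mm across, 38 mm tall, bore 26 mm right through, about 90 g, the two rolls alike. Origin at the centre of its underside, z along its axis. May be absent.
- roll_b: roll of beige masking tape, lying flat: 64 mm across, 38 mm tall, bore 26 mm right through, about 90 g, the two rolls alike. Origin at the centre of its underside, z along its axis. May be absent.
- core: empty cardboard core, a tube 40 mm across, 38 mm tall, bore 28 mm, 20 g; at the start it stands on the spindle, on the stand's foot. Origin at the centre of its underside, z along its axis.
- stand: tape holder fixed to the bench: round dark wooden foot 90 mm across and 14 mm thick with one upright steel spindle 18 mm thick in its middle, round-ended, its tip 101 mm above the bench. Origin at the centre of its underside, z up.
- stand_foot (a point): point on the spindle's axis on top of the wooden foot, where the lowest roll rests; z up
- stand_tip (a point): the spindle's rounded top end, 87 mm above stand_foot
- tray: shallow steel tray fixed to the bench: 180 mm along its x, 340 mm along its y, floor 4 mm thick, rim 12 mm above the bench and 4 mm thick. Origin at the centre of its underside; room for three jars side by side along y, about 95 to 100 mm apart.
- scrapbox: open plywood scrap box fixed to the bench: 110 mm by 110 mm outside, 45 mm tall, walls and floor 5 mm. Origin at the centre of its underside.
- sandblock: bystander, leave it alone: cork sanding block 45 x 70 x 25 mm, between the task's things. Origin at the centre of its underside.
- offcut: bystander, leave it alone: piece of wood 60 x 110 x 22 mm beyond the spindle. Origin at the centre of its underside.
- tin: bystander, leave it alone: wide closed dark steel paint tin 84 mm across, 75 mm tall, beyond the jars (not one of the jars). Origin at the centre of its underside.
- screwdriver: bystander, leave it alone: screwdriver 200 mm long, beyond the jars. Origin at the centre of its underside.
- scraper: bystander, leave it alone: scraper 250 mm long with a wooden handle, beyond the tray. Origin at the centre of its underside.

How it is judged:
By the outcome, as a careful person would: the job done as asked, in the order asked, and still so for the second after the job is handed in, with the robot touching nothing.
Of jar_tall, jar_mid, jar_small only 2 to 3 are there at a start; the rules pass over those that are not, and their reading is None.
Of roll_a, roll_b only 1 to 2 are there at a start; the rules pass over those that are not, and their reading is None.
At some moment in a run one of jar_tall, jar_mid, jar_small, roll_a, roll_b may be knocked a few centimetres aside while the robot is not near it.
It also fails if it takes over 210 s, if anything falls off the work surface, if the arm or the gripper's body presses on something with over 40 N, if the wrist force passes 120 N, or if a joint passes its speed limit or range.

ROBOT

A 6-joint arm with a two-finger parallel gripper is mounted at the origin on the work surface. World frame = base frame: x ahead of the robot, y to its left, z up, the work surface at z = 0. Lengths are in m, angles in rad, forces in N, time in s.
With the tool pointing down it reaches from about 0.375 to 0.925 m from the base axis. Payload 5.7 kg.
Tool frame: the origin (TCP) lies at the very end of the fingers, on their centre line; the grasp point (between the pads) lies 19 mm behind it (env.tcp_to_grasp is the distance from the TCP to the grasp point, in m); z points along the fingers, y is the direction in which the jaws open and shut (so a half turn about z gives the same grasp; the last joint's range is limited). The gripper opens to 88 mm and grips with 3 to 60 N. Pads are 20 mm wide; open, the fingers measure 115 mm over their backs; the gripper's body (75 mm by 178 mm) begins 61 mm behind the grasp point.
Start: joints at [-1.361, 0.359, 1.51, -0, 1.272, -0.115], TCP at [0.191, -0.569, 0.223] pointing down, gripper open.
Joint ranges: [-2.97, 2.97], [-1.01, 2.36], [0.21, 2.38], [-0.96, 4.11], [0.2, 2.71], [-2.98, 2.98]. Speed limits (rad/s): [2.39, 2.39, 3.14, 3.14, 3.14, 3.14].

INTERFACE

Orientations are given as a unit quaternion [x, y, z, w].
In Python, from rig import monitor, eyes, workorder, env gives the robot as it stands.
- The arm moves only by the shell command python3 -m pendant 'ROWS' [FORCE]. ROWS is JSON, a list of rows, each an object of numbers: "dx", "dy", "dz": the shift along the tool's x, y, z in m; "ax", "ay", "az": the turn, a rotation vector about the tool's x, y, z in rad; "grip": the opening, from -1 (shut) to 1 (fully open). In form: [{"dx": .., "dy": .., "dz": .., "ax": .., "ay": .., "az": .., "grip": ..}, ...]. A call has 1 to 5 rows; each row shifts and turns the pose as measured when the row begins, along the tool's axes as they then stand; what a row does not reach is not made up. A row lasts 1/8 s, in which the tool goes at most 62.5 mm and 10.7 degrees, less where a joint would pass 70% of its speed; a pose out of reach is approached as far as the arm can. A call with a gripper value outside its range is refused whole. The fingers move at their own pace and stop on an object; FORCE is the grip in N (left out, the last holds). Time passes only in rows, so rows that do not move let the fingers close. It gives the time, the measured TCP pose, the force and the opening at its end, in the units of the state.
- monitor.sense(): the state, without advancing time (a new reading comes with each control period).
- eyes.capture(name): name is "scene" or "side" or "wrist"; returns the picture (420x560x3 uint8, blue, green, red); there is no depth.
- eyes.calibration(name): a dict with "camera_matrix" (3x3 intrinsics, pixels), "eye" and "rotation" of the camera in the world. Camera axes: x right, y down, z forward; pixel columns grow to the right and rows downward; lengths in m; the calibration is good to about 2 mm. A picture is of the moment at which its call begins: read the wrist's pose just before it. calibration takes no time and is no camera call; for the wrist camera it gives the pose at the moment of the call.
- workorder.sign_off(): hands the job in, once; it reports no verdict.
Trained networks look in the newest picture that a camera, given by its name, has taken for a name from the list of things; names that differ only in an ending like _2 or _b are one class to them, and where a whole thing is asked for, a point or a joint stands for the part that bears it (a point fixed in the world has none). Each returns a list of dicts, best first, with "conf" (0 to 1); they miss things now and then, are a little off and sometimes report something else, mostly with a low value. They report only what shows in the picture. A call takes as long as a camera call.
- eyes.trace(query, camera): "region" (420x560 bool, what is visible of it) and "bbox" ([left, top, right, bottom] in pixels, round what is visible of it).
- eyes.pinpoint(query, camera): "pixel" ([row, column] in pixels: a listed point, or the origin of a listed thing).
The state is a dict: "time_s": time; "joint_pos": joint angles; "qvel": joint speeds; "tau": joint torques, N m; "eef_pos": TCP position; "orientation": TCP orientation; "force": force on the tool from outside, world axes, zero at the start; "torque": the same for the moment, N m; "grip_width": finger opening in m.
Only numpy, scipy, OpenCV 4.12 (cv2) and the standard library are available. Lean on these libraries where they do the work, as an engineer would, in place of code of your own. Each camera call takes 0.05 s, during which the arm holds its last target.

## Working session

There is one attempt and no reset: what is moved stays moved. The work goes in short steps, Python scripts to look and compute and a shell command to move; the robot and the scene stay as the last step left them, time stands still between calls to the robot, and variables do not carry over. Pictures are saved under pics/ and viewed, and the job is handed in when it is done.

```bash
ls -la; mkdir -p pics; python3 - <<'E'
from rig import monitor, eyes, workorder, env
import cv2
print(monitor.sense()); print(env.tcp_to_grasp)
for n in ("scene","side","wrist"):
    cv2.imwrite(f"pics/{n}0.png",eyes.capture(n)); c=eyes.calibration(n); print(n,c)
E
```

```text
total 12
drwxr-xr-x  3 agent agent 4096 Dec  6 08:32 .
drwxr-xr-x 23 root  root  4096 Dec  6 08:32 ..
drwxr-xr-x  2 agent agent 4096 Dec  6 08:32 pics
{'time_s': 0.0, 'joint_pos': array([-1.36109167e+00,  3.59538709e-01,  1.51142512e+00,  2.11409098e-05,
        1.27253212e+00, -1.15075819e-01]), 'qvel': array([-0.00210716, -0.00038663,  0.0002303 ,  0.00184703, -0.00036009,
       -0.00170278]), 'tau': array([-5.32474893e-03, -5.15392005e+01, -2.70721883e+01,  6.70164241e-02,
        3.50083911e-02, -1.46925513e-04]), 'eef_pos': array([ 0.19132695, -0.56793559,  0.22179234]), 'orientation': array([ 9.86843712e-01,  1.61674309e-01, -3.49202633e-05, -9.51058034e-04]), 'force': array([ 0.4969515 , -0.33828928,  0.28712554]), 'torque': array([ 0.02214059, -0.01688962,  0.00518776]), 'grip_width': 0.08761834354170517}
0.0187
scene {'camera_matrix': array([[461.94737046,   0.        , 281.2145689 ],
       [  0.        , 461.94737046, 199.38233808],
       [  0.        ,   0.        ,   1.        ]]), 'eye': array([ 1.60628644, -0.32095827,  0.77740448]), 'rotation': array([ 0.72144947,  0.50188192, -0.27353231, -0.39090315])}
side {'camera_matrix': array([[419.57118362,   0.        , 273.42791002],
       [  0.        , 419.57118362, 209.29557123],
       [  0.        ,   0.        ,   1.        ]]), 'eye': array([ 0.29825468, -0.72752176,  0.67200654]), 'rotation': array([ 0.87113426, -0.14144173,  0.07558901, -0.46411813])}
wrist {'camera_matrix': array([[315.76258689,   0.        , 285.93783099],
       [  0.        , 315.76258689, 209.79527842],
       [  0.        ,   0.        ,   1.        ]]), 'eye': array([ 0.26666281, -0.54228425,  0.38431961]), 'rotation': array([ 0.80341512, -0.57733099, -0.08560621,  0.11783314])}
```

View pics/scene0.png

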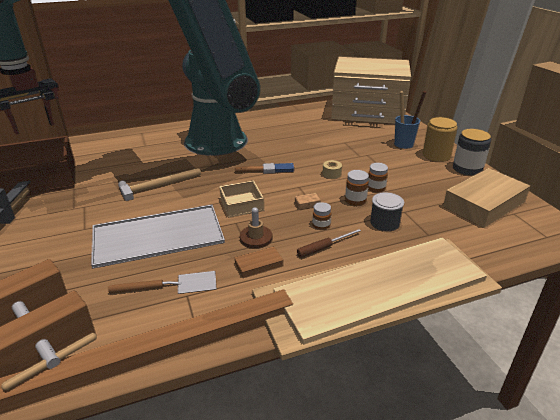

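View pics/side0.png

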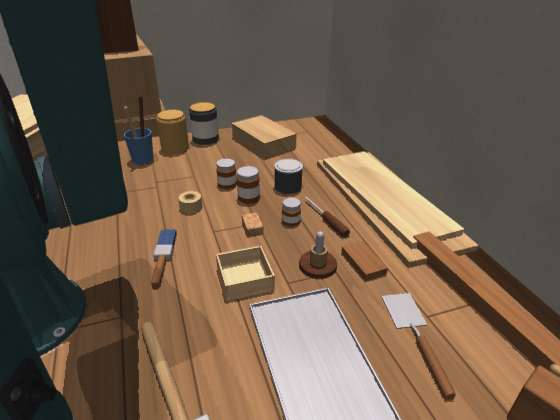

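View pics/wrist0.png

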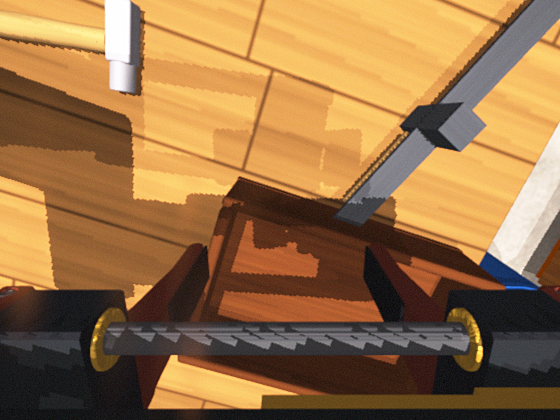

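The scene view shows three jars, at about (357,187), (377,178) and (321,215). It also shows one tape roll at (332,169), the core on the spindle at (256,230), the box at (241,198) and the tray at (157,235). Next I'll run the networks on these.

```bash
cat > h.py <<'E'
import numpy as np, cv2
from rig import monitor, eyes, workorder, env
from scipy.spatial.transform import Rotation as R
from scipy.optimize import least_squares
def ray(n,px,cal=None):
    c=cal or eyes.calibration(n); K=np.array(c["camera_matrix"]); d=np.linalg.inv(K)@[px[1],px[0],1]
    r=np.array(c["rotation"]); Rm=R.from_quat(r).as_matrix() if r.shape==(4,) else r
    return np.array(c["eye"]),Rm@d
def onz(n,px,z,cal=None):
    e,d=ray(n,px,cal); return e+d*(z-e[2])/d[2]
def proj(n,P,cal=None):
    c=cal or eyes.calibration(n); K=np.array(c["camera_matrix"]); Rm=R.from_quat(c["rotation"]).as_matrix()
    q=(np.atleast_2d(P)-c["eye"])@Rm; q=q@K.T; return q[:,:2]/q[:,2:]   # col,row
def cylpts(x,y,z0,r,h,n=40):
    t=np.linspace(0,2*np.pi,n,endpoint=False); a=np.c_[x+r*np.cos(t),y+r*np.sin(t)]
    return np.vstack([np.c_[a,np.full(n,z0)],np.c_[a,np.full(n,z0+h)]])
def fitcyl(obs,z0,r,h,x0):
    "obs: list of (cam,bbox,cal); fits x,y so that the projected bbox matches"
    def f(p):
        o=[]
        for n,b,c in obs:
            q=proj(n,cylpts(p[0],p[1],z0,r,h),c); o+=list(np.r_[q.min(0),q.max(0)]-np.array(b,float)-[0,0,0,0])
        return o
    s=least_squares(f,x0[:2],loss="soft_l1"); return s.x,np.abs(s.fun).max()
JARS=dict(jar_tall=(.033,.092),jar_mid=(.030,.078),jar_small=(.026,.062))
def st():
    s=monitor.sense(); return s
def bodyaxes(s): return R.from_quat(s["orientation"]).as_matrix()
E
python3 - <<'E'
from h import *
for n in ("scene","side"):
    eyes.capture(n)
    for q in ["jar_tall","jar_mid","jar_small","roll_a","core","stand","stand_tip","stand_foot","tray","scrapbox","sandblock","offcut","tin","screwdriver"]:
        for d in (eyes.pinpoint(q,n))[:3]: 
            if d["conf"]>.2: print(n,q,"pin",round(d["conf"],2),np.round(d["pixel"],1),np.round(onz(n,d["pixel"],{"stand_tip":.101,"core":.014,"stand_foot":.014}.get(q,0)),3))
        if q not in("stand_tip","stand_foot"):
          for d in (eyes.trace(q,n))[:3]:
            if d["conf"]>.2: print(n,q,"box",round(d["conf"],2),d["bbox"],int(d["region"].sum()))
print(monitor.sense()["time_s"])
E
```

```text
scene jar_tall pin 0.55 [198. 355.] [0.556 0.309 0.   ]
scene jar_tall pin 0.43 [221.  383.5] [0.693 0.328 0.   ]
scene jar_tall box 0.85 [341.3, 166.8, 366.4, 205.7] 733
scene jar_mid pin 0.77 [186.5 375.9] [0.518 0.405 0.   ]
scene jar_mid box 0.7 [367.2, 163.5, 386.1, 191.4] 502
scene jar_mid box 0.42 [343.5, 168.2, 367.3, 204.5] 667
scene jar_small pin 0.81 [225.9 321.4] [0.653 0.151 0.   ]
scene jar_small pin 0.74 [234. 257.] [ 0.625 -0.032  0.   ]
scene jar_small box 0.57 [314.8, 201.3, 332.5, 230.0] 441
scene roll_a pin 0.78 [168.8 330.2] [0.361 0.317 0.   ]
scene roll_a box 0.89 [325.4, 160.3, 341.4, 178.2] 256
scene core pin 0.48 [234. 259.] [ 0.644 -0.032  0.014]
scene core box 0.74 [252.7, 221.2, 263.6, 240.9] 203
scene stand pin 0.83 [242.7 257.7] [ 0.662 -0.042  0.   ]
scene stand box 0.82 [239.5, 207.6, 271.2, 249.2] 514
scene stand_foot pin 0.55 [234.4 255.8] [ 0.643 -0.041  0.014]
scene stand_foot pin 0.52 [205.4 309.6] [0.564 0.152 0.014]
scene tray pin 0.87 [233.1 155.9] [ 0.523 -0.294  0.   ]
scene tray pin 0.59 [232.5 255.2] [ 0.616 -0.034  0.   ]
scene tray pin 0
[... 2362 characters left out ...]
36  0.   ]
side scrapbox box 0.92 [215.3, 244.8, 274.0, 303.7] 2398
side scrapbox box 0.45 [380.0, 293.1, 453.7, 398.8] 1702
side sandblock pin 0.84 [229.3 254.2] [0.536 0.146 0.   ]
side sandblock pin 0.35 [342.1 419.3] [ 0.738 -0.31   0.   ]
side sandblock box 0.87 [242.8, 212.8, 259.8, 235.5] 378
side offcut pin 0.89 [261.7 365. ] [ 0.753 -0.065  0.   ]
side offcut box 0.94 [344.3, 240.3, 387.2, 280.8] 995
side tin pin 0.93 [186.6 288.8] [0.701 0.326 0.   ]
side tin box 0.9 [277.0, 159.4, 302.6, 192.9] 882
side screwdriver pin 0.78 [216.2 322.4] [0.734 0.145 0.   ]
side screwdriver pin 0.3 [280.1 245.8] [ 0.463 -0.035  0.   ]
side screwdriver box 0.73 [323.6, 210.5, 350.0, 236.4] 287
2.85
```

```bash
cat >> h.py <<'E'
SH=dict(JARS,roll_a=(.032,.038),core=(.020,.038),stand=(.045,.014),tin=(.042,.075))
def find(q,cams=("scene","side"),z0=0,x0=None,minconf=.2,near=None,show=True):
    obs=[];r,h=SH[q]
    for n in cams:
        eyes.capture(n); cal=eyes.calibration(n)
        ds=[d for d in eyes.trace(q,n) if d["conf"]>minconf]
        if near is not None: 
            ds=[d for d in ds if np.linalg.norm(onz(n,[(d["bbox"][1]+d["bbox"][3])/2,(d["bbox"][0]+d["bbox"][2])/2],z0+h/2,cal)[:2]-near)<.05]
        if ds:
            ys,xs=np.nonzero(ds[0]["region"]); b=ds[0]["bbox"]
            obs.append((n,b,cal))
    if not obs: return None
    n,b,c=obs[0]; g=onz(n,[(b[1]+b[3])/2,(b[0]+b[2])/2],z0+h/2,c)
    p,e=fitcyl(obs,z0,r,h,g)
    if show: print(q,[o[0] for o in obs],np.round(p,4),"maxres px",round(e,1),[np.round(fitcyl([o],z0,r,h,g)[0],4) for o in obs])
    return p
E
python3 - <<'E'
from h import *
for q in ("jar_tall","jar_mid","jar_small","roll_a","tin"): find(q)
find("core",z0=.014)
for n in ("scene","side"):
    print(n,np.round(proj(n,[[.64,-.042,.101],[.64,-.042,.014]]),1))
print(monitor.sense()["time_s"])
s=cv2.resize(cv2.imread("pics/scene0.png")[195:255,215:295],None,fx=5,fy=5,interpolation=cv2.INTER_CUBIC)
t=cv2.resize(cv2.imread("pics/side0.png")[225:285,280:360],None,fx=5,fy=5,interpolation=cv2.INTER_CUBIC)
cv2.imwrite("pics/z1.png",np.hstack([s,t]))
E
```

```text
jar_tall ['scene', 'side'] [0.5638 0.2942] maxres px 3.3 [array([0.5644, 0.2978]), array([0.5658, 0.291 ])]
jar_mid ['scene', 'side'] [0.5259 0.3939] maxres px 5.8 [array([0.5297, 0.392 ]), array([0.5164, 0.395 ])]
jar_small ['scene', 'side'] [0.6426 0.1531] maxres px 3.0 [array([0.6387, 0.1582]), array([0.6409, 0.1457])]
roll_a ['scene', 'side'] [0.7058 0.1477] maxres px 61.8 [array([0.4126, 0.297 ]), array([ 0.6387, -0.0439])]
tin ['scene', 'side'] [0.7068 0.3276] maxres px 3.4 [array([0.6936, 0.338 ]), array([0.7054, 0.3184])]
core ['scene', 'side'] [ 0.644  -0.0445] maxres px 4.4 [array([ 0.6518, -0.0424]), array([ 0.6422, -0.0453])]
scene [[253.8 207.4]
 [254.9 233.9]]
side [[320.7 231.8]
 [318.4 261.1]]
4.05
```

View pics/z1.png

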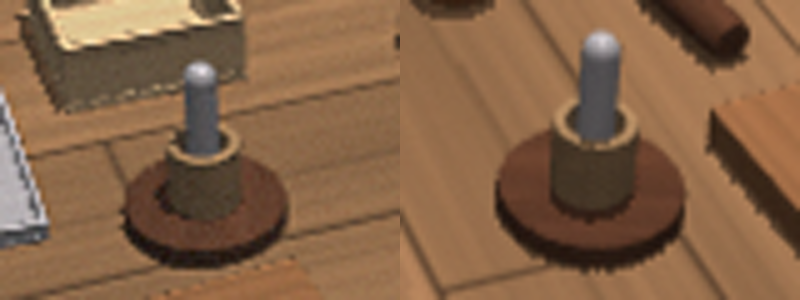

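The zoom puts the spindle tip at (row 207.4, col 255) in scene and (231, 320) in side. The core sits on the foot. I'll fit the stand from these silhouettes.

```bash
python3 - <<'E'
from h import *
C={n:eyes.calibration(n) for n in("scene","side")}
# foot top disc extremes left,right cols, plus tip px and core left/right
m={"scene":dict(tip=(255.1,207.2),foot=(239.8,272.7),core=(247.8,263.6)),"side":dict(tip=(320.1,230.8),foot=(299.2,337.0),core=(310.2,327.4))}
def f(p,cams=("scene","side")):
    o=[]
    for n in cams:
        t=proj(n,[[p[0],p[1],.101]],C[n])[0]; o+=list(t-m[n]["tip"])
        q=proj(n,cylpts(p[0],p[1],0.0,.045,.014),C[n]); o+=[q[:,0].min()-m[n]["foot"][0],q[:,0].max()-m[n]["foot"][1]]
        q=proj(n,cylpts(p[0],p[1],0.014,.020,.038),C[n]); o+=[q[:,0].min()-m[n]["core"][0],q[:,0].max()-m[n]["core"][1]]
    return o
for c in (("scene","side"),("scene",),("side",)):
    s=least_squares(f,[.64,-.04],args=(c,)); print(c,np.round(s.x,4),np.round(s.fun,1))
E
```

```text
('scene', 'side') [ 0.6405 -0.0387] [-0.   0.  -0.2  0.   0.4 -0.1  0.3  0.2 -0.2  0.1 -0.5  0.3]
('scene',) [ 0.6403 -0.0388] [-0.  -0.  -0.2  0.   0.4 -0.1]
('side',) [ 0.6409 -0.038 ] [ 0.3 -0.  -0.2  0.1 -0.5  0.3]
```

```bash
python3 -m pendant '[{"dx":0.05,"dy":-0.03},{"dx":0.05,"dy":-0.03},{"dx":0.05,"dy":-0.03},{"dx":0.05,"dy":-0.03},{"dx":0.05,"dy":-0.03}]'; cat >> h.py <<'E'
def tgt(down_yaw=None,x=None,z=None):
    "rotation from tool z and x directions"
    z=np.array(z,float);z/=np.linalg.norm(z); x=np.array(x,float); x-=z*(x@z); x/=np.linalg.norm(x)
    return np.c_[x,np.cross(z,x),z]
def plan(pos,Rt=None,n=None,pivot=None,gain=1.0,grip=None):
    "prints total and per-row tool-frame motion to reach pos / Rt (TCP)"
    s=monitor.sense(); p=s["eef_pos"]; R0=R.from_quat(s["orientation"]).as_matrix()
    pos=np.array(pos,float); Rt=R0 if Rt is None else Rt
    rv=R.from_matrix(R0.T@Rt).as_rotvec()
    dist=np.linalg.norm(pos-p); ang=np.linalg.norm(rv)
    if n is None: n=int(max(1,np.ceil(dist/.06),np.ceil(np.degrees(ang)/10.4)))
    print("t %.2f q"%s["time_s"],np.round(s["joint_pos"],3),"dist %.3f ang %.1f deg rows %d"%(dist,np.degrees(ang),n))
    a=rv/n; P=p
    for i in range(n):
        Ri=R0@R.from_rotvec(a*i).as_matrix(); d=Ri.T@((pos-p)/n)
        if ang<.01 and i>0: continue
        print(i,{k:round(float(v),4) for k,v in zip(("dx","dy","dz","ax","ay","az"),np.r_[d,a])})
E
python3 - <<'E'
from h import *
plan([.6405,-.0387,.2])
E
```

```text
t 4.05 q [-1.361  0.359  1.51  -0.     1.272 -0.115] dist 0.695 ang 0.0 deg rows 12
0 {'dx': 0.0496, 'dy': -0.0299, 'dz': 0.0019, 'ax': 0.0, 'ay': 0.0, 'az': 0.0}validation failed for argument at $[0]...
```

```bash
python3 -m pendant '[{"dx":0.05,"dy":-0.03,"dz":0.002,"ax":0,"ay":0,"az":0,"grip":1},{"dx":0.05,"dy":-0.03,"dz":0.002,"ax":0,"ay":0,"az":0,"grip":1},{"dx":0.05,"dy":-0.03,"dz":0.002,"ax":0,"ay":0,"az":0,"grip":1},{"dx":0.05,"dy":-0.03,"dz":0.002,"ax":0,"ay":0,"az":0,"grip":1},{"dx":0.05,"dy":-0.03,"dz":0.002,"ax":0,"ay":0,"az":0,"grip":1}]'; python3 - <<'E'
from h import *
plan([.6405,-.0387,.2])
E
```

```text
time_s: 4.68
eef_pos: [0.3842, -0.3462, 0.2125]
orientation: [0.987, 0.158, 0.001, 0.002]
force: [0.5, -0.5, -1.0]
grip_width: 0.0877
t 4.67 q [-0.866  0.248  1.703 -0.002  1.186  0.389] dist 0.400 ang 0.0 deg rows 7
0 {'dx': 0.0485, 'dy': -0.0303, 'dz': 0.0017, 'ax': 0.0, 'ay': 0.0, 'az': 0.0}
```

Motion tracks well: the tool travelled 0.295 m of the 0.292 m commanded.

```bash
python3 -m pendant '[{"dx":0.05,"dy":-0.03,"dz":0.002,"ax":0,"ay":0,"az":0,"grip":1},{"dx":0.05,"dy":-0.03,"dz":0.002,"ax":0,"ay":0,"az":0,"grip":1},{"dx":0.05,"dy":-0.03,"dz":0.002,"ax":0,"ay":0,"az":0,"grip":1},{"dx":0.05,"dy":-0.03,"dz":0.002,"ax":0,"ay":0,"az":0,"grip":1},{"dx":0.05,"dy":-0.03,"dz":0.002,"ax":0,"ay":0,"az":0,"grip":1}]';python3 -m pendant '[{"dx":0.045,"dy":-0.03,"dz":0.0,"ax":0,"ay":0,"az":0,"grip":1},{"dx":0.04,"dy":-0.03,"dz":0.0,"ax":0,"ay":0,"az":0,"grip":1},{"dx":0.0,"dy":0,"dz":0.0,"ax":0,"ay":0,"az":0,"grip":0.5}]'; python3 - <<'E'
from h import *
plan([.6405,-.0387,.2])
cv2.imwrite("pics/w2.png",eyes.capture("wrist")); print(proj("wrist",[[.6405,-.0387,.101],[.6405,-.0387,.052]]))
cv2.imwrite("pics/s2.png",eyes.capture("side"))
E
```

```text
time_s: 5.3
eef_pos: [0.5814, -0.1183, 0.2029]
orientation: [0.988, 0.158, 0.002, 0.004]
force: [1.0, -0.3, 0.2]
grip_width: 0.0878
time_s: 5.68
eef_pos: [0.6479, -0.0282, 0.2023]
orientation: [0.987, 0.16, 0.003, 0.004]
force: [1.0, -0.1, -0.7]
grip_width: 0.081
t 5.67 q [-0.147  0.441  1.43  -0.006  1.263  1.105] dist 0.013 ang 0.0 deg rows 1
0 {'dx': -0.0103, 'dy': 0.0076, 'dz': 0.0023, 'ax': 0.0, 'ay': 0.0, 'az': 0.0}
[[293.16325436 219.96763711]
 [291.69618515 204.90924769]]
```

View pics/w2.png

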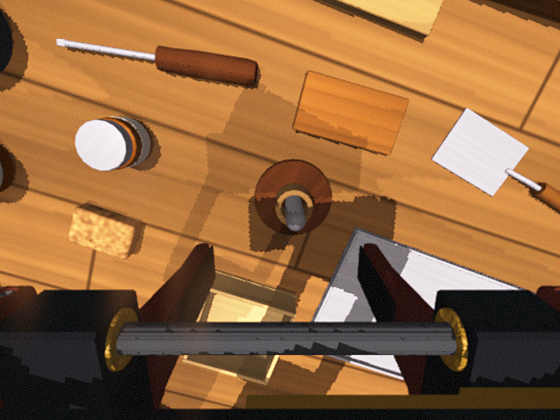

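View pics/s2.png

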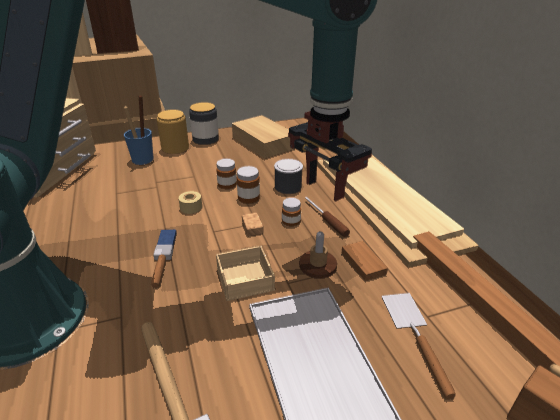

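The wrist view agrees with the fit: the core ring is at (294,205) against a prediction of (292,205), and the spindle tip is near (294,226). No second roll shows in the side view. Next I'll descend on the core.

```bash
cat >> h.py <<'E'
def Rdown(yaw_x): # tool x heading
    return tgt(x=[np.cos(yaw_x),np.sin(yaw_x),0],z=[0,0,-1])
E
python3 -m pendant '[{"dx":-0.01,"dy":0.0075,"dz":0.002,"ax":0,"ay":0,"az":0,"grip":0.5},{"dx":0,"dy":0,"dz":0.0,"ax":0,"ay":0,"az":0,"grip":0.5}]'; python3 - <<'E'
from h import *
plan([.6405,-.0387,.032],Rdown(.32),n=4)
E
```

```text
time_s: 6.02
eef_pos: [0.6365, -0.0444, 0.2]
orientation: [0.987, 0.158, 0.001, 0.005]
force: [0.0, 0.1, -0.4]
grip_width: 0.0663
t 6.03 q [-0.173  0.43   1.454 -0.008  1.252  1.084] dist 0.168 ang 0.6 deg rows 4
0 {'dx': 0.0014, 'dy': -0.0014, 'dz': 0.042, 'ax': 0.0023, 'ay': -0.0002, 'az': -0.0009}
1 {'dx': 0.0014, 'dy': -0.0013, 'dz': 0.042, 'ax': 0.0023, 'ay': -0.0002, 'az': -0.0009}
2 {'dx': 0.0014, 'dy': -0.0012, 'dz': 0.042, 'ax': 0.0023, 'ay': -0.0002, 'az': -0.0009}
3 {'dx': 0.0014, 'dy': -0.0011, 'dz': 0.042, 'ax': 0.0023, 'ay': -0.0002, 'az': -0.0009}
```

```bash
python3 -m pendant '[{"dx":0.0014,"dy":-0.0014,"dz":0.03,"ax":0.002,"ay":0,"az":0,"grip":0.5},{"dx":0.0014,"dy":-0.0014,"dz":0.03,"ax":0.002,"ay":0,"az":0,"grip":0.5},{"dx":0.0014,"dy":-0.0014,"dz":0.03,"ax":0.002,"ay":0,"az":0,"grip":0.5},{"dx":0,"dy":0,"dz":0.0,"ax":0.002,"ay":0,"az":0,"grip":0.5}]'; python3 - <<'E'
from h import *
plan([.6405,-.0387,.032],Rdown(.32),n=1)
E
```

```text
time_s: 6.52
eef_pos: [0.6382, -0.0451, 0.1099]
orientation: [0.988, 0.154, 0.002, 0.001]
force: [-0.1, -0.4, 0.4]
grip_width: 0.0661
t 6.53 q [-1.780e-01  5.240e-01  1.540e+00 -1.000e-03  1.073e+00  1.085e+00] dist 0.078 ang 0.7 deg rows 1
0 {'dx': 0.0039, 'dy': -0.0056, 'dz': 0.0779, 'ax': 0.0026, 'ay': -0.003, 'az': -0.0113}
```

```bash
python3 -m pendant '[{"dx":0.003,"dy":-0.004,"dz":0.02,"ax":0.0015,"ay":-0.0015,"az":-0.005,"grip":0.5},{"dx":0.002,"dy":-0.003,"dz":0.02,"ax":0.001,"ay":-0.0015,"az":-0.005,"grip":0.5},{"dx":0.0,"dy":0,"dz":0.02,"ax":0,"ay":0,"az":0,"grip":0.5},{"dx":0,"dy":0,"dz":0.016,"ax":0,"ay":0,"az":0,"grip":0.5},{"dx":0,"dy":0,"dz":0,"ax":0,"ay":0,"az":0,"grip":0.5}]' ; python3 - <<'E'
from h import *
plan([.6405,-.0387,.032],Rdown(.32),n=1)
E
```

```text
time_s: 7.15
eef_pos: [0.6432, -0.0375, 0.032]
orientation: [0.987, 0.158, 0.002, 0.001]
force: [0.7, -0.7, 0.9]
grip_width: 0.0659
t 7.15 q [-0.165  0.625  1.584  0.     0.928  1.087] dist 0.003 ang 0.3 deg rows 1
0 {'dx': -0.003, 'dy': 0.0003, 'dz': -0.0, 'ax': 0.002, 'ay': -0.0039, 'az': -0.0017}
```

```bash
python3 -m pendant '[{"dx":-0.002,"dy":0,"dz":0,"ax":0.002,"ay":-0.003,"az":0,"grip":-1},{"dx":0,"dy":0,"dz":0,"ax":0,"ay":0,"az":0,"grip":-1},{"dx":0,"dy":0,"dz":0,"ax":0,"ay":0,"az":0,"grip":-1},{"dx":0,"dy":0,"dz":0,"ax":0,"ay":0,"az":0,"grip":-1},{"dx":0,"dy":0,"dz":0,"ax":0,"ay":0,"az":0,"grip":-1}]' 8;python3 -m pendant '[{"dx":0,"dy":0,"dz":0,"ax":0,"ay":0,"az":0,"grip":-1},{"dx":0,"dy":0,"dz":-0.03,"ax":0,"ay":0,"az":0,"grip":-1},{"dx":0,"dy":0,"dz":-0.03,"ax":0,"ay":0,"az":0,"grip":-1},{"dx":0,"dy":0,"dz":-0.03,"ax":0,"ay":0,"az":0,"grip":-1},{"dx":0,"dy":0,"dz":-0.025,"ax":0,"ay":0,"az":0,"grip":-1}]' ; python3 - <<'E'
from h import *
plan([.466,-.034,.15],Rdown(.32))
cv2.imwrite("pics/s3.png",eyes.capture("scene"))
E
```

```text
time_s: 7.78
eef_pos: [0.643, -0.0384, 0.0342]
orientation: [0.987, 0.159, 0.002, 0.001]
force: [0.4, -0.1, 0.7]
grip_width: 0.04
time_s: 8.4
eef_pos: [0.6403, -0.038, 0.1497]
orientation: [0.987, 0.159, -0.001, -0.0]
force: [0.7, 0.1, 0.1]
grip_width: 0.0397
t 8.40 q [-0.167  0.486  1.495  0.     1.162  1.085] dist 0.174 ang 0.1 deg rows 3
0 {'dx': -0.0547, 'dy': -0.0195, 'dz': -0.0, 'ax': -0.0004, 'ay': 0.0004, 'az': -0.0005}
```

View pics/s3.png

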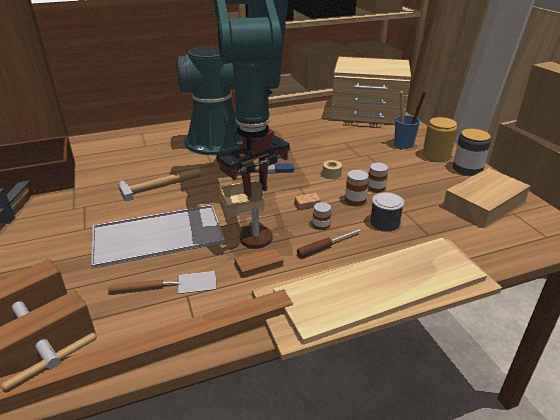

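The scene shows the spindle bare and the core held at (253,185). The grip width is 40 mm, as it should be for the core. Next I'll move to the box.

```bash
python3 -m pendant '[{"dx":-0.055,"dy":-0.0195,"dz":0,"ax":0,"ay":0,"az":0,"grip":-1},{"dx":-0.055,"dy":-0.0195,"dz":0,"ax":0,"ay":0,"az":0,"grip":-1},{"dx":-0.05,"dy":-0.018,"dz":0,"ax":0,"ay":0,"az":0,"grip":-1},{"dx":0,"dy":0,"dz":0,"ax":0,"ay":0,"az":0,"grip":-1}]'; python3 - <<'E'
from h import *
plan([.466,-.034,.052],Rdown(.32))
cv2.imwrite("pics/s4.png",eyes.capture("side"))
E
```

```text
time_s: 8.95
eef_pos: [0.4678, -0.0339, 0.1506]
orientation: [0.987, 0.159, 0.002, 0.001]
force: [0.9, -0.3, -0.0]
grip_width: 0.04
t 8.95 q [-2.200e-01  2.560e-01  1.876e+00  1.000e-03  1.005e+00  1.031e+00] dist 0.099 ang 0.3 deg rows 2
0 {'dx': -0.0011, 'dy': -0.0003, 'dz': 0.0493, 'ax': 0.0009, 'ay': -0.0023, 'az': -0.0006}
```

View pics/s4.png

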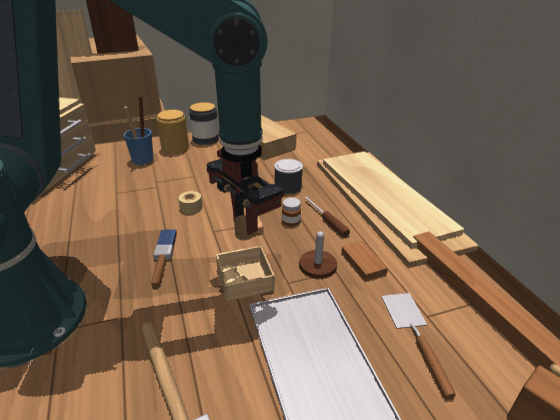

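```bash
python3 -m pendant '[{"dx":-0.001,"dy":0,"dz":0.04,"ax":0.001,"ay":-0.002,"az":0,"grip":-1},{"dx":-0.001,"dy":0,"dz":0.04,"ax":0.001,"ay":-0.002,"az":0,"grip":-1},{"dx":0,"dy":0,"dz":0.028,"ax":0,"ay":0,"az":0,"grip":-1},{"dx":0,"dy":0,"dz":0,"ax":0,"ay":0,"az":0,"grip":-1}]';python3 -m pendant '[{"dx":0,"dy":0,"dz":0,"ax":0,"ay":0,"az":0,"grip":0.2},{"dx":0,"dy":0,"dz":0,"ax":0,"ay":0,"az":0,"grip":0.2},{"dx":0,"dy":0,"dz":0,"ax":0,"ay":0,"az":0,"grip":0.2},{"dx":0,"dy":0,"dz":-0.05,"ax":0,"ay":0,"az":0,"grip":0.2},{"dx":0,"dy":0,"dz":-0.05,"ax":0,"ay":0,"az":0,"grip":0.2}]'; python3 - <<'E'
from h import *
plan([.40,.29,.15],Rdown(.32))
n="side"; cv2.imwrite("pics/s5.png",eyes.capture(n))
print([(round(d["conf"],2),d["bbox"]) for q in ("core","roll_a") for d in eyes.trace(q,n)])
cv2.imwrite("pics/sc5.png",eyes.capture("scene"))
E
```

```text
time_s: 9.5
eef_pos: [0.4802, -0.0372, 0.0415]
orientation: [0.987, 0.159, 0.008, 0.003]
force: [1.1, 0.0, 0.0]
grip_width: 0.0398
time_s: 10.12
eef_pos: [0.4798, -0.037, 0.1441]
orientation: [0.987, 0.159, 0.008, 0.003]
force: [0.3, -0.5, -0.9]
grip_width: 0.0529
t 10.12 q [-2.210e-01  2.760e-01  1.867e+00  1.000e-03  9.820e-01  1.030e+00] dist 0.337 ang 0.9 deg rows 6
0 {'dx': 0.0045, 'dy': -0.0559, 'dz': -0.0014, 'ax': 0.0013, 'ay': -0.0024, 'az': -0.0002}
1 {'dx': 0.0045, 'dy': -0.0559, 'dz': -0.0013, 'ax': 0.0013, 'ay': -0.0024, 'az': -0.0002}
2 {'dx': 0.0045, 'dy': -0.0559, 'dz': -0.0012, 'ax': 0.0013, 'ay': -0.0024, 'az': -0.0002}
3 {'dx': 0.0045, 'dy': -0.0559, 'dz': -0.0012, 'ax': 0.0013, 'ay': -0.0024, 'az': -0.0002}
4 {'dx': 0.0045, 'dy': -0.0559, 'dz': -0.0011, 'ax': 0.0013, 'ay': -0.0024, 'az': -0.0002}
5 {'dx': 0.0045, 'dy': -0.0559, 'dz': -0.0011, 'ax': 0.0013, 'ay': -0.0024, 'az': -0.0002}
[(0.83, [246.5, 262.4, 264.5, 279.2]), (0.44, [243.5, 214.2, 250.5, 233.9]), (0.57, [180.8, 192.5, 203.2, 213.3])]
```

View pics/s5.png

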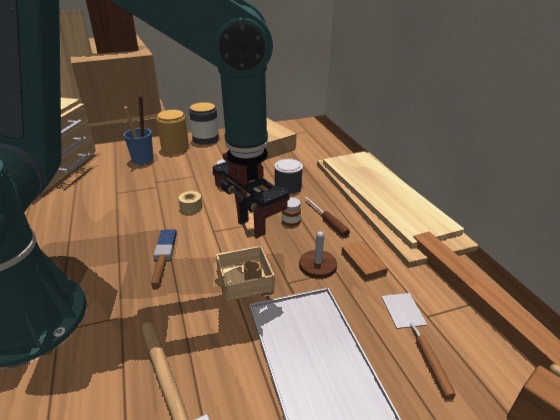

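The core is in the box at (253,268) in the side view. Next is the roll.

```bash
python3 - <<'E'
from h import *
find("roll_a",near=np.array([.4,.295]))
s=cv2.resize(cv2.imread("pics/sc5.png")[150:190,305:360],None,fx=7,fy=7,interpolation=cv2.INTER_CUBIC)
t=cv2.resize(cv2.imread("pics/s5.png")[183:223,165:220],None,fx=7,fy=7,interpolation=cv2.INTER_CUBIC)
cv2.imwrite("pics/z5.png",np.hstack([s,t]))
E
python3 -m pendant '[{"dx":0.004,"dy":-0.05,"dz":-0.01,"ax":0.001,"ay":-0.002,"az":0,"grip":1},{"dx":0.004,"dy":-0.05,"dz":0,"ax":0.001,"ay":-0.002,"az":0,"grip":1},{"dx":0.004,"dy":-0.05,"dz":0,"ax":0.001,"ay":-0.002,"az":0,"grip":1},{"dx":0.0,"dy":-0.0,"dz":0,"ax":0.001,"ay":-0.002,"az":0,"grip":1},{"dx":0,"dy":0,"dz":0,"ax":0.001,"ay":-0.002,"az":0,"grip":1}]'
python3 - <<'E'
from h import *
find("roll_a",cams=("wrist",),x0=[.41,.295]); cv2.imwrite("pics/w5.png",eyes.capture("wrist"))
plan([.412,.295,.15],Rdown(.32),n=3)
E
```

```text
roll_a ['side'] [0.3971 0.2945] maxres px 0.8 [array([0.3971, 0.2945])]
time_s: 11.15
eef_pos: [0.4401, 0.1121, 0.1455]
orientation: [0.987, 0.158, -0.004, 0.0]
force: [0.0, -0.5, 0.7]
grip_width: 0.088
roll_a ['wrist'] [0.3915 0.3032] maxres px 3.5 [array([0.3915, 0.3032])]
t 11.30 q [ 0.096  0.249  1.902 -0.     0.997  1.353] dist 0.186 ang 0.5 deg rows 3
0 {'dx': 0.0099, 'dy': -0.0612, 'dz': -0.0014, 'ax': -0.0003, 'ay': 0.0022, 'az': -0.0019}
```

View pics/z5.png

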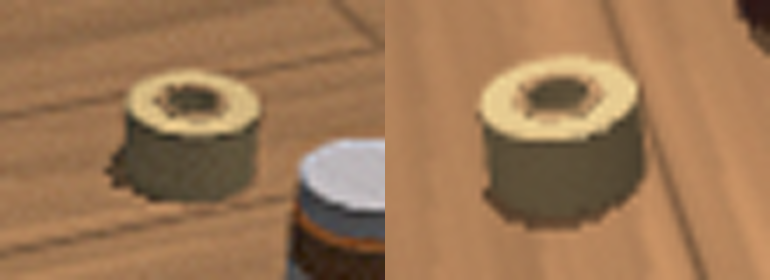

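View pics/w5.png

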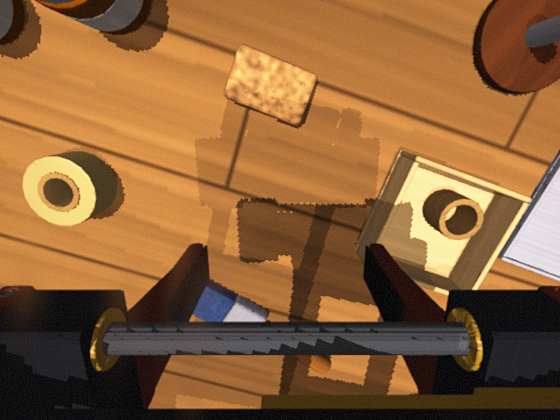

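The wrist view shows the roll's top face centred near (row 190, col 59) and the core lying inside the box at (462,217). Now I'll triangulate.

```bash
python3 - <<'E'
from h import *
print(onz("scene",(164.6,332.6),.038),onz("side",(197,190),.038),onz("wrist",(190.5,59.5),.038))
print(onz("scene",(199,355),.0),)
E
```

```text
[0.39877607 0.30535912 0.038     ] [0.3927765  0.30122634 0.038     ] [0.3934368  0.30591564 0.038     ]
[0.56086763 0.30655831 0.        ]
```

```bash
python3 -m pendant '[{"dx":0.005,"dy":-0.055,"dz":0,"ax":0,"ay":0.002,"az":0,"grip":1},{"dx":0.005,"dy":-0.055,"dz":0,"ax":0,"ay":0.002,"az":0,"grip":1},{"dx":0.005,"dy":-0.055,"dz":0,"ax":0,"ay":0.002,"az":0,"grip":1},{"dx":0.0,"dy":-0.02,"dz":0,"ax":0,"ay":0,"az":0,"grip":1},{"dx":0,"dy":0,"dz":0,"ax":0,"ay":0,"az":0,"grip":1}]'
python3 - <<'E'
from h import *
cv2.imwrite("pics/w6.png",eyes.capture("wrist"))
plan([.394,.304,.15],Rdown(.32),n=3)
E
```

```text
time_s: 11.92
eef_pos: [0.4031, 0.2918, 0.1459]
orientation: [0.989, 0.15, 0.001, -0.0]
force: [-0.7, -0.6, 0.4]
grip_width: 0.0878
t 11.97 q [ 4.870e-01  3.010e-01  1.822e+00 -1.000e-03  1.016e+00  1.758e+00] dist 0.016 ang 1.1 deg rows 3
0 {'dx': -0.0017, 'dy': -0.005, 'dz': -0.0014, 'ax': 0.0001, 'ay': -0.0009, 'az': -0.0065}
1 {'dx': -0.0017, 'dy': -0.005, 'dz': -0.0014, 'ax': 0.0001, 'ay': -0.0009, 'az': -0.0065}
2 {'dx': -0.0016, 'dy': -0.005, 'dz': -0.0014, 'ax': 0.0001, 'ay': -0.0009, 'az': -0.0065}
```

View pics/w6.png

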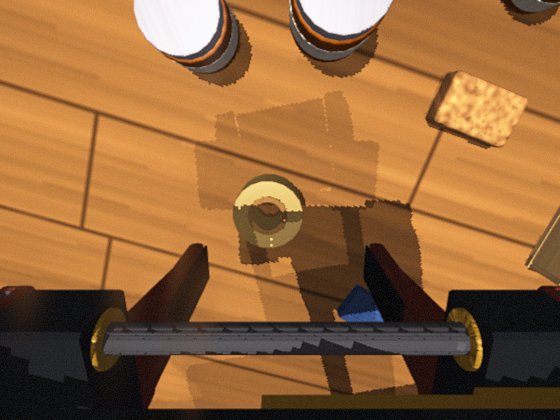

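```bash
python3 - <<'E'
from h import *
t=cv2.resize(cv2.imread("pics/w6.png")[165:260,215:325],None,fx=6,fy=6,interpolation=cv2.INTER_CUBIC)
cv2.imwrite("pics/z6.png",t); print(onz("wrist",(213,268.5),.038))
q=proj("wrist",cylpts(.394,.304,0,.032,.038)); print(q[40:].min(0),q[40:].max(0))
E
```

```text
[0.39424934 0.30540701 0.038     ]
[234.27622405 178.49840216] [305.61061652 246.69410045]
```

View pics/z6.png

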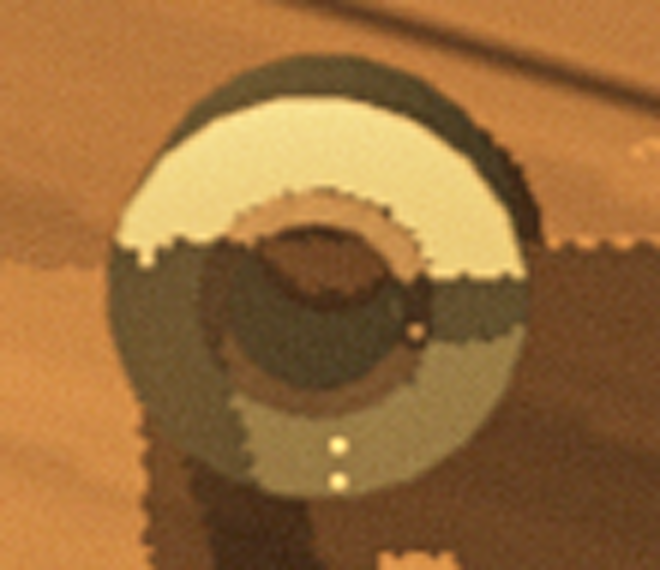

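```bash
python3 -m pendant '[{"dx":-0.004,"dy":-0.015,"dz":0.02,"ax":0,"ay":-0.002,"az":-0.01,"grip":1},{"dx":0,"dy":0,"dz":0.03,"ax":0,"ay":0,"az":-0.01,"grip":1},{"dx":0,"dy":0,"dz":0.03,"ax":0,"ay":0,"az":0,"grip":1},{"dx":0.0,"dy":0,"dz":0,"ax":0,"ay":0,"az":0,"grip":1}]'
python3 - <<'E'
from h import *
plan([.394,.306,.014],Rdown(.32),n=2)
E
```

```text
time_s: 12.48
eef_pos: [0.3991, 0.2987, 0.0648]
orientation: [0.988, 0.156, 0.002, 0.001]
force: [0.3, -1.4, -0.8]
grip_width: 0.0879
t 12.47 q [ 0.506  0.424  1.895 -0.003  0.82   1.765] dist 0.052 ang 0.4 deg rows 2
0 {'dx': -0.0014, 'dy': -0.0043, 'dz': 0.0254, 'ax': 0.0008, 'ay': -0.0014, 'az': -0.0033}
```

```bash
python3 -m pendant '[{"dx":-0.003,"dy":-0.008,"dz":0.005,"ax":0.0,"ay":-0.002,"az":-0.005,"grip":1},{"dx":0,"dy":0,"dz":0.0,"ax":0,"ay":0,"az":0,"grip":1}]'
python3 - <<'E'
from h import *
plan([.394,.306,.014],Rdown(.32),n=2)
E
```

```text
time_s: 12.72
eef_pos: [0.3952, 0.3049, 0.0611]
orientation: [0.988, 0.157, 0.001, 0.001]
force: [0.5, -0.4, 0.3]
grip_width: 0.0878
t 12.72 q [ 0.52   0.431  1.896 -0.003  0.812  1.777] dist 0.047 ang 0.3 deg rows 2
0 {'dx': -0.0005, 'dy': -0.0008, 'dz': 0.0235, 'ax': 0.0007, 'ay': -0.0013, 'az': -0.0019}
```

```bash
python3 -m pendant '[{"dx":-0.002,"dy":-0.001,"dz":0.02,"ax":0.001,"ay":-0.002,"az":-0.002,"grip":1},{"dx":-0.002,"dy":-0.001,"dz":0.02,"ax":0,"ay":-0.001,"az":0,"grip":1},{"dx":0,"dy":0,"dz":0.006,"ax":0,"ay":0,"az":0,"grip":1},{"dx":0,"dy":0,"dz":0,"ax":0,"ay":0,"az":0,"grip":1}]'
python3 - <<'E'
from h import *
plan([.394,.306,.014],Rdown(.32),n=1)
cv2.imwrite("pics/w7.png",eyes.capture("wrist"))
E
```

```text
time_s: 13.22
eef_pos: [0.3943, 0.3076, 0.018]
orientation: [0.987, 0.159, 0.004, -0.001]
force: [-0.2, -0.1, 0.0]
grip_width: 0.0877
t 13.22 q [ 5.250e-01  5.040e-01  1.928e+00 -1.000e-03  7.010e-01  1.777e+00] dist 0.004 ang 0.5 deg rows 1
0 {'dx': -0.0008, 'dy': 0.0014, 'dz': 0.004, 'ax': -0.001, 'ay': -0.0079, 'az': -0.0007}
```

View pics/w7.png

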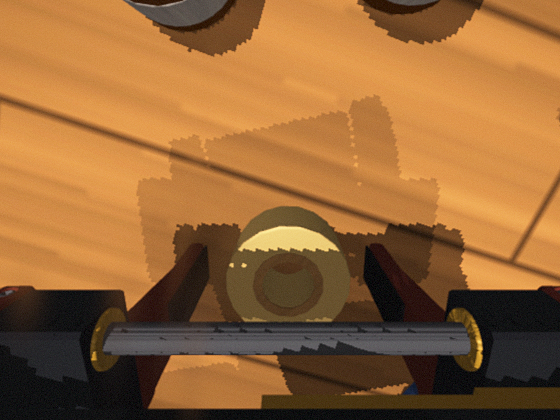

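The roll sits centred between the fingers at (288,268). I'll level the tool and grip.

```bash
python3 -m pendant '[{"dx":0,"dy":0.001,"dz":0.004,"ax":-0.001,"ay":-0.008,"az":0,"grip":1},{"dx":0,"dy":0,"dz":0,"ax":0,"ay":0,"az":0,"grip":-1},{"dx":0,"dy":0,"dz":0,"ax":0,"ay":0,"az":0,"grip":-1},{"dx":0,"dy":0,"dz":0,"ax":0,"ay":0,"az":0,"grip":-1},{"dx":0,"dy":0,"dz":0,"ax":0,"ay":0,"az":0,"grip":-1}]' 12
python3 - <<'E'
from h import *
plan([.394,.306,.014],Rdown(.32),n=1)
E
python3 -m pendant '[{"dx":0,"dy":0,"dz":-0.04,"ax":0,"ay":0,"az":0,"grip":-1},{"dx":0,"dy":0,"dz":-0.04,"ax":0,"ay":0,"az":0,"grip":-1},{"dx":0,"dy":0,"dz":-0.04,"ax":0,"ay":0,"az":0,"grip":-1},{"dx":0,"dy":0,"dz":-0.02,"ax":0,"ay":0,"az":0,"grip":-1},{"dx":0,"dy":0,"dz":0,"ax":0,"ay":0,"az":0,"grip":-1}]'
python3 - <<'E'
from h import *
cv2.imwrite("pics/w8.png",eyes.capture("wrist"))
plan([.6405,-.0387,.15],Rdown(.32))
E
```

```text
time_s: 13.9
eef_pos: [0.3961, 0.3073, 0.0156]
orientation: [0.987, 0.159, 0.001, -0.0]
force: [-0.3, -0.1, -1.1]
grip_width: 0.0644
t 13.90 q [0.522 0.511 1.923 0.    0.705 1.773] dist 0.003 ang 0.2 deg rows 1
0 {'dx': -0.0024, 'dy': 0.0006, 'dz': 0.0016, 'ax': -0.0006, 'ay': -0.0026, 'az': -0.0007}
time_s: 14.52
eef_pos: [0.3945, 0.3064, 0.1586]
orientation: [0.987, 0.159, -0.0, 0.0]
force: [0.0, 0.4, -1.5]
grip_width: 0.0646
t 14.57 q [0.522 0.29  1.802 0.    1.052 1.773] dist 0.424 ang 0.1 deg rows 8
0 {'dx': 0.0157, 'dy': 0.0506, 'dz': 0.0009, 'ax': 0.0, 'ay': 0.0003, 'az': -0.0001}
```

View pics/w8.png

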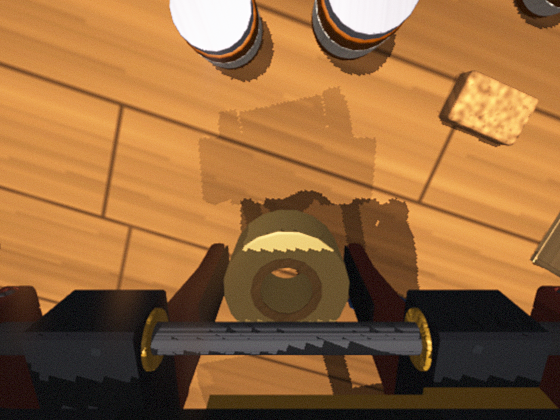

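The roll is held, with its bore centred near (287,286). I'll measure its offset from the TCP.

```bash
python3 - <<'E'
from h import *
s=monitor.sense(); p=s["eef_pos"]; zt=p[2]+.0224
q=proj("wrist",cylpts(p[0],p[1],zt-.038,.013,.038)); print("bore",q[40:].min(0),q[40:].max(0))
q=proj("wrist",cylpts(p[0],p[1],zt-.038,.032,.038)); print("outer",q[40:].min(0),q[40:].max(0))
t=cv2.resize(cv2.imread("pics/w8.png")[200:330,215:360],None,fx=5,fy=5,interpolation=cv2.INTER_CUBIC)
cv2.imwrite("pics/z8.png",t)
E
```

```text
bore [261.21744104 258.31187169] [313.52210282 304.90527833]
outer [222.97684056 221.24841645] [351.72678926 336.27698604]
```

View pics/z8.png

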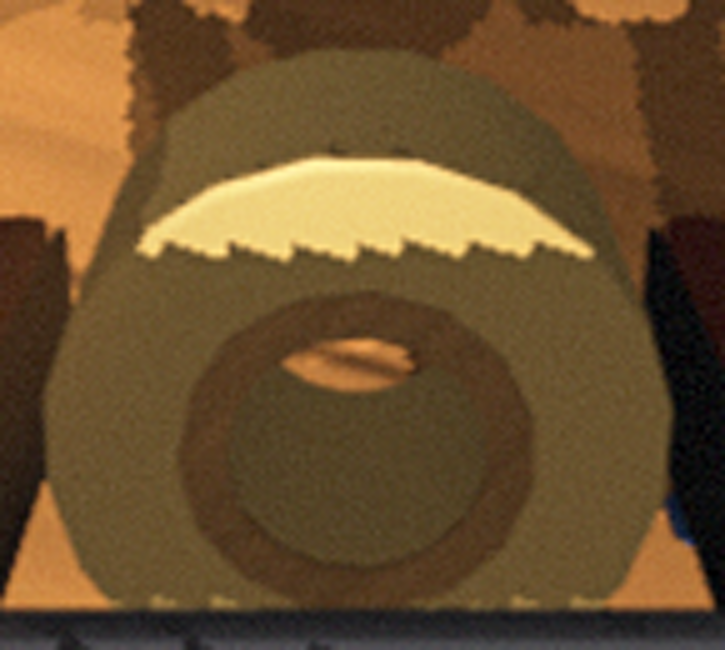

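The roll hangs about 3–5 mm towards tool −x of the TCP. I'll carry it over the spindle and compare the two directly in the fixed cameras.

```bash
python3 -m pendant '[{"dx":0.016,"dy":0.05,"dz":0.0,"ax":0,"ay":0,"az":0,"grip":-1},{"dx":0.016,"dy":0.05,"dz":0.0,"ax":0,"ay":0,"az":0,"grip":-1},{"dx":0.016,"dy":0.05,"dz":0.0,"ax":0,"ay":0,"az":0,"grip":-1},{"dx":0.016,"dy":0.05,"dz":0,"ax":0,"ay":0,"az":0,"grip":-1},{"dx":0.016,"dy":0.05,"dz":0,"ax":0,"ay":0,"az":0,"grip":-1}]'
python3 -m pendant '[{"dx":0.016,"dy":0.05,"dz":0.0,"ax":0,"ay":0,"az":0,"grip":-1},{"dx":0.016,"dy":0.05,"dz":0.0,"ax":0,"ay":0,"az":0,"grip":-1},{"dx":0.016,"dy":0.035,"dz":0.0,"ax":0,"ay":0,"az":0,"grip":-1},{"dx":0,"dy":0,"dz":0,"ax":0,"ay":0,"az":0,"grip":-1}]'
python3 - <<'E'
from h import *
plan([.644,-.0376,.137],Rdown(.32),n=1)
E
```

```text
time_s: 15.2
eef_pos: [0.5464, 0.0905, 0.1492]
orientation: [0.987, 0.163, -0.007, -0.0]
force: [0.3, 0.7, -0.8]
grip_width: 0.0645
time_s: 15.7
eef_pos: [0.6356, -0.0295, 0.1391]
orientation: [0.987, 0.16, -0.012, -0.001]
force: [0.3, 0.0, -2.2]
grip_width: 0.0643
t 15.70 q [-0.152  0.502  1.497 -0.005  1.167  1.099] dist 0.012 ang 1.4 deg rows 1
0 {'dx': 0.0055, 'dy': 0.0103, 'dz': 0.0019, 'ax': -0.0065, 'ay': 0.0234, 'az': 0.0019}
```

```bash
python3 -m pendant '[{"dx":0.003,"dy":0.008,"dz":0.0,"ax":-0.006,"ay":0.023,"az":0.002,"grip":-1},{"dx":0,"dy":0,"dz":0.0,"ax":0,"ay":0,"az":0,"grip":-1},{"dx":0,"dy":0,"dz":0,"ax":0,"ay":0,"az":0,"grip":-1}]'
python3 - <<'E'
from h import *
plan([.644,-.0376,.137],Rdown(.32),n=1)
a=eyes.capture("scene");b=eyes.capture("side"); cv2.imwrite("pics/w9.png",eyes.capture("wrist"))
z=lambda i:cv2.resize(i,None,fx=5,fy=5,interpolation=cv2.INTER_CUBIC)
cv2.imwrite("pics/z9.png",np.hstack([z(a[165:255,215:295]),z(b[195:285,280:360])]))
E
```

```text
time_s: 16.08
eef_pos: [0.6376, -0.0345, 0.1358]
orientation: [0.987, 0.16, -0.003, -0.002]
force: [1.0, 0.6, -1.1]
grip_width: 0.0644
t 16.07 q [-1.630e-01  4.990e-01  1.512e+00  1.000e-03  1.137e+00  1.086e+00] dist 0.007 ang 0.3 deg rows 1
0 {'dx': 0.0051, 'dy': 0.005, 'dz': -0.0012, 'ax': -0.0038, 'ay': 0.0045, 'az': 0.0009}
```

View pics/z9.png

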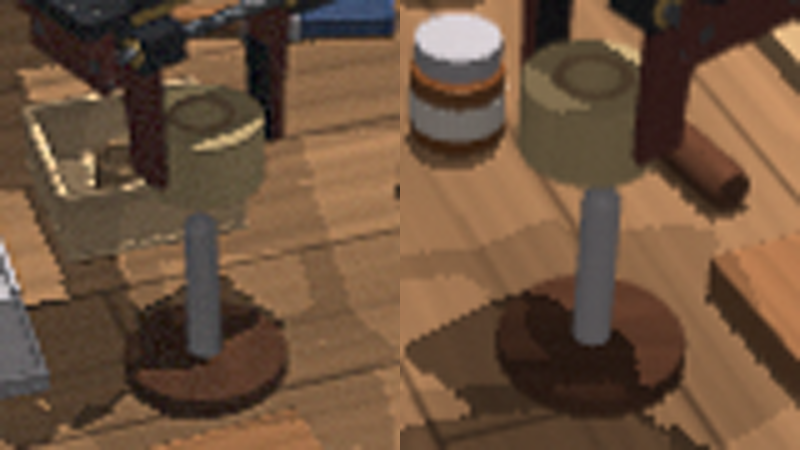

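View pics/w9.png

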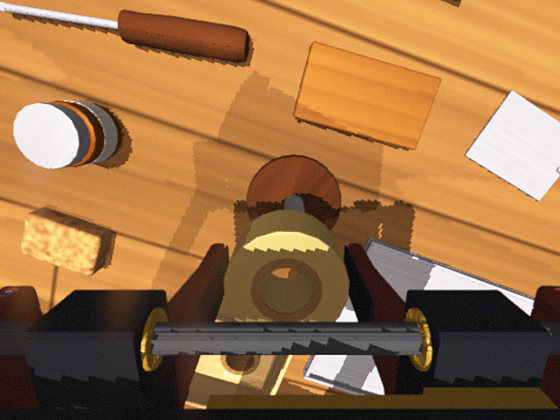

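The zoom shows the roll's top ring at about (row 187.4, col 255.8) in scene and (210.4, 318.6) in side.

```bash
python3 - <<'E'
from h import *
p=monitor.sense()["eef_pos"]; zt=p[2]+.0224
a=onz("scene",(187.4,255.8),zt);b=onz("side",(210.4,318.6),zt);print(a,b,p)
# two-ray least squares
e1,d1=ray("scene",(187.4,255.8));e2,d2=ray("side",(210.4,318.6)); d1/=np.linalg.norm(d1);d2/=np.linalg.norm(d2)
A=sum(np.eye(3)-np.outer(d,d) for d in(d1,d2)); B=sum((np.eye(3)-np.outer(d,d))@e for e,d in((e1,d1),(e2,d2)))
print(np.linalg.solve(A,B))
for r in (.032,): 
  for n in("scene","side"):
    q=proj(n,cylpts(p[0],p[1],zt-.038,r,.038));print(n,"pred at TCP",q.min(0),q.max(0))
q=proj("wrist",[[.6405,-.0387,.101]]);print("tip in wrist",q)
E
```

```text
[ 0.63665126 -0.03361473  0.15863558] [ 0.63259822 -0.03824043  0.15863558] [ 0.63824063 -0.0346371   0.13623558]
[ 0.63432846 -0.03349774  0.15628756]
scene pred at TCP [243.07632712 181.37878619] [268.37522567 207.08009698]
side pred at TCP [305.0061117  201.17850272] [334.9822287  231.69779287]
tip in wrist [[293.9866738  237.11382552]]
```

Roll offset comes out at about −3.6 mm along tool x, which matches the earlier estimate. I'll shift to centre it.

```bash
python3 -m pendant '[{"dx":0.004,"dy":0.0045,"dz":0.0,"ax":-0.004,"ay":0.004,"az":0,"grip":-1},{"dx":0,"dy":0,"dz":0.0,"ax":0,"ay":0,"az":0,"grip":-1},{"dx":0,"dy":0,"dz":0,"ax":0,"ay":0,"az":0,"grip":-1}]'
python3 - <<'E'
from h import *
plan([.644,-.0376,.137],Rdown(.32),n=1)
a=eyes.capture("scene");b=eyes.capture("side"); 
z=lambda i:cv2.resize(i,None,fx=5,fy=5,interpolation=cv2.INTER_CUBIC)
cv2.imwrite("pics/z10.png",np.hstack([z(a[165:255,215:295]),z(b[195:285,280:360])]))
E
```

```text
time_s: 16.6
eef_pos: [0.6442, -0.0373, 0.1368]
orientation: [0.987, 0.16, 0.001, 0.001]
force: [0.3, -0.0, -0.3]
grip_width: 0.0643
t 16.60 q [-1.640e-01  5.020e-01  1.502e+00 -1.000e-03  1.135e+00  1.085e+00] dist 0.000 ang 0.2 deg rows 1
0 {'dx': -0.0002, 'dy': 0.0002, 'dz': -0.0002, 'ax': 0.0017, 'ay': -0.0017, 'az': 0.0018}
```

View pics/z10.png

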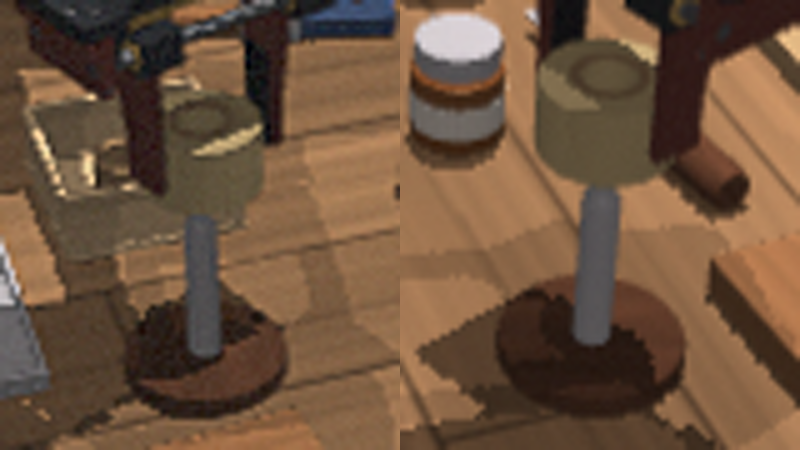

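Extrapolating the spindle axis leaves about +2 mm in y and +1 mm in x. I'll nudge by that, then go down in small steps and watch the force.

```bash
python3 -m pendant '[{"dx":-0.0015,"dy":0.0015,"dz":0.0,"ax":0.001,"ay":-0.001,"az":0,"grip":-1},{"dx":0,"dy":0,"dz":0.012,"ax":0,"ay":0,"az":0,"grip":-1},{"dx":0,"dy":0,"dz":0.012,"ax":0,"ay":0,"az":0,"grip":-1},{"dx":0,"dy":0,"dz":0.004,"ax":0,"ay":0,"az":0,"grip":-1},{"dx":0,"dy":0,"dz":0,"ax":0,"ay":0,"az":0,"grip":-1}]'
python3 - <<'E'
from h import *
plan([.6425,-.0392,.03],Rdown(.32),n=1)
a=eyes.capture("scene");b=eyes.capture("side"); 
z=lambda i:cv2.resize(i,None,fx=5,fy=5,interpolation=cv2.INTER_CUBIC)
cv2.imwrite("pics/z11.png",np.hstack([z(a[165:255,215:295]),z(b[195:285,280:360])]))
E
```

```text
time_s: 17.32
eef_pos: [0.6423, -0.0394, 0.1058]
orientation: [0.987, 0.16, -0.001, -0.0]
force: [0.8, -0.1, -0.2]
grip_width: 0.0643
t 17.32 q [-0.168  0.536  1.53  -0.     1.077  1.081] dist 0.076 ang 0.1 deg rows 1
0 {'dx': 0.0004, 'dy': -0.0001, 'dz': 0.0758, 'ax': -0.0004, 'ay': 0.0011, 'az': 0.0016}
```

View pics/z11.png

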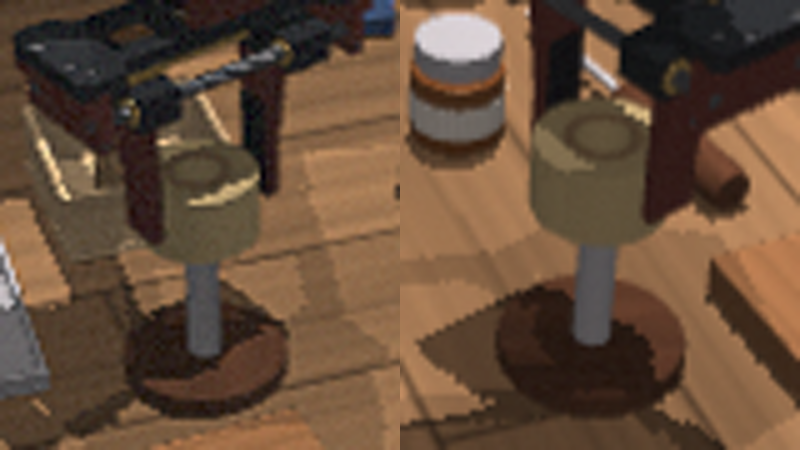

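The spindle tip is inside the bore and there is no contact force, so I'll continue down.

```bash
python3 -m pendant '[{"dx":0,"dy":0,"dz":0.015,"ax":0,"ay":0,"az":0,"grip":-1},{"dx":0,"dy":0,"dz":0.015,"ax":0,"ay":0,"az":0,"grip":-1},{"dx":0,"dy":0,"dz":0.015,"ax":0,"ay":0,"az":0,"grip":-1},{"dx":0,"dy":0,"dz":0,"ax":0,"ay":0,"az":0,"grip":-1}]'
python3 - <<'E'
from h import *
plan([.6425,-.0392,.03],Rdown(.32),n=1)
E
```

```text
time_s: 17.92
eef_pos: [0.6425, -0.0394, 0.058]
orientation: [0.987, 0.16, -0.0, 0.0]
force: [-0.2, 0.4, -0.7]
grip_width: 0.0647
t 17.93 q [-0.168  0.593  1.566 -0.     0.983  1.081] dist 0.028 ang 0.1 deg rows 1
0 {'dx': 0.0001, 'dy': -0.0002, 'dz': 0.028, 'ax': -0.0, 'ay': 0.0005, 'az': 0.0016}
```

```bash
python3 -m pendant '[{"dx":0,"dy":0,"dz":0.014,"ax":0,"ay":0,"az":0,"grip":-1},{"dx":0,"dy":0,"dz":0.011,"ax":0,"ay":0,"az":0,"grip":-1},{"dx":0,"dy":0,"dz":0,"ax":0,"ay":0,"az":0,"grip":-1},{"dx":0,"dy":0,"dz":0,"ax":0,"ay":0,"az":0,"grip":0.8},{"dx":0,"dy":0,"dz":0,"ax":0,"ay":0,"az":0,"grip":0.8}]'
python3 -m pendant '[{"dx":0,"dy":0,"dz":0,"ax":0,"ay":0,"az":0,"grip":0.8},{"dx":0,"dy":0,"dz":-0.03,"ax":0,"ay":0,"az":0,"grip":0.9},{"dx":0,"dy":0,"dz":-0.05,"ax":0,"ay":0,"az":0,"grip":0.9},{"dx":0,"dy":0,"dz":-0.05,"ax":0,"ay":0,"az":0,"grip":0.9},{"dx":0,"dy":0,"dz":-0.05,"ax":0,"ay":0,"az":0,"grip":0.9}]'
python3 - <<'E'
from h import *
s=monitor.sense();print(s["eef_pos"],s["joint_pos"])
a=eyes.capture("scene");b=eyes.capture("side"); cv2.imwrite("pics/sc12.png",a);cv2.imwrite("pics/si12.png",b)
z=lambda i:cv2.resize(i,None,fx=5,fy=5,interpolation=cv2.INTER_CUBIC)
cv2.imwrite("pics/z12.png",np.hstack([z(a[165:255,215:295]),z(b[195:285,280:360])]))
E
```

```text
time_s: 18.55
eef_pos: [0.6433, -0.0395, 0.0318]
orientation: [0.987, 0.16, 0.0, 0.0]
force: [-0.4, 0.1, 0.4]
grip_width: 0.0782
time_s: 19.18
eef_pos: [0.6407, -0.0391, 0.2137]
orientation: [0.987, 0.16, -0.003, -0.001]
force: [1.2, -0.2, -0.3]
grip_width: 0.0832
[ 0.6406953  -0.03910267  0.21370311] [-1.68351468e-01  4.29476031e-01  1.41977616e+00 -2.63121838e-04
  1.29844254e+00  1.08091718e+00]
```

View pics/z12.png

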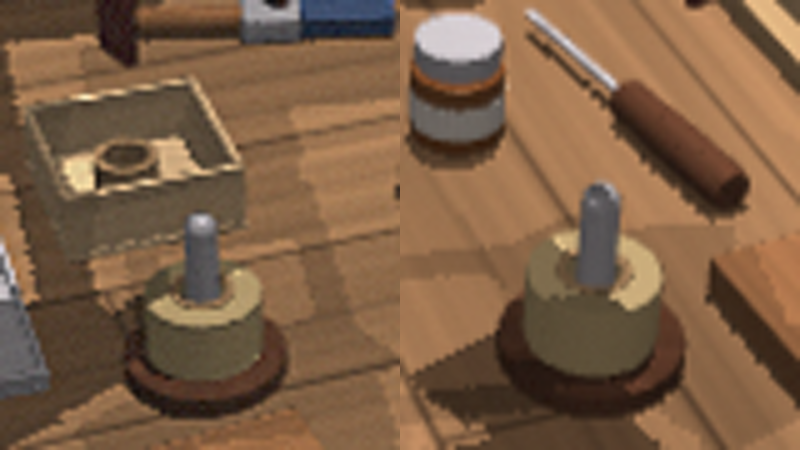

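View pics/sc12.png

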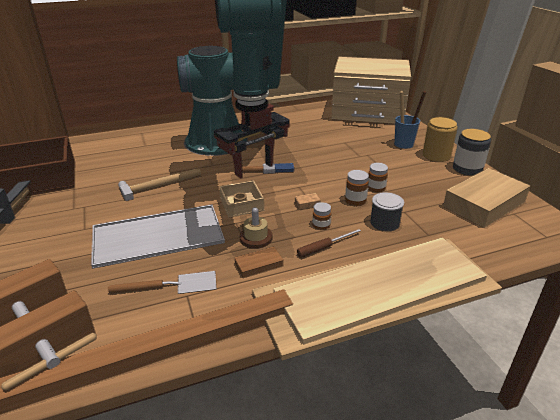

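The roll is seated on the foot and the core lies in the box. I see no second roll in any view. Jars next: I'll measure them by hand in zooms and tilt the tool to near-horizontal at a safe height.

```bash
cat >> h.py <<'E'
def side_pose(jxy,h,tilt,back=0,up=0,head=None,inv=False):
    jxy=np.array(jxy); az=np.arctan2(jxy[1],jxy[0]); r=np.hypot(*jxy)
    hd=az-np.arcsin(.069/r) if head is None else head
    u=np.array([np.cos(hd),np.sin(hd),0]); t=np.radians(tilt)
    zd=np.cos(t)*u-np.sin(t)*np.array([0,0,1]); xd=np.sin(t)*u+np.cos(t)*np.array([0,0,1])
    Rt=tgt(x=xd,z=zd); pos=np.r_[jxy,h]+.0187*zd-back*u+np.array([0,0,up]); return pos,Rt,hd
E
python3 - <<'E'
from h import *
a=cv2.imread("pics/sc12.png");b=cv2.imread("pics/si12.png")
z=lambda i:cv2.resize(i,None,fx=6,fy=6,interpolation=cv2.INTER_CUBIC)
cv2.imwrite("pics/z13.png",np.vstack([z(a[155:215,335:395]),z(b[150:210,205:265])]).reshape(2,360,360,3).transpose(1,0,2,3).reshape(360,720,3))
pos,Rt,hd=side_pose([.562,.298],.05,20,back=.13,up=.2); print(pos,hd); plan(pos,Rt)
E
```

```text
[0.45754523 0.25641636 0.24360422] 0.37886901222674063
t 19.27 q [-0.168  0.425  1.414 -0.     1.297  1.081] dist 0.351 ang 69.8 deg rows 7
0 {'dx': -0.012, 'dy': -0.0486, 'dz': -0.0037, 'ax': 0.0054, 'ay': 0.1737, 'az': -0.0068}
1 {'dx': -0.0109, 'dy': -0.0487, 'dz': -0.0054, 'ax': 0.0054, 'ay': 0.1737, 'az': -0.0068}
2 {'dx': -0.0095, 'dy': -0.0488, 'dz': -0.007, 'ax': 0.0054, 'ay': 0.1737, 'az': -0.0068}
3 {'dx': -0.0078, 'dy': -0.0489, 'dz': -0.0082, 'ax': 0.0054, 'ay': 0.1737, 'az': -0.0068}
4 {'dx': -0.006, 'dy': -0.049, 'dz': -0.0091, 'ax': 0.0054, 'ay': 0.1737, 'az': -0.0068}
5 {'dx': -0.004, 'dy': -0.0491, 'dz': -0.0097, 'ax': 0.0054, 'ay': 0.1737, 'az': -0.0068}
6 {'dx': -0.0019, 'dy': -0.0492, 'dz': -0.01, 'ax': 0.0054, 'ay': 0.1737, 'az': -0.0068}
```

View pics/z13.png

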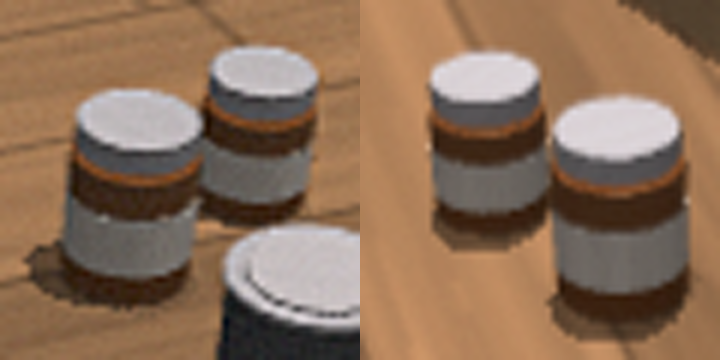

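Lid-top centres (col, row):

| Jar | scene | side |
|---|---|---|
| tall | (358.2, 175) | (247.8, 171.4) |
| mid | (379, 166.9) | (225.8, 162.9) |

```bash
cat >> h.py <<'E'
def tri(px,z):
    "px: {cam:(row,col)} of lid-top centre at known z; LSQ on pixels"
    C={n:eyes.calibration(n) for n in px}
    f=lambda p:np.concatenate([proj(n,[[p[0],p[1],z]],C[n])[0]-[c,r] for n,(r,c) in px.items()])
    s=least_squares(f,[.55,.2]); return s.x,s.fun,[onz(n,v,z,C[n])[:2] for n,v in px.items()]
E
python3 - <<'E'
from h import *
print(tri({"scene":(175,358.2),"side":(171.4,247.8)},.092)); print(tri({"scene":(166.9,379),"side":(162.9,225.8)},.078))
E
python3 -m pendant '[{"dx":-0.012,"dy":-0.048,"dz":-0.004,"ax":0.005,"ay":0.174,"az":-0.007,"grip":1},{"dx":-0.011,"dy":-0.048,"dz":-0.005,"ax":0.005,"ay":0.174,"az":-0.007,"grip":1},{"dx":-0.0095,"dy":-0.048,"dz":-0.007,"ax":0.005,"ay":0.174,"az":-0.007,"grip":1},{"dx":-0.008,"dy":-0.048,"dz":-0.008,"ax":0.005,"ay":0.174,"az":-0.007,"grip":1}]'
python3 - <<'E'
from h import *
pos,Rt,hd=side_pose([.562,.298],.05,20,back=.13,up=.2); plan(pos,Rt)
E
```

```text
(array([0.56652895, 0.30378386]), array([-0.51001633, -0.83080611,  0.4852385 , -0.94096484]), [array([0.57144468, 0.30284753]), array([0.56370169, 0.29882103])])
(array([0.52358658, 0.40130432]), array([-0.46042042, -0.72599882,  0.43725588, -0.84820541]), [array([0.52817654, 0.40025716]), array([0.52106086, 0.39629593])])
time_s: 19.77
eef_pos: [0.554, 0.1203, 0.2306]
orientation: [0.931, 0.17, 0.316, -0.067]
force: [0.7, 1.6, 0.5]
grip_width: 0.088
t 19.77 q [-0.109  0.074  2.118  0.722  0.457  0.523] dist 0.167 ang 32.3 deg rows 4
0 {'dx': -0.0066, 'dy': -0.0405, 'dz': -0.0084, 'ax': 0.0001, 'ay': 0.141, 'az': -0.0053}
1 {'dx': -0.0052, 'dy': -0.0405, 'dz': -0.0092, 'ax': 0.0001, 'ay': 0.141, 'az': -0.0053}
2 {'dx': -0.0036, 'dy': -0.0405, 'dz': -0.0098, 'ax': 0.0001, 'ay': 0.141, 'az': -0.0053}
3 {'dx': -0.002, 'dy': -0.0405, 'dz': -0.0102, 'ax': 0.0001, 'ay': 0.141, 'az': -0.0053}
```

Joint 5 is heading for its lower limit (q4 is swinging). I'll fit the arm's kinematics from the samples and plan the wrist configuration properly.

```bash
cat > kin.py <<'E'
import numpy as np, json
from scipy.spatial.transform import Rotation as R
from scipy.optimize import least_squares
Rz=lambda a:R.from_euler("z",a).as_matrix(); Ry=lambda a:R.from_euler("y",a).as_matrix()
def fk(q,P):
    d1,a1,L2,L3,a3,L6,off=P
    A=Rz(q[0]); B=A@Ry(q[1]); Cc=B@Ry(q[2]); D=Cc@Rz(q[3])@Ry(q[4])
    p=A@np.array([a1,off,d1])+B@np.array([0,0,L2])+Cc@np.array([a3,0,L3])
    w=p.copy(); p=p+D@np.array([0,0,L6]); return p,D@Rz(q[5])@Rz(np.pi/2),w
LO=np.array([-2.97,-1.01,.21,-.96,.2,-2.98]);HI=np.array([2.97,2.36,2.38,4.11,2.71,2.98])
def ik(pos,Rt,P,seed,m=.05):
    f=lambda q:np.r_[(fk(q,P)[0]-pos)*5,(R.from_matrix(fk(q,P)[1].T@Rt)).as_rotvec()]
    s=least_squares(f,np.clip(seed,LO+m+.01,HI-m-.01),bounds=(LO+m,HI-m)); return s.x,np.abs(s.fun).max()
E
python3 - <<'E'
from kin import *
from rig import monitor
s=monitor.sense()
D=[([-1.36109,.359539,1.511425,0,1.272532,-.115076],[.191327,-.567936,.221792]),
([-.866,.248,1.703,-.002,1.186,.389],[.3842,-.3462,.2125]),
([-.147,.441,1.43,-.006,1.263,1.105],[.6479,-.0282,.2023]),
([-.165,.625,1.584,0,.928,1.087],[.6432,-.0375,.032]),
([-.22,.256,1.876,.001,1.005,1.031],[.4678,-.0339,.1506]),
([.525,.504,1.928,-.001,.701,1.777],[.3943,.3076,.018]),
([.522,.29,1.802,0,1.052,1.773],[.3945,.3064,.1586]),
([-.168351,.429476,1.419776,-.00026,1.298443,1.080917],[.640695,-.039103,.213703]),
(list(s["joint_pos"]),list(s["eef_pos"]))]
f=lambda P:np.concatenate([fk(q,P)[0]-p for q,p in D])
r=least_squares(f,[.4,0,.4,.4,0,.3,.069]); print(np.round(r.x,4)); print(np.round(r.fun.reshape(-1,3)*1e3,1))
Ro=R.from_quat(s["orientation"]).as_matrix(); print(np.degrees(R.from_matrix(fk(s["joint_pos"],r.x)[1].T@Ro).magnitude()))
json.dump(list(r.x),open("P.json","w"))
E
```

```text
[ 2.670e-01 -3.000e-04  6.111e-01  4.342e-01  1.124e-01  3.814e-01
  6.890e-02]
[[ 0.  -0.1  0.1]
 [ 0.  -0.3  0.1]
 [-0.2 -0.3  0.2]
 [ 0.1  0.2  0.3]
 [ 0.   0.2  0. ]
 [ 0.2  0.2  0.2]
 [-0.6 -0.4 -1. ]
 [ 0.1 -0.   0.1]
 [-0.  -0.   0. ]]
2.5996740112668046e-14
```

The fit is excellent, within 1 mm, and the wrist-to-TCP length is 0.381 m. I'll now search tilts and headings for feasible side grasps, inverted poses and tray placements.

```bash
cat >> kin.py <<'E'
P=json.load(open("P.json"))
def pose(jxy,h,tilt,head,inv=False):
    "TCP pose for a jar at jxy with grasp-point height h; tilt deg below horizontal when upright"
    u=np.array([np.cos(head),np.sin(head),0]); t=np.radians(tilt); Z=np.array([0,0,1.])
    if not inv: zd=np.cos(t)*u-np.sin(t)*Z; xd=np.sin(t)*u+np.cos(t)*Z
    else: zd=np.cos(t)*u+np.sin(t)*Z; xd=np.sin(t)*u-np.cos(t)*Z
    return np.r_[jxy,h]+.0187*zd, np.c_[xd,np.cross(zd,xd),zd]
def marg(q): return min((q-LO).min(),(HI-q).min())
def sols(pos,Rt,seeds=None):
    out=[]
    for q4 in (0,.8,1.57,2.4,3.14):
        for q6 in (-1.5,1.5):
            for q3 in (1.5,2.2):
                sd=[np.arctan2(pos[1],pos[0]),.2,q3,q4,.8,q6]
                q,e=ik(pos,Rt,P,np.array(sd),.02)
                if e<2e-3 and not any(np.abs(q-o).max()<.05 for o in out): out.append(q)
    return out
E
cat > s1.py <<'E'
from kin import *
J={"tall":((.5655,.303),.050),"mid":((.5235,.3995),.046),"small":((.645,.156),.033)}
for k,(xy,h) in J.items():
    az=np.arctan2(xy[1],xy[0])
    for t in (20,35,50):
        for ho in (-90,-60,-30,0,30,60):
            s=sols(*pose(xy,h,t,az+np.radians(ho)))
            s=[q for q in s]
            if s: 
                q=max(s,key=marg); print(k,t,ho,len(s),np.round(q,2),"m %.2f"%marg(q))
E
python3 s1.py
```

```text
tall 20 -30 1 [ 0.77  0.99  2.19  3.93  1.25 -1.54] m 0.18
tall 20 30 1 [-0.14  0.99  2.19  1.99  1.24 -1.61] m 0.19
tall 20 60 1 [-0.19  0.96  1.81  1.29  1.3  -1.19] m 0.57
tall 35 -90 1 [ 0.83  0.9   1.46 -0.91  1.35 -2.32] m 0.05
tall 35 -30 1 [ 0.69  0.77  2.16  3.99  0.81 -1.76] m 0.12
tall 35 0 1 [ 0.29  0.79  2.31  2.94  0.93 -1.56] m 0.07
tall 35 30 1 [-0.04  0.77  2.16  1.93  0.87 -1.33] m 0.22
tall 35 60 1 [-0.11  0.8   1.83  1.18  1.08 -0.99] m 0.55
tall 50 -90 1 [ 0.74  0.78  1.52 -0.74  1.17 -2.48] m 0.22
tall 50 0 1 [ 0.32  0.6   2.16  2.79  0.32 -1.37] m 0.12
tall 50 30 1 [ 0.08  0.62  2.05  1.56  0.54 -0.79] m 0.33
tall 50 60 1 [ 0.    0.68  1.81  0.96  0.9  -0.69] m 0.57
mid 20 -30 1 [ 0.92  0.99  2.16  3.93  1.22 -1.57] m 0.18
mid 20 0 1 [ 0.43  1.08  2.34  2.94  1.49 -1.63] m 0.04
mid 20 30 1 [ 0.04  0.99  2.16  2.01  1.22 -1.57] m 0.22
mid 20 60 1 [-0.01  0.97  1.78  1.3   1.3  -1.16] m 0.60
mid 35 -90 1 [ 0.98  0.92  1.42 -0.92  1.36 -2.34] m 0.04
mid 35 -30 1 [ 0.84  0.78  2.12  4.    0.79 -1.79] m 0.11
mid 35 0 1 [ 0.46  0.79  2.27  2.94  0.89 -1.55] m 0.11
mi
[... 407 characters left out ...]
0 0 1 [ 0.02  1.1   2.32  2.94  1.5  -1.63] m 0.06
small 20 30 1 [-0.37  1.01  2.14  2.02  1.23 -1.58] m 0.24
small 20 60 1 [-0.42  0.99  1.76  1.31  1.3  -1.17] m 0.62
small 35 -90 1 [ 0.56  0.94  1.41 -0.92  1.35 -2.33] m 0.04
small 35 -30 1 [ 0.43  0.81  2.11  3.98  0.8  -1.77] m 0.13
small 35 0 1 [ 0.05  0.83  2.26  2.95  0.91 -1.56] m 0.12
small 35 30 1 [-0.27  0.81  2.11  1.95  0.86 -1.32] m 0.27
small 35 60 1 [-0.35  0.84  1.78  1.19  1.08 -0.98] m 0.60
small 50 -90 1 [ 0.48  0.82  1.47 -0.75  1.17 -2.49] m 0.21
small 50 0 1 [ 0.08  0.64  2.11  2.81  0.32 -1.38] m 0.12
small 50 30 1 [-0.16  0.66  2.01  1.58  0.54 -0.79] m 0.34
small 50 60 1 [-0.23  0.73  1.76  0.97  0.89 -0.68] m 0.62
```

```bash
cat > s2.py <<'E'
from kin import *
from h import onz
for c,r in ((92,236),(217,208),(222.5,241.5),(93.5,263)): print("tray corner",np.round(onz("scene",(r,c),.012),3))
for t in (30,35):
  for xy,h in (((.524,-.2),.054),((.524,-.297),.050),((.524,-.394),.037)):
    for hd in (0,.3,.6):
      s=sols(*pose(xy,h,t,hd)); 
      for q in s: print("tray",t,xy,hd,np.round(q,2),"m %.2f"%marg(q))
  for xy,h,hd in (((.55,.0),.4,1.3),((.6,.1),.35,1.3),((.55,.1),.4,1.3),((.55,-.1),.35,.9),((.6,0),.4,.9),((.55,-.2),.35,.5)):
      for q in sols(*pose(xy,h,t,hd)): print("up",t,xy,hd,np.round(q,2),"m %.2f"%marg(q))
      for q in sols(*pose(xy,h,t,hd,inv=True)): print("   inv",t,xy,hd,np.round(q,2),"m %.2f"%marg(q))
E
python3 s2.py
```

```text
tray corner [ 0.492 -0.459  0.012]
tray corner [ 0.478 -0.108  0.012]
tray corner [ 0.639 -0.133  0.012]
tray corner [ 0.611 -0.458  0.012]
tray 30 (0.524, -0.2) 0.3 [-1.11  0.84  2.26  1.71  1.04 -1.52] m 0.12
tray 30 (0.524, -0.2) 0.6 [-1.11  0.82  2.05  1.29  1.1  -1.27] m 0.33
tray 30 (0.524, -0.297) 0 [-1.15  0.86  2.27  1.99  1.04 -1.55] m 0.11
tray 30 (0.524, -0.297) 0.3 [-1.2   0.83  2.07  1.5   1.05 -1.29] m 0.31
tray 30 (0.524, -0.297) 0.6 [-1.19  0.85  1.86  1.15  1.19 -1.11] m 0.52
tray 30 (0.524, -0.394) 0 [-1.24  0.86  2.08  1.78  0.99 -1.34] m 0.30
tray 30 (0.524, -0.394) 0.3 [-1.27  0.87  1.87  1.35  1.09 -1.12] m 0.51
tray 30 (0.524, -0.394) 0.6 [-1.25  0.91  1.65  1.06  1.28 -0.99] m 0.73
up 30 (0.55, 0.0) 1.3 [-0.7   0.32  1.64  0.92  1.72 -0.55] m 0.74
   inv 30 (0.55, 0.0) 1.3 [-0.7   0.87  1.83  1.43  2.22  2.08] m 0.49
up 30 (0.6, 0.1) 1.3 [-0.5   0.37  1.69  1.01  1.51 -0.54] m 0.69
   inv 30 (0.6, 0.1) 1.3 [-0.5   0.97  1.82  1.56  2.14  1.99] m 0.56
up 30 (0.55, 0.1) 1.3 [-0.55  0.25  1.73  0.99  1.59 -0.49] m 0.65
   inv 30 (0.55, 0.1) 1.3 [-0.55  0.86  1.9
[... 1139 characters left out ...]
  2.05] m 0.43
up 35 (0.6, 0.1) 1.3 [-0.47  0.34  1.67  0.94  1.47 -0.47] m 0.71
   inv 35 (0.6, 0.1) 1.3 [-0.47  1.01  1.81  1.61  2.21  1.96] m 0.50
up 35 (0.55, 0.1) 1.3 [-0.51  0.22  1.7   0.92  1.56 -0.42] m 0.68
   inv 35 (0.55, 0.1) 1.3 [-0.51  0.91  1.93  1.54  2.22  1.93] m 0.45
up 35 (0.55, -0.1) 0.9 [-0.88  0.26  1.79  0.94  1.46 -0.51] m 0.59
   inv 35 (0.55, -0.1) 0.9 [-0.88  1.01  1.94  1.5   2.21  1.8 ] m 0.44
up 35 (0.6, 0) 0.9 [-0.66  0.18  1.76  1.    1.35 -0.3 ] m 0.62
   inv 35 (0.6, 0) 0.9 [-0.66  0.91  2.    1.74  2.16  1.84] m 0.38
up 35 (0.55, -0.2) 0.5 [-1.02  0.19  1.88  1.04  1.25 -0.4 ] m 0.50
   inv 35 (0.55, -0.2) 0.5 [-1.02  1.03  2.04  1.67  2.18  1.66] m 0.34
```

```bash
python3 - <<'E'
import cv2
a=cv2.imread("pics/sc12.png")[195:275,80:235]; cv2.imwrite("pics/z14.png",cv2.resize(a,None,fx=5,fy=5,interpolation=cv2.INTER_CUBIC))
E
```

```text
(no output)
```

View pics/z14.png

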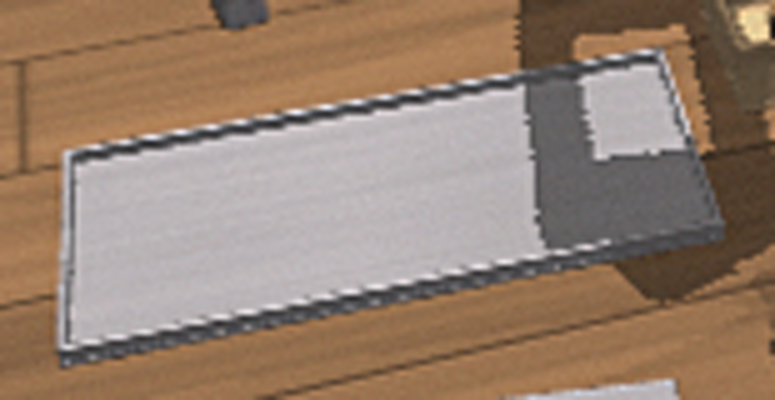

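The tray's rim corners in scene (col,row) are (93,225), (211.6,205), (224.4,239.4) and (92,265.4). The search gives a consistent branch at 35° tilt with heading about azimuth + 60°, for both upright and inverted poses.

```bash
cat > s3.py <<'E'
from h import *
C=eyes.calibration("scene")
px=[(225,93),(205,211.6),(239.4,224.4),(265.4,92)]
c=np.array([onz("scene",p,.012,C)[:2] for p in px]); print(np.round(c,3),c.mean(0))
def f(p):
    o=[]
    for (r,cc),(sx,sy) in zip(px,((-1,-1),(-1,1),(1,1),(1,-1))):
        d=np.array([[np.cos(p[2]),-np.sin(p[2])],[np.sin(p[2]),np.cos(p[2])]])@[.09*sx,.17*sy]
        o+=list(proj("scene",[[p[0]+d[0],p[1]+d[1],.012]],C)[0]-[cc,r])
    return o
s=least_squares(f,[.52,-.3,0]);print(s.x,np.round(s.fun,1))
from kin import *
print("now",monitor.sense()["joint_pos"])
xy=(.5655,.303); pos,Rt=pose(xy,.21,35,1.54); q=sols(pos,Rt); print(q); plan(pos,Rt)
E
python3 s3.py
```

```text
[[ 0.439 -0.455]
 [ 0.457 -0.12 ]
 [ 0.632 -0.125]
 [ 0.619 -0.462]] [ 0.53673601 -0.29043872]
[ 0.53581535 -0.29002289 -0.04041049] [-0.5  0.   0.8 -0.9  0.7 -0.  -0.8  0.2]
now [-0.10942611  0.07417206  2.11768729  0.7224034   0.45663925  0.52343146]
[array([-0.11321489,  0.52946554,  1.78404125,  1.05014905,  1.2257655 ,
       -0.67594882])]
t 19.77 q [-0.109  0.074  2.118  0.722  0.457  0.523] dist 0.201 ang 69.1 deg rows 7
0 {'dx': 0.0063, 'dy': -0.0257, 'dz': 0.011, 'ax': 0.1203, 'ay': 0.0367, 'az': -0.1177}
1 {'dx': 0.0087, 'dy': -0.0233, 'dz': 0.0143, 'ax': 0.1203, 'ay': 0.0367, 'az': -0.1177}
2 {'dx': 0.0107, 'dy': -0.0203, 'dz': 0.0173, 'ax': 0.1203, 'ay': 0.0367, 'az': -0.1177}
3 {'dx': 0.0122, 'dy': -0.0167, 'dz': 0.0199, 'ax': 0.1203, 'ay': 0.0367, 'az': -0.1177}
4 {'dx': 0.0131, 'dy': -0.0127, 'dz': 0.0221, 'ax': 0.1203, 'ay': 0.0367, 'az': -0.1177}
5 {'dx': 0.0135, 'dy': -0.0083, 'dz': 0.0239, 'ax': 0.1203, 'ay': 0.0367, 'az': -0.1177}
6 {'dx': 0.0133, 'dy': -0.0038, 'dz': 0.0251, 'ax': 0.1203, 'ay': 0.0367, 'az': -0.1177}
```

```bash
python3 -m pendant '[{"dx":0.006,"dy":-0.026,"dz":0.011,"ax":0.12,"ay":0.037,"az":-0.118,"grip":1},{"dx":0.009,"dy":-0.023,"dz":0.014,"ax":0.12,"ay":0.037,"az":-0.118,"grip":1},{"dx":0.011,"dy":-0.02,"dz":0.017,"ax":0.12,"ay":0.037,"az":-0.118,"grip":1},{"dx":0.012,"dy":-0.017,"dz":0.02,"ax":0.12,"ay":0.037,"az":-0.118,"grip":1},{"dx":0.013,"dy":-0.013,"dz":0.022,"ax":0.12,"ay":0.037,"az":-0.118,"grip":1}]'
cat > g.py <<'E'
import sys
from h import *
from kin import *
# usage: g.py x y h tilt head inv [n]
a=[float(v) for v in sys.argv[1:7]]
pos,Rt=pose(a[:2],a[2],a[3],a[4],bool(a[5])); print("target",np.round(pos,4),"now",np.round(monitor.sense()["eef_pos"],4))
plan(pos,Rt,n=int(sys.argv[7]) if len(sys.argv)>7 else None)
E
python3 g.py .5655 .303 .21 35 1.54 0
```

```text
time_s: 20.4
eef_pos: [0.5565, 0.2568, 0.2047]
orientation: [0.762, 0.494, 0.336, -0.251]
force: [0.9, -0.4, -0.5]
grip_width: 0.0879
target [0.566  0.3183 0.1993] now [0.5565 0.2568 0.2047]
t 20.40 q [-0.186  0.37   1.98   1.112  0.993 -0.513] dist 0.062 ang 21.8 deg rows 3
0 {'dx': 0.0115, 'dy': -0.0049, 'dz': 0.0167, 'ax': 0.0866, 'ay': 0.0282, 'az': -0.0878}
1 {'dx': 0.0113, 'dy': -0.0024, 'dz': 0.0173, 'ax': 0.0866, 'ay': 0.0282, 'az': -0.0878}
2 {'dx': 0.0109, 'dy': 0.0001, 'dz': 0.0177, 'ax': 0.0866, 'ay': 0.0282, 'az': -0.0878}
```

```bash
python3 -m pendant '[{"dx":0.0115,"dy":-0.005,"dz":0.017,"ax":0.087,"ay":0.028,"az":-0.088,"grip":1},{"dx":0.0115,"dy":-0.002,"dz":0.017,"ax":0.087,"ay":0.028,"az":-0.088,"grip":1},{"dx":0.011,"dy":0,"dz":0.018,"ax":0.087,"ay":0.028,"az":-0.088,"grip":1},{"dx":0,"dy":0,"dz":0,"ax":0,"ay":0,"az":0,"grip":1}]'
python3 g.py .5655 .303 .21 35 1.54 0
python3 - <<'E'
from h import *
a=eyes.capture("wrist"); cv2.imwrite("pics/w15.png",a); cv2.imwrite("pics/si15.png",eyes.capture("side"))
print(proj("wrist",[[.5655,.303,.092],[.5235,.3995,.078]]))
E
```

```text
time_s: 20.9
eef_pos: [0.5668, 0.3195, 0.1953]
orientation: [0.634, 0.621, 0.329, -0.324]
force: [-0.6, 0.9, -1.2]
grip_width: 0.0876
target [0.566  0.3183 0.1993] now [0.5668 0.3195 0.1953]
t 20.90 q [-0.11   0.54   1.776  1.046  1.231 -0.68 ] dist 0.004 ang 0.7 deg rows 1
0 {'dx': 0.0025, 'dy': -0.0008, 'dz': -0.0033, 'ax': -0.0103, 'ay': -0.0005, 'az': 0.0048}
[[286.7912872  345.14268618]
 [243.0858489  249.93644917]]
```

View pics/w15.png

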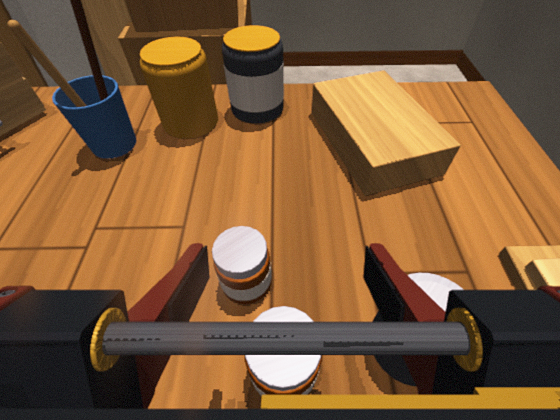

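View pics/si15.png

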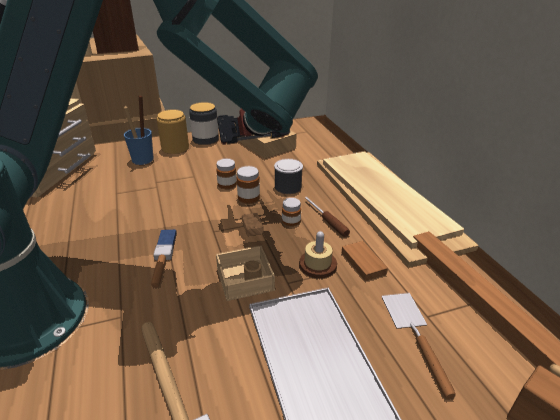

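The wrist view matches predictions: tall lid at about (284,347) against (287,345), mid lid at (241,250) against (243,250). I'll descend vertically to straddle the tall jar.

```bash
python3 g.py .565 .3025 .05 35 1.54 0 5
```

```text
target [0.5655 0.3178 0.0393] now [0.5654 0.319  0.1959]
t 21.00 q [-0.112  0.538  1.78   1.046  1.23  -0.68 ] dist 0.157 ang 0.6 deg rows 5
0 {'dx': -0.0258, 'dy': 0.0001, 'dz': 0.0178, 'ax': -0.0019, 'ay': -0.0, 'az': 0.0006}
```

```bash
python3 -m pendant '[{"dx":-0.024,"dy":0,"dz":0.016,"ax":-0.002,"ay":0,"az":0.001,"grip":1},{"dx":-0.024,"dy":0,"dz":0.016,"ax":-0.002,"ay":0,"az":0.001,"grip":1},{"dx":-0.024,"dy":0,"dz":0.016,"ax":-0.002,"ay":0,"az":0,"grip":1},{"dx":0,"dy":0,"dz":0,"ax":0,"ay":0,"az":0,"grip":1}]'
python3 g.py .565 .3025 .05 35 1.54 0 3
```

```text
time_s: 21.5
eef_pos: [0.563, 0.3147, 0.1098]
orientation: [0.639, 0.616, 0.331, -0.32]
force: [-0.3, -0.6, 0.1]
grip_width: 0.0879
target [0.5655 0.3178 0.0393] now [0.563  0.3147 0.1098]
t 21.50 q [-0.119  0.671  1.834  1.117  1.134 -0.857] dist 0.071 ang 0.4 deg rows 3
0 {'dx': -0.0186, 'dy': 0.0008, 'dz': 0.0144, 'ax': 0.0014, 'ay': 0.0012, 'az': -0.0014}
```

```bash
python3 -m pendant '[{"dx":-0.0185,"dy":0.001,"dz":0.015,"ax":0.001,"ay":0.001,"az":-0.001,"grip":1},{"dx":-0.0185,"dy":0.001,"dz":0.015,"ax":0.001,"ay":0.001,"az":-0.001,"grip":1},{"dx":-0.0185,"dy":0.001,"dz":0.015,"ax":0.001,"ay":0.001,"az":-0.001,"grip":1},{"dx":0,"dy":0,"dz":0,"ax":0,"ay":0,"az":0,"grip":1}]'
python3 g.py .565 .3025 .05 35 1.54 0 1
python3 - <<'E'
from h import *
a=eyes.capture("wrist"); cv2.imwrite("pics/w16.png",a)
print(proj("wrist",[[.565,.3025,.092]]), monitor.sense()["force"])
E
```

```text
time_s: 22.0
eef_pos: [0.5677, 0.3183, 0.0438]
orientation: [0.638, 0.616, 0.334, -0.319]
force: [-0.7, 0.1, 0.1]
grip_width: 0.0878
target [0.5655 0.3178 0.0393] now [0.5677 0.3183 0.0438]
t 22.00 q [-0.113  0.793  1.835  1.184  1.081 -0.987] dist 0.005 ang 0.5 deg rows 1
0 {'dx': -0.0041, 'dy': -0.0022, 'dz': 0.0021, 'ax': 0.0085, 'ay': 0.0003, 'az': -0.0008}
[[279.91394416 241.87322682]] [-0.90280088  0.28997214 -0.21350333]
```

View pics/w16.png

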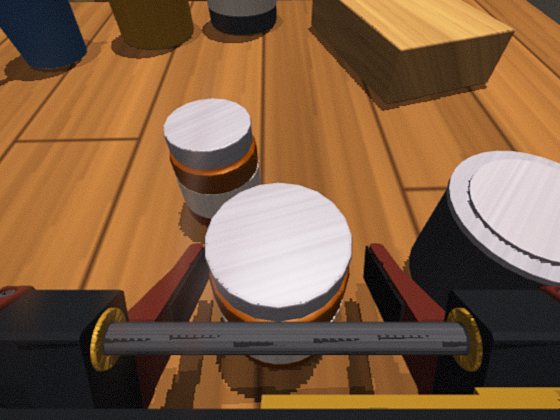

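The jar is straddled, with the lid centre at (279,246) against a predicted (280,242). I'll centre the tool and close gently at 14 N.

```bash
python3 -m pendant '[{"dx":-0.003,"dy":-0.0025,"dz":0.0015,"ax":0.008,"ay":0,"az":0,"grip":1},{"dx":0,"dy":0,"dz":0,"ax":0,"ay":0,"az":0,"grip":1},{"dx":0,"dy":0,"dz":0,"ax":0,"ay":0,"az":0,"grip":0.65},{"dx":0,"dy":0,"dz":0,"ax":0,"ay":0,"az":0,"grip":0.55},{"dx":0,"dy":0,"dz":0,"ax":0,"ay":0,"az":0,"grip":0.48}]' 14
python3 -m pendant '[{"dx":0,"dy":0,"dz":0,"ax":0,"ay":0,"az":0,"grip":0.4},{"dx":0,"dy":0,"dz":0,"ax":0,"ay":0,"az":0,"grip":0.3},{"dx":0,"dy":0,"dz":0,"ax":0,"ay":0,"az":0,"grip":0.3}]' 
python3 g.py .565 .3025 .05 35 1.54 0 1
```

```text
time_s: 22.68
eef_pos: [0.5665, 0.3178, 0.0453]
orientation: [0.636, 0.618, 0.333, -0.32]
force: [-0.2, -0.4, -1.3]
grip_width: 0.066
time_s: 23.05
eef_pos: [0.5665, 0.3178, 0.0453]
orientation: [0.636, 0.618, 0.333, -0.32]
force: [-0.7, -1.0, 0.5]
grip_width: 0.0655
target [0.5655 0.3178 0.0393] now [0.5665 0.3178 0.0453]
t 23.05 q [-0.114  0.791  1.834  1.177  1.086 -0.986] dist 0.006 ang 0.3 deg rows 1
0 {'dx': -0.005, 'dy': -0.0011, 'dz': 0.0034, 'ax': 0.0034, 'ay': -0.0007, 'az': 0.0036}
```

The jar is held at 66 mm. I'll check the invert path numerically before moving.

```bash
cat > s4.py <<'E'
from h import *
from kin import *
s=monitor.sense(); q=s["joint_pos"].copy()
R0=R.from_quat(s["orientation"]).as_matrix(); up=R0.T@[0,0,1]; print("up in tool",np.round(up,3),"tcp z",s["eef_pos"][2])
np.save("up_tall.npy",np.r_[up,s["eef_pos"][2]])
for (xy,h,hd,t) in (((.55,.1),.42,1.3,35),((.6,.1),.42,1.3,35),((.55,.0),.42,1.2,35)):
    qq=None
    for ph in np.linspace(0,np.pi,10):
        pos,Rt=pose(xy,h,t,hd); u=np.array([np.cos(hd),np.sin(hd),0])
        Rr=R.from_rotvec(u*ph).as_matrix()@Rt
        sd=q if qq is None else qq
        if qq is None: qq=sols(pos,Rr)[0]; e=0
        else: qq,e=ik(pos,Rr,P,qq,.02)
        print(round(ph,2),np.round(qq,2),"%.4f"%e,"wrist",np.round(fk(qq,P)[2],2))
E
python3 s4.py; python3 g.py .55 .1 .42 35 1.3 0
```

```text
up in tool [ 0.82   0.005 -0.573] tcp z 0.045328342935967644
0.0 [-0.51  0.2   1.68  0.92  1.59 -0.39] 0.0000 wrist [ 0.47 -0.19  0.63]
0.35 [-0.48  0.32  1.54  0.89  1.77 -0.07] 0.0000 wrist [ 0.54 -0.21  0.61]
0.7 [-0.46  0.45  1.44  0.9   1.93  0.21] 0.0000 wrist [ 0.61 -0.22  0.58]
1.05 [-0.45  0.57  1.38  0.96  2.08  0.48] 0.0000 wrist [ 0.65 -0.24  0.52]
1.4 [-0.44  0.67  1.37  1.05  2.18  0.75] 0.0000 wrist [ 0.68 -0.24  0.45]
1.75 [-0.44  0.76  1.41  1.16  2.25  1.01] 0.0000 wrist [ 0.68 -0.24  0.37]
2.09 [-0.45  0.83  1.49  1.27  2.29  1.26] 0.0000 wrist [ 0.65 -0.24  0.3 ]
2.44 [-0.46  0.88  1.62  1.37  2.29  1.49] 0.0000 wrist [ 0.61 -0.22  0.24]
2.79 [-0.48  0.91  1.77  1.46  2.27  1.71] 0.0000 wrist [ 0.54 -0.21  0.2 ]
3.14 [-0.51  0.92  1.93  1.54  2.22  1.93] 0.0000 wrist [ 0.47 -0.19  0.19]
0.0 [-0.47  0.27  1.58  0.93  1.57 -0.34] 0.0000 wrist [ 0.52 -0.19  0.63]
0.35 [-0.44  0.39  1.43  0.91  1.76 -0.02] 0.0000 wrist [ 0.59 -0.21  0.61]
0.7 [-0.43  0.51  1.32  0.94  1.94  0.27] 0.0000 wrist [ 0.66 -0.22  0.58]
1.05 [-0.42  0.63  1.25  1.01  2.09  0.56] 0.0000 wrist 
[... 1299 characters left out ...]
[-0.114  0.791  1.834  1.177  1.086 -0.986] dist 0.417 ang 13.7 deg rows 7
0 {'dx': 0.026, 'dy': -0.0006, 'dz': -0.0536, 'ax': -0.0276, 'ay': -0.0002, 'az': 0.0202}
1 {'dx': 0.026, 'dy': 0.0004, 'dz': -0.0536, 'ax': -0.0276, 'ay': -0.0002, 'az': 0.0202}
2 {'dx': 0.026, 'dy': 0.0013, 'dz': -0.0536, 'ax': -0.0276, 'ay': -0.0002, 'az': 0.0202}
3 {'dx': 0.026, 'dy': 0.0023, 'dz': -0.0535, 'ax': -0.0276, 'ay': -0.0002, 'az': 0.0202}
4 {'dx': 0.026, 'dy': 0.0032, 'dz': -0.0535, 'ax': -0.0276, 'ay': -0.0002, 'az': 0.0202}
5 {'dx': 0.0261, 'dy': 0.0042, 'dz': -0.0534, 'ax': -0.0276, 'ay': -0.0002, 'az': 0.0202}
6 {'dx': 0.0262, 'dy': 0.0051, 'dz': -0.0533, 'ax': -0.0276, 'ay': -0.0002, 'az': 0.0202}
```

```bash
python3 -m pendant '[{"dx":0.016,"dy":0,"dz":-0.011,"ax":0,"ay":0,"az":0,"grip":0.3},{"dx":0.033,"dy":0,"dz":-0.023,"ax":0,"ay":0,"az":0,"grip":0.3},{"dx":0.037,"dy":0,"dz":-0.026,"ax":0,"ay":0,"az":0,"grip":0.3}]'; python3 g.py .55 .1 .47 35 1.3 0
```

```text
time_s: 23.42
eef_pos: [0.5645, 0.3176, 0.1506]
orientation: [0.638, 0.617, 0.33, -0.322]
force: [0.9, -0.2, -2.0]
grip_width: 0.066
target [0.5541 0.1148 0.4593] now [0.5645 0.3176 0.1506]
t 23.43 q [-0.114  0.605  1.813  1.084  1.175 -0.771] dist 0.370 ang 13.7 deg rows 7
0 {'dx': 0.0194, 'dy': -0.0007, 'dz': -0.0491, 'ax': -0.0281, 'ay': 0.0002, 'az': 0.0192}
1 {'dx': 0.0194, 'dy': 0.0003, 'dz': -0.0491, 'ax': -0.0281, 'ay': 0.0002, 'az': 0.0192}
2 {'dx': 0.0194, 'dy': 0.0013, 'dz': -0.0491, 'ax': -0.0281, 'ay': 0.0002, 'az': 0.0192}
3 {'dx': 0.0195, 'dy': 0.0024, 'dz': -0.049, 'ax': -0.0281, 'ay': 0.0002, 'az': 0.0192}
4 {'dx': 0.0196, 'dy': 0.0034, 'dz': -0.0489, 'ax': -0.0281, 'ay': 0.0002, 'az': 0.0192}
5 {'dx': 0.0196, 'dy': 0.0043, 'dz': -0.0488, 'ax': -0.0281, 'ay': 0.0002, 'az': 0.0192}
6 {'dx': 0.0198, 'dy': 0.0053, 'dz': -0.0487, 'ax': -0.0281, 'ay': 0.0002, 'az': 0.0192}
```

```bash
python3 -m pendant '[{"dx":0.02,"dy":0,"dz":-0.049,"ax":-0.028,"ay":0,"az":0.019,"grip":0.3},{"dx":0.02,"dy":0.001,"dz":-0.049,"ax":-0.028,"ay":0,"az":0.019,"grip":0.3},{"dx":0.02,"dy":0.002,"dz":-0.049,"ax":-0.028,"ay":0,"az":0.019,"grip":0.3},{"dx":0.02,"dy":0.003,"dz":-0.049,"ax":-0.028,"ay":0,"az":0.019,"grip":0.3},{"dx":0.02,"dy":0.004,"dz":-0.049,"ax":-0.028,"ay":0,"az":0.019,"grip":0.3}]';python3 -m pendant '[{"dx":0.02,"dy":0.004,"dz":-0.049,"ax":-0.028,"ay":0,"az":0.019,"grip":0.3},{"dx":0.02,"dy":0.005,"dz":-0.045,"ax":-0.028,"ay":0,"az":0.019,"grip":0.3},{"dx":0,"dy":0,"dz":0,"ax":0,"ay":0,"az":0,"grip":0.3}]'; python3 g.py .55 .1 .47 35 1.3 1
python3 - <<'E'
from h import *
cv2.imwrite("pics/si17.png",eyes.capture("side"))
E
```

```text
time_s: 24.05
eef_pos: [0.5558, 0.1725, 0.3841]
orientation: [0.689, 0.562, 0.356, -0.289]
force: [0.2, -0.2, -2.3]
grip_width: 0.0658
time_s: 24.42
eef_pos: [0.55, 0.1157, 0.4788]
orientation: [0.708, 0.539, 0.366, -0.272]
force: [-0.2, -1.1, -3.3]
grip_width: 0.0656
target [0.5541 0.1148 0.4807] now [0.55   0.1157 0.4788]
t 24.43 q [-0.512  0.13   1.579  0.918  1.674 -0.259] dist 0.005 ang 179.5 deg rows 18
0 {'dx': 0.0001, 'dy': 0.0002, 'dz': -0.0, 'ax': -0.1007, 'ay': 0.0004, 'az': -0.1419}
1 {'dx': 0.0001, 'dy': 0.0002, 'dz': -0.0, 'ax': -0.1007, 'ay': 0.0004, 'az': -0.1419}
2 {'dx': 0.0, 'dy': 0.0003, 'dz': 0.0, 'ax': -0.1007, 'ay': 0.0004, 'az': -0.1419}
3 {'dx': -0.0, 'dy': 0.0003, 'dz': 0.0, 'ax': -0.1007, 'ay': 0.0004, 'az': -0.1419}
4 {'dx': -0.0001, 'dy': 0.0002, 'dz': 0.0001, 'ax': -0.1007, 'ay': 0.0004, 'az': -0.1419}
5 {'dx': -0.0001, 'dy': 0.0002, 'dz': 0.0001, 'ax': -0.1007, 'ay': 0.0004, 'az': -0.1419}
6 {'dx': -0.0001, 'dy': 0.0002, 'dz': 0.0001, 'ax': -0.1007, 'ay': 0.0004, 'az': -0.1419}
7 {'dx': -0.0001, 'dy': 0.0002, 'dz': 0.0001, 'ax': -0.1007, 'ay': 0.0004, '
[... 221 characters left out ...]
0001, 'dz': 0.0002, 'ax': -0.1007, 'ay': 0.0004, 'az': -0.1419}
11 {'dx': -0.0002, 'dy': 0.0, 'dz': 0.0002, 'ax': -0.1007, 'ay': 0.0004, 'az': -0.1419}
12 {'dx': -0.0002, 'dy': -0.0, 'dz': 0.0002, 'ax': -0.1007, 'ay': 0.0004, 'az': -0.1419}
13 {'dx': -0.0002, 'dy': -0.0001, 'dz': 0.0002, 'ax': -0.1007, 'ay': 0.0004, 'az': -0.1419}
14 {'dx': -0.0002, 'dy': -0.0001, 'dz': 0.0001, 'ax': -0.1007, 'ay': 0.0004, 'az': -0.1419}
15 {'dx': -0.0002, 'dy': -0.0001, 'dz': 0.0001, 'ax': -0.1007, 'ay': 0.0004, 'az': -0.1419}
16 {'dx': -0.0001, 'dy': -0.0002, 'dz': 0.0001, 'ax': -0.1007, 'ay': 0.0004, 'az': -0.1419}
17 {'dx': -0.0001, 'dy': -0.0002, 'dz': 0.0001, 'ax': -0.1007, 'ay': 0.0004, 'az': -0.1419}
```

View pics/si17.png

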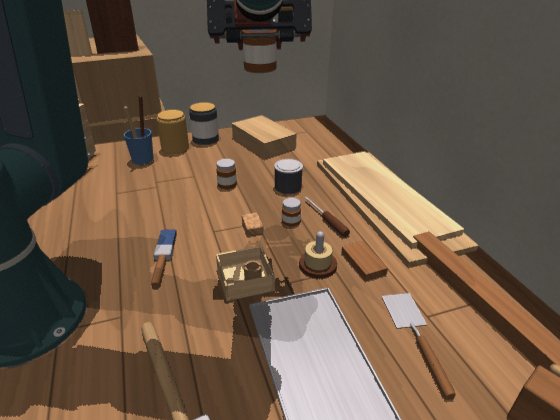

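The tall jar is held upright in the air at (260,55). Now I'll invert it using positive ax and az.

```bash
python3 -m pendant '[{"dx":0,"dy":0,"dz":0,"ax":0.1,"ay":0,"az":0.142,"grip":0.3},{"dx":0,"dy":0,"dz":0,"ax":0.1,"ay":0,"az":0.142,"grip":0.3},{"dx":0,"dy":0,"dz":0,"ax":0.1,"ay":0,"az":0.142,"grip":0.3},{"dx":0,"dy":0,"dz":0,"ax":0.1,"ay":0,"az":0.142,"grip":0.3},{"dx":0,"dy":0,"dz":0,"ax":0.1,"ay":0,"az":0.142,"grip":0.3}]';python3 -m pendant '[{"dx":0,"dy":0,"dz":0,"ax":0.1,"ay":0,"az":0.142,"grip":0.3},{"dx":0,"dy":0,"dz":0,"ax":0.1,"ay":0,"az":0.142,"grip":0.3},{"dx":0,"dy":0,"dz":0,"ax":0.1,"ay":0,"az":0.142,"grip":0.3},{"dx":0,"dy":0,"dz":0,"ax":0.1,"ay":0,"az":0.142,"grip":0.3},{"dx":0,"dy":0,"dz":0,"ax":0.1,"ay":0,"az":0.142,"grip":0.3}]'; python3 g.py .55 .1 .47 35 1.3 1 |head -4
```

```text
time_s: 25.1
eef_pos: [0.543, 0.1219, 0.4713]
orientation: [0.761, 0.324, 0.091, -0.554]
force: [1.2, 0.4, -2.8]
grip_width: 0.0661
time_s: 25.72
eef_pos: [0.5416, 0.1278, 0.4635]
orientation: [-0.66, -0.041, 0.205, 0.722]
force: [-0.5, 0.0, -2.9]
grip_width: 0.0655
target [0.5541 0.1148 0.4807] now [0.5416 0.1278 0.4635]
t 25.73 q [-0.429  0.692  1.426  1.233  2.282  1.163] dist 0.025 ang 75.8 deg rows 8
0 {'dx': 0.0004, 'dy': -0.0025, 'dz': -0.0018, 'ax': 0.0973, 'ay': -0.0009, 'az': 0.1338}
1 {'dx': 0.0001, 'dy': -0.0027, 'dz': -0.0015, 'ax': 0.0973, 'ay': -0.0009, 'az': 0.1338}
```

```bash
python3 -m pendant '[{"dx":0,"dy":-0.0025,"dz":-0.002,"ax":0.1,"ay":0,"az":0.138,"grip":0.3},{"dx":0,"dy":-0.0025,"dz":-0.002,"ax":0.1,"ay":0,"az":0.138,"grip":0.3},{"dx":0,"dy":0,"dz":0,"ax":0.1,"ay":0,"az":0.138,"grip":0.3},{"dx":0,"dy":0,"dz":0,"ax":0.1,"ay":0,"az":0.138,"grip":0.3},{"dx":0,"dy":0,"dz":0,"ax":0.1,"ay":0,"az":0.138,"grip":0.3}]'; python3 g.py .55 .1 .47 35 1.3 1 |head -4
```

```text
time_s: 26.35
eef_pos: [0.5441, 0.1302, 0.4601]
orientation: [-0.426, 0.248, 0.452, 0.743]
force: [-0.0, -0.2, -2.8]
grip_width: 0.0655
target [0.5541 0.1148 0.4807] now [0.5441 0.1302 0.4601]
t 26.35 q [-0.462  0.806  1.766  1.497  2.274  1.752] dist 0.028 ang 24.2 deg rows 3
0 {'dx': -0.006, 'dy': -0.0069, 'dz': -0.0009, 'ax': 0.0847, 'ay': -0.0029, 'az': 0.1121}
1 {'dx': -0.0067, 'dy': -0.0063, 'dz': -0.0004, 'ax': 0.0847, 'ay': -0.0029, 'az': 0.1121}
```

```bash
python3 -m pendant '[{"dx":0,"dy":0,"dz":0,"ax":0.085,"ay":-0.003,"az":0.112,"grip":0.3},{"dx":0,"dy":0,"dz":0,"ax":0.085,"ay":-0.003,"az":0.112,"grip":0.3},{"dx":0,"dy":0,"dz":0,"ax":0.085,"ay":-0.003,"az":0.112,"grip":0.3},{"dx":0,"dy":0,"dz":0,"ax":0,"ay":0,"az":0,"grip":0.3}]'; python3 g.py .55 .1 .47 35 1.3 1 1|head -4
cat > upc.py <<'E'
import sys
from h import *
s=monitor.sense(); v=np.load(sys.argv[1]); up=R.from_quat(s["orientation"]).as_matrix()@v[:3]; print("t %.2f"%s["time_s"],"jar axis world",np.round(up,3),"tilt deg",round(float(np.degrees(np.arccos(np.clip(up[2],-1,1)))),2),"tcp",np.round(s["eef_pos"],4),"q",np.round(s["joint_pos"],2),"w",round(s["grip_width"],4))
E
python3 upc.py up_tall.npy
```

```text
time_s: 26.85
eef_pos: [0.543, 0.1356, 0.4554]
orientation: [-0.268, 0.377, 0.544, 0.7]
force: [-1.0, -0.4, -2.5]
grip_width: 0.0654
target [0.5541 0.1148 0.4807] now [0.543  0.1356 0.4554]
t 26.85 q [-0.49   0.819  2.     1.604  2.207  2.009] dist 0.035 ang 2.0 deg rows 1
0 {'dx': -0.0311, 'dy': -0.0153, 'dz': 0.0007, 'ax': -0.0161, 'ay': -0.0013, 'az': -0.0304}
t 26.85 jar axis world [-0.038  0.01  -0.999] tilt deg 177.76 tcp [0.543  0.1356 0.4554] q [-0.49  0.82  2.    1.6   2.21  2.01] w 0.0654
```

Inverted at 177.8°. I'll trim it, hold for about two seconds, and take a picture.

```bash
python3 -m pendant '[{"dx":0,"dy":0,"dz":0,"ax":-0.014,"ay":0,"az":-0.025,"grip":0.3},{"dx":0,"dy":0,"dz":0,"ax":0,"ay":0,"az":0,"grip":0.3},{"dx":0,"dy":0,"dz":0,"ax":0,"ay":0,"az":0,"grip":0.3},{"dx":0,"dy":0,"dz":0,"ax":0,"ay":0,"az":0,"grip":0.3},{"dx":0,"dy":0,"dz":0,"ax":0,"ay":0,"az":0,"grip":0.3}]';python3 upc.py up_tall.npy; python3 -m pendant '[{"dx":0,"dy":0,"dz":0,"ax":0,"ay":0,"az":0,"grip":0.3},{"dx":0,"dy":0,"dz":0,"ax":0,"ay":0,"az":0,"grip":0.3},{"dx":0,"dy":0,"dz":0,"ax":0,"ay":0,"az":0,"grip":0.3},{"dx":0,"dy":0,"dz":0,"ax":0,"ay":0,"az":0,"grip":0.3},{"dx":0,"dy":0,"dz":0,"ax":0,"ay":0,"az":0,"grip":0.3}]'
python3 - <<'E'
from h import *
cv2.imwrite("pics/sc18.png",eyes.capture("scene"))
E
python3 -m pendant '[{"dx":0,"dy":0,"dz":0,"ax":0,"ay":0,"az":0,"grip":0.3},{"dx":0,"dy":0,"dz":0,"ax":0,"ay":0,"az":0,"grip":0.3},{"dx":0,"dy":0,"dz":0,"ax":0,"ay":0,"az":0,"grip":0.3},{"dx":0,"dy":0,"dz":0,"ax":0,"ay":0,"az":0,"grip":0.3},{"dx":0,"dy":0,"dz":0,"ax":0,"ay":0,"az":0,"grip":0.3}]';python3 upc.py up_tall.npy
```

```text
time_s: 27.48
eef_pos: [0.5439, 0.1364, 0.4546]
orientation: [-0.282, 0.367, 0.536, 0.706]
force: [0.9, 0.2, -2.5]
grip_width: 0.0659
t 27.48 jar axis world [-0.001 -0.002 -1.   ] tilt deg 179.86 tcp [0.5439 0.1364 0.4546] q [-0.49  0.82  1.98  1.6   2.21  1.98] w 0.0659
time_s: 28.1
eef_pos: [0.5439, 0.1363, 0.4547]
orientation: [-0.282, 0.367, 0.536, 0.706]
force: [0.6, -0.8, -3.2]
grip_width: 0.0658
time_s: 28.78
eef_pos: [0.5438, 0.1363, 0.4547]
orientation: [-0.282, 0.367, 0.536, 0.706]
force: [0.8, -0.4, -2.6]
grip_width: 0.0658
t 28.77 jar axis world [-0.001 -0.002 -1.   ] tilt deg 179.86 tcp [0.5438 0.1363 0.4547] q [-0.49  0.82  1.98  1.6   2.21  1.98] w 0.0658
```

View pics/sc18.png

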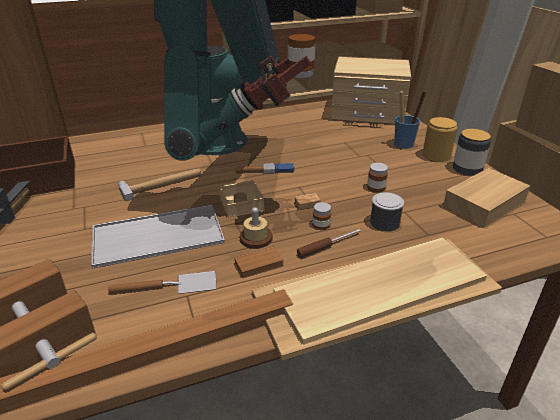

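The jar is lid-down at (301,55), held about 1.9 s so far. After one more still row I'll turn it back.

```bash
python3 -m pendant '[{"dx":0,"dy":0,"dz":0,"ax":0,"ay":0,"az":0,"grip":0.3},{"dx":0,"dy":0,"dz":0,"ax":-0.1,"ay":0,"az":-0.142,"grip":0.3},{"dx":0,"dy":0,"dz":0,"ax":-0.1,"ay":0,"az":-0.142,"grip":0.3},{"dx":0,"dy":0,"dz":0,"ax":-0.1,"ay":0,"az":-0.142,"grip":0.3},{"dx":0,"dy":0,"dz":0,"ax":-0.1,"ay":0,"az":-0.142,"grip":0.3}]';python3 -m pendant '[{"dx":0,"dy":0,"dz":0,"ax":-0.1,"ay":0,"az":-0.142,"grip":0.3},{"dx":0,"dy":0,"dz":0,"ax":-0.1,"ay":0,"az":-0.142,"grip":0.3},{"dx":0,"dy":0,"dz":0,"ax":-0.1,"ay":0,"az":-0.142,"grip":0.3},{"dx":0,"dy":0,"dz":0,"ax":-0.1,"ay":0,"az":-0.142,"grip":0.3},{"dx":0,"dy":0,"dz":0,"ax":-0.1,"ay":0,"az":-0.142,"grip":0.3}]';python3 -m pendant '[{"dx":0,"dy":0,"dz":0,"ax":-0.1,"ay":0,"az":-0.142,"grip":0.3},{"dx":0,"dy":0,"dz":0,"ax":-0.1,"ay":0,"az":-0.142,"grip":0.3},{"dx":0,"dy":0,"dz":0,"ax":-0.1,"ay":0,"az":-0.142,"grip":0.3},{"dx":0,"dy":0,"dz":0,"ax":-0.1,"ay":0,"az":-0.142,"grip":0.3},{"dx":0,"dy":0,"dz":0,"ax":-0.1,"ay":0,"az":-0.142,"grip":0.3}]'; python3 upc.py up_tall.npy; python3 g.py .54 -.193 .25 35 .5 0
```

```text
time_s: 29.4
eef_pos: [0.5428, 0.1363, 0.4537]
orientation: [-0.509, 0.157, 0.377, 0.758]
force: [-0.1, 0.3, -1.9]
grip_width: 0.0658
time_s: 30.02
eef_pos: [0.5425, 0.1359, 0.4515]
orientation: [0.703, 0.133, -0.113, -0.69]
force: [0.1, 0.3, -3.5]
grip_width: 0.0659
time_s: 30.65
eef_pos: [0.5411, 0.1353, 0.4499]
orientation: [0.758, 0.398, 0.173, -0.486]
force: [-0.3, -0.3, -1.6]
grip_width: 0.0655
t 30.65 jar axis world [ 0.586 -0.145  0.797] tilt deg 37.13 tcp [0.5411 0.1353 0.4499] q [-0.44  0.37  1.43  0.92  1.94  0.24] w 0.0655
target [ 0.5534 -0.1857  0.2393] now [0.5411 0.1353 0.4499]
t 30.65 q [-0.436  0.37   1.431  0.919  1.943  0.24 ] dist 0.384 ang 58.6 deg rows 7
0 {'dx': -0.0384, 'dy': 0.029, 'dz': -0.0263, 'ax': -0.1408, 'ay': 0.0386, 'az': -0.0065}
1 {'dx': -0.0377, 'dy': 0.0323, 'dz': -0.0234, 'ax': -0.1408, 'ay': 0.0386, 'az': -0.0065}
2 {'dx': -0.0371, 'dy': 0.0351, 'dz': -0.0201, 'ax': -0.1408, 'ay': 0.0386, 'az': -0.0065}
3 {'dx': -0.0366, 'dy': 0.0374, 'dz': -0.0164, 'ax': -0.1408, 'ay': 0.0386, 'az': -0.0065}
4 {'dx': -0.0363, 'dy': 0.0392, 'dz': -0.0124, 'ax': -0.1408, 'ay': 0.0386, 'az': -0.0065}
5 {'dx': -0.0361, 'dy': 0.0405, 'dz': -0.0082, 'ax': -0.1408, 'ay': 0.0386, 'az': -0.0065}
6 {'dx': -0.0362, 'dy': 0.0411, 'dz': -0.0039, 'ax': -0.1408, 'ay': 0.0386, 'az': -0.0065}
```

```bash
python3 -m pendant '[{"dx":-0.038,"dy":0.029,"dz":-0.026,"ax":-0.141,"ay":0.0385,"az":-0.0065,"grip":0.3},{"dx":-0.038,"dy":0.032,"dz":-0.023,"ax":-0.141,"ay":0.0385,"az":-0.0065,"grip":0.3},{"dx":-0.037,"dy":0.035,"dz":-0.02,"ax":-0.141,"ay":0.0385,"az":-0.0065,"grip":0.3},{"dx":-0.0365,"dy":0.0375,"dz":-0.016,"ax":-0.141,"ay":0.0385,"az":-0.0065,"grip":0.3},{"dx":-0.036,"dy":0.039,"dz":-0.012,"ax":-0.141,"ay":0.0385,"az":-0.0065,"grip":0.3}]'; python3 g.py .54 -.193 .20 35 .5 0 
```

```text
time_s: 31.28
eef_pos: [0.5485, -0.0966, 0.2988]
orientation: [0.853, 0.28, 0.383, -0.217]
force: [0.3, -1.3, -2.2]
grip_width: 0.0659
target [ 0.5534 -0.1857  0.1893] now [ 0.5485 -0.0966  0.2988]
t 31.27 q [-0.893  0.261  1.869  0.929  1.349 -0.34 ] dist 0.141 ang 15.6 deg rows 3
0 {'dx': -0.0367, 'dy': 0.0289, 'dz': 0.0058, 'ax': -0.0872, 'ay': 0.0244, 'az': 0.0003}
1 {'dx': -0.0368, 'dy': 0.0284, 'dz': 0.0074, 'ax': -0.0872, 'ay': 0.0244, 'az': 0.0003}
2 {'dx': -0.037, 'dy': 0.0277, 'dz': 0.009, 'ax': -0.0872, 'ay': 0.0244, 'az': 0.0003}
```

```bash
python3 -m pendant '[{"dx":-0.037,"dy":0.029,"dz":0.006,"ax":-0.087,"ay":0.0245,"az":0,"grip":0.3},{"dx":-0.037,"dy":0.0285,"dz":0.0075,"ax":-0.087,"ay":0.0245,"az":0,"grip":0.3},{"dx":-0.035,"dy":0.0275,"dz":0.009,"ax":-0.087,"ay":0.0245,"az":0,"grip":0.3},{"dx":0,"dy":0,"dz":0,"ax":0,"ay":0,"az":0,"grip":0.3}]'; python3 upc.py up_tall.npy; python3 g.py .54 -.193 .12 35 .5 0 2
python3 - <<'E'
from h import *
cv2.imwrite("pics/w19.png",eyes.capture("wrist"));cv2.imwrite("pics/si19.png",eyes.capture("side"))
E
```

```text
time_s: 31.78
eef_pos: [0.5506, -0.1882, 0.1861]
orientation: [0.861, 0.215, 0.448, -0.111]
force: [-0.8, 0.7, -1.2]
grip_width: 0.0655
t 31.77 jar axis world [ 0.002 -0.002  1.   ] tilt deg 0.19 tcp [ 0.5506 -0.1882  0.1861] q [-1.04  0.44  2.07  1.2   1.07 -0.83] w 0.0655
target [ 0.5534 -0.1857  0.1093] now [ 0.5506 -0.1882  0.1861]
t 31.77 q [-1.043  0.438  2.065  1.202  1.07  -0.827] dist 0.077 ang 0.6 deg rows 2
0 {'dx': -0.0304, 'dy': -0.0005, 'dz': 0.0236, 'ax': 0.0049, 'ay': 0.0001, 'az': -0.0024}
1 {'dx': -0.0304, 'dy': -0.0005, 'dz': 0.0236, 'ax': 0.0049, 'ay': 0.0001, 'az': -0.0024}
```

View pics/w19.png

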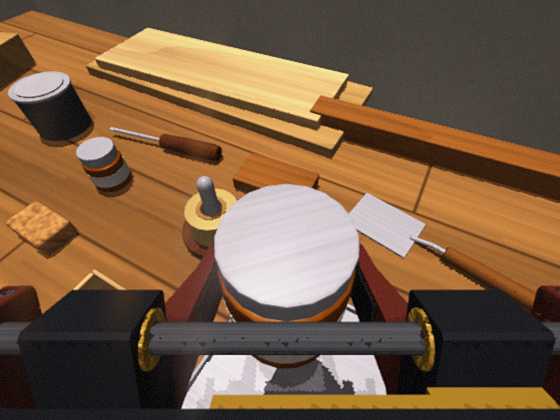

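View pics/si19.png

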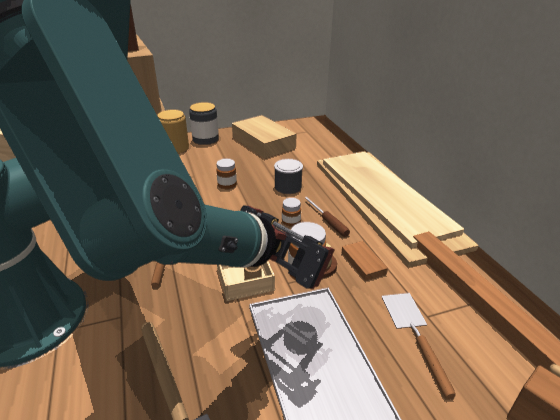

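```bash
python3 -m pendant '[{"dx":-0.03,"dy":0,"dz":0.022,"ax":0.005,"ay":0,"az":-0.002,"grip":0.3},{"dx":-0.03,"dy":0,"dz":0.022,"ax":0.004,"ay":0,"az":-0.002,"grip":0.3},{"dx":-0.01,"dy":0,"dz":0.008,"ax":0,"ay":0,"az":0,"grip":0.3},{"dx":0,"dy":0,"dz":0,"ax":0,"ay":0,"az":0,"grip":0.3}]'; python3 upc.py up_tall.npy; python3 g.py .54 -.193 .06 35 .5 0 1
```

```text
time_s: 32.38
eef_pos: [0.559, -0.1873, 0.1071]
orientation: [0.856, 0.227, 0.451, -0.111]
force: [-0.2, 0.0, -1.8]
grip_width: 0.0656
t 32.38 jar axis world [-0.01   0.005  1.   ] tilt deg 0.64 tcp [ 0.559  -0.1873  0.1071] q [-1.03  0.62  2.09  1.32  1.01 -1.07] w 0.0656
target [ 0.5534 -0.1857  0.0493] now [ 0.559  -0.1873  0.1071]
t 32.38 q [-1.029  0.619  2.087  1.323  1.013 -1.069] dist 0.058 ang 1.1 deg rows 1
0 {'dx': -0.0499, 'dy': -0.005, 'dz': 0.0294, 'ax': 0.0001, 'ay': -0.0067, 'az': 0.0174}
```

```bash
python3 -m pendant '[{"dx":-0.017,"dy":-0.002,"dz":0.01,"ax":0,"ay":-0.003,"az":0.009,"grip":0.3},{"dx":-0.017,"dy":-0.002,"dz":0.01,"ax":0,"ay":-0.003,"az":0.008,"grip":0.3},{"dx":-0.007,"dy":0,"dz":0.004,"ax":0,"ay":0,"az":0,"grip":0.3},{"dx":0,"dy":0,"dz":0,"ax":0,"ay":0,"az":0,"grip":0.3}]'; python3 upc.py up_tall.npy; python3 g.py .54 -.193 .06 35 .5 0 1
```

```text
time_s: 32.88
eef_pos: [0.5574, -0.1875, 0.0656]
orientation: [0.857, 0.222, 0.451, -0.111]
force: [-0.4, 0.3, -2.1]
grip_width: 0.0657
t 32.88 jar axis world [-0.006  0.002  1.   ] tilt deg 0.38 tcp [ 0.5574 -0.1875  0.0656] q [-1.03  0.71  2.1   1.39  0.99 -1.18] w 0.0657
target [ 0.5534 -0.1857  0.0493] now [ 0.5574 -0.1875  0.0656]
t 32.88 q [-1.032  0.712  2.1    1.39   0.989 -1.185] dist 0.017 ang 0.6 deg rows 1
0 {'dx': -0.0149, 'dy': -0.0037, 'dz': 0.0071, 'ax': 0.0038, 'ay': -0.0056, 'az': 0.0089}
```

```bash
python3 -m pendant '[{"dx":-0.006,"dy":-0.001,"dz":0.004,"ax":0.003,"ay":-0.004,"az":0.005,"grip":0.3},{"dx":-0.0045,"dy":0,"dz":0.003,"ax":0,"ay":0,"az":0,"grip":0.3},{"dx":0,"dy":0,"dz":0,"ax":0,"ay":0,"az":0,"grip":0.3}]'; python3 upc.py up_tall.npy; python3 -m pendant '[{"dx":-0.002,"dy":0,"dz":0.0015,"ax":0,"ay":0,"az":0,"grip":0.3},{"dx":0,"dy":0,"dz":0,"ax":0,"ay":0,"az":0,"grip":0.3}]'; python3 upc.py up_tall.npy
```

```text
time_s: 33.25
eef_pos: [0.5575, -0.1875, 0.0541]
orientation: [0.858, 0.221, 0.449, -0.112]
force: [-0.0, -0.2, -3.2]
grip_width: 0.0662
t 33.25 jar axis world [-0.002  0.     1.   ] tilt deg 0.12 tcp [ 0.5575 -0.1875  0.0541] q [-1.03  0.74  2.1   1.4   0.98 -1.21] w 0.0662
time_s: 33.5
eef_pos: [0.5576, -0.1874, 0.0516]
orientation: [0.858, 0.221, 0.449, -0.112]
force: [0.2, 0.2, -2.7]
grip_width: 0.0656
t 33.50 jar axis world [-0.002  0.     1.   ] tilt deg 0.12 tcp [ 0.5576 -0.1874  0.0516] q [-1.03  0.74  2.1   1.41  0.98 -1.21] w 0.0656
```

```bash
python3 -m pendant '[{"dx":-0.0012,"dy":0,"dz":0.0008,"ax":0,"ay":0,"az":0,"grip":0.3},{"dx":0,"dy":0,"dz":0,"ax":0,"ay":0,"az":0,"grip":0.3}]'; python3 -m pendant '[{"dx":-0.0008,"dy":0,"dz":0.0006,"ax":0,"ay":0,"az":0,"grip":0.3},{"dx":0,"dy":0,"dz":0,"ax":0,"ay":0,"az":0,"grip":0.3}]'; python3 upc.py up_tall.npy
```

```text
time_s: 33.75
eef_pos: [0.5576, -0.1874, 0.05]
orientation: [0.858, 0.221, 0.449, -0.112]
force: [0.5, -0.6, -2.7]
grip_width: 0.0658
time_s: 34.0
eef_pos: [0.5578, -0.1874, 0.0494]
orientation: [0.858, 0.221, 0.449, -0.112]
force: [0.7, 0.7, -1.2]
grip_width: 0.0658
t 34.00 jar axis world [-0.003 -0.     1.   ] tilt deg 0.17 tcp [ 0.5578 -0.1874  0.0494] q [-1.03  0.75  2.1   1.41  0.98 -1.22] w 0.0658
```

Contact shows: the carried load drops from −2.7 to −1.2 N at exactly the predicted height. I'll release gently.

```bash
python3 -m pendant '[{"dx":-0.0004,"dy":0,"dz":0.0003,"ax":0,"ay":0,"az":0,"grip":0.3},{"dx":0,"dy":0,"dz":0,"ax":0,"ay":0,"az":0,"grip":0.55},{"dx":0,"dy":0,"dz":0,"ax":0,"ay":0,"az":0,"grip":0.65},{"dx":0,"dy":0,"dz":0,"ax":0,"ay":0,"az":0,"grip":0.75},{"dx":0,"dy":0,"dz":0,"ax":0,"ay":0,"az":0,"grip":0.8}]'; python3 - <<'E'
from h import *
print(monitor.sense()["force"],monitor.sense()["grip_width"])
cv2.imwrite("pics/w20.png",eyes.capture("wrist"))
E
python3 g.py .54 -.193 .20 35 .5 0 4
```

```text
time_s: 34.62
eef_pos: [0.5582, -0.1874, 0.0497]
orientation: [0.858, 0.221, 0.45, -0.112]
force: [-0.7, -0.9, -0.6]
grip_width: 0.0788
[-0.68833227 -0.88891583 -0.58704203] 0.07882645361487593
target [ 0.5534 -0.1857  0.1893] now [ 0.5582 -0.1873  0.0497]
t 34.67 q [-1.03   0.748  2.099  1.413  0.982 -1.223] dist 0.140 ang 0.5 deg rows 4
0 {'dx': 0.0282, 'dy': -0.0007, 'dz': -0.0206, 'ax': 0.0006, 'ay': -0.0013, 'az': 0.0016}
```

View pics/w20.png

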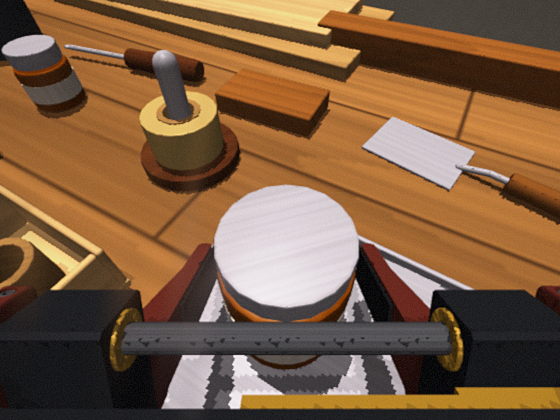

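The jar stands free on the tray with its lid at (286,245). I'll back off straight up and head for the mid jar.

```bash
python3 -m pendant '[{"dx":0.012,"dy":0,"dz":-0.009,"ax":0,"ay":0,"az":0,"grip":0.85},{"dx":0.03,"dy":0,"dz":-0.021,"ax":0,"ay":0,"az":0,"grip":1},{"dx":0.035,"dy":0,"dz":-0.025,"ax":0,"ay":0,"az":0,"grip":1},{"dx":0.035,"dy":0,"dz":-0.025,"ax":0,"ay":0,"az":0,"grip":1},{"dx":0.035,"dy":0,"dz":-0.025,"ax":0,"ay":0,"az":0,"grip":1}]'; python3 - <<'E'
from h import *
print(monitor.sense()["eef_pos"])
cv2.imwrite("pics/sc21.png",eyes.capture("scene"))
E
python3 g.py .55 .1 .30 35 1.2 0
```

```text
time_s: 35.3
eef_pos: [0.5544, -0.1866, 0.2318]
orientation: [0.859, 0.219, 0.448, -0.116]
force: [0.2, -0.8, 0.2]
grip_width: 0.0876
[ 0.55438887 -0.18658006  0.23176138]
target [0.5556 0.1143 0.2893] now [ 0.5559 -0.1875  0.2371]
t 35.35 q [-1.036  0.348  2.014  1.14   1.132 -0.686] dist 0.306 ang 40.1 deg rows 6
0 {'dx': 0.021, 'dy': -0.0441, 'dz': 0.0148, 'ax': 0.096, 'ay': -0.0008, 'az': -0.0661}
1 {'dx': 0.0238, 'dy': -0.041, 'dz': 0.0189, 'ax': 0.096, 'ay': -0.0008, 'az': -0.0661}
2 {'dx': 0.0264, 'dy': -0.0374, 'dz': 0.0226, 'ax': 0.096, 'ay': -0.0008, 'az': -0.0661}
3 {'dx': 0.0288, 'dy': -0.0332, 'dz': 0.026, 'ax': 0.096, 'ay': -0.0008, 'az': -0.0661}
4 {'dx': 0.0308, 'dy': -0.0286, 'dz': 0.0289, 'ax': 0.096, 'ay': -0.0008, 'az': -0.0661}
5 {'dx': 0.0326, 'dy': -0.0236, 'dz': 0.0314, 'ax': 0.096, 'ay': -0.0008, 'az': -0.0661}
```

View pics/sc21.png

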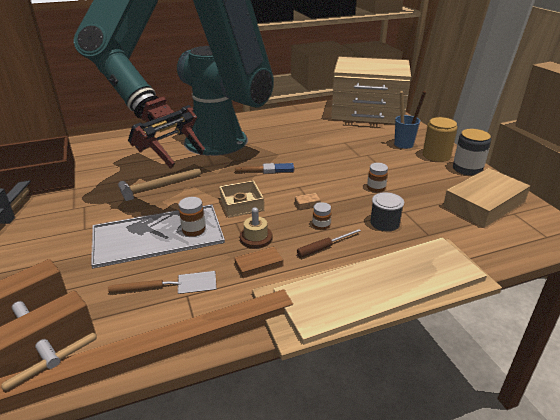

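The tall jar is on the tray at (191,217). Mid is still at (377,178) and small at (321,215).

```bash
python3 -m pendant '[{"dx":0.021,"dy":-0.044,"dz":0.015,"ax":0.096,"ay":0,"az":-0.066,"grip":1},{"dx":0.024,"dy":-0.041,"dz":0.019,"ax":0.096,"ay":0,"az":-0.066,"grip":1},{"dx":0.026,"dy":-0.037,"dz":0.0225,"ax":0.096,"ay":0,"az":-0.066,"grip":1},{"dx":0.029,"dy":-0.033,"dz":0.026,"ax":0.096,"ay":0,"az":-0.066,"grip":1},{"dx":0.031,"dy":-0.0285,"dz":0.029,"ax":0.096,"ay":0,"az":-0.066,"grip":1}]'; python3 g.py .5235 .3995 .22 35 1.68 0
```

```text
time_s: 35.98
eef_pos: [0.5545, 0.0672, 0.2826]
orientation: [0.756, 0.463, 0.396, -0.239]
force: [-0.5, 0.2, -0.2]
grip_width: 0.0879
target [0.5218 0.4147 0.2093] now [0.5545 0.0672 0.2826]
t 35.98 q [-0.624  0.294  1.923  0.995  1.318 -0.624] dist 0.357 ang 33.5 deg rows 6
0 {'dx': 0.0181, 'dy': -0.0314, 'dz': 0.0471, 'ax': 0.0805, 'ay': -0.0, 'az': -0.055}
1 {'dx': 0.0197, 'dy': -0.0265, 'dz': 0.0494, 'ax': 0.0805, 'ay': -0.0, 'az': -0.055}
2 {'dx': 0.0211, 'dy': -0.0213, 'dz': 0.0513, 'ax': 0.0805, 'ay': -0.0, 'az': -0.055}
3 {'dx': 0.0221, 'dy': -0.016, 'dz': 0.0528, 'ax': 0.0805, 'ay': -0.0, 'az': -0.055}
4 {'dx': 0.0228, 'dy': -0.0104, 'dz': 0.0539, 'ax': 0.0805, 'ay': -0.0, 'az': -0.055}
5 {'dx': 0.0232, 'dy': -0.0048, 'dz': 0.0545, 'ax': 0.0805, 'ay': -0.0, 'az': -0.055}
```

```bash
python3 -m pendant '[{"dx":0.018,"dy":-0.031,"dz":0.046,"ax":0.08,"ay":0,"az":-0.055,"grip":1},{"dx":0.0195,"dy":-0.0265,"dz":0.049,"ax":0.08,"ay":0,"az":-0.055,"grip":1},{"dx":0.021,"dy":-0.0215,"dz":0.051,"ax":0.08,"ay":0,"az":-0.055,"grip":1},{"dx":0.022,"dy":-0.016,"dz":0.052,"ax":0.08,"ay":0,"az":-0.055,"grip":1},{"dx":0.02,"dy":-0.01,"dz":0.045,"ax":0.08,"ay":0,"az":-0.055,"grip":1}]'; python3 g.py .5235 .3995 .19 35 1.68 0
```

```text
time_s: 36.6
eef_pos: [0.5245, 0.3531, 0.2236]
orientation: [0.619, 0.636, 0.324, -0.328]
force: [1.2, 0.5, 0.2]
grip_width: 0.0879
target [0.5218 0.4147 0.1793] now [0.5245 0.3531 0.2236]
t 36.60 q [-0.052  0.466  1.821  1.046  1.231 -0.655] dist 0.076 ang 4.9 deg rows 2
0 {'dx': -0.0004, 'dy': -0.0007, 'dz': 0.038, 'ax': 0.0365, 'ay': 0.0012, 'az': -0.0218}
1 {'dx': -0.0004, 'dy': 0.0006, 'dz': 0.038, 'ax': 0.0365, 'ay': 0.0012, 'az': -0.0218}
```

```bash
python3 -m pendant '[{"dx":0,"dy":-0.001,"dz":0.036,"ax":0.036,"ay":0.001,"az":-0.022,"grip":1},{"dx":0,"dy":0,"dz":0.034,"ax":0.036,"ay":0.001,"az":-0.022,"grip":1},{"dx":0,"dy":0,"dz":0,"ax":0,"ay":0,"az":0,"grip":1}]'; python3 g.py .5235 .3995 .046 35 1.68 0 4
python3 - <<'E'
from h import *
cv2.imwrite("pics/w22.png",eyes.capture("wrist")); print(proj("wrist",[[.5235,.3995,.078]]))
E
```

```text
time_s: 36.98
eef_pos: [0.5184, 0.4157, 0.1805]
orientation: [0.589, 0.663, 0.306, -0.346]
force: [-0.0, -1.3, -1.4]
grip_width: 0.0876
target [0.5218 0.4147 0.0353] now [0.5184 0.4157 0.1805]
t 36.98 q [ 0.066  0.567  1.774  1.075  1.194 -0.69 ] dist 0.145 ang 0.5 deg rows 4
0 {'dx': -0.0299, 'dy': 0.0009, 'dz': 0.0205, 'ax': -0.002, 'ay': 0.0, 'az': 0.0011}
[[289.2894278  344.57402293]]
```

View pics/w22.png

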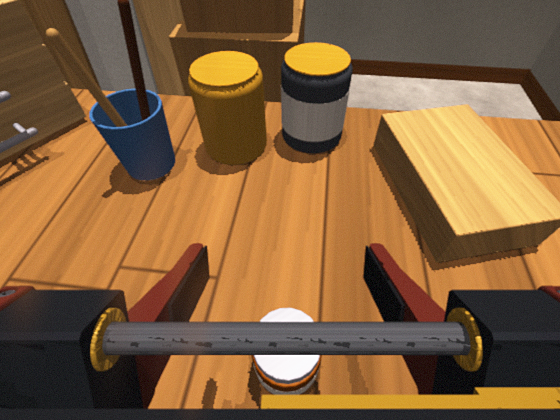

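The mid lid is at (287,347) against a predicted (289,345). I'll descend.

```bash
python3 -m pendant '[{"dx":-0.026,"dy":0.001,"dz":0.018,"ax":-0.002,"ay":0,"az":0.001,"grip":1},{"dx":-0.026,"dy":0.001,"dz":0.018,"ax":-0.002,"ay":0,"az":0.001,"grip":1},{"dx":-0.018,"dy":0,"dz":0.0125,"ax":0,"ay":0,"az":0,"grip":1},{"dx":0,"dy":0,"dz":0,"ax":0,"ay":0,"az":0,"grip":1}]'; python3 g.py .5235 .3995 .046 35 1.68 0 3
```

```text
time_s: 37.52
eef_pos: [0.5238, 0.4107, 0.0977]
orientation: [0.592, 0.66, 0.311, -0.342]
force: [-0.3, 0.3, 0.4]
grip_width: 0.0879
target [0.5218 0.4147 0.0353] now [0.5238 0.4107 0.0977]
t 37.52 q [ 0.056  0.703  1.808  1.147  1.114 -0.862] dist 0.063 ang 0.4 deg rows 3
0 {'dx': -0.0162, 'dy': -0.0006, 'dz': 0.0131, 'ax': 0.002, 'ay': -0.0001, 'az': 0.0009}
```

```bash
python3 -m pendant '[{"dx":-0.0165,"dy":-0.0005,"dz":0.0135,"ax":0.002,"ay":0,"az":0.001,"grip":1},{"dx":-0.0165,"dy":-0.0005,"dz":0.0135,"ax":0.002,"ay":0,"az":0.001,"grip":1},{"dx":-0.015,"dy":-0.0005,"dz":0.0125,"ax":0.002,"ay":0,"az":0.001,"grip":1},{"dx":0,"dy":0,"dz":0,"ax":0,"ay":0,"az":0,"grip":1}]'; python3 g.py .5235 .3995 .046 35 1.68 0 1
python3 - <<'E'
from h import *
cv2.imwrite("pics/w23.png",eyes.capture("wrist")); print(proj("wrist",[[.5235,.3995,.078]]))
E
```

```text
time_s: 38.02
eef_pos: [0.5252, 0.4139, 0.0377]
orientation: [0.592, 0.66, 0.311, -0.342]
force: [-0.9, -0.8, -0.5]
grip_width: 0.0878
target [0.5218 0.4147 0.0353] now [0.5252 0.4139 0.0377]
t 38.02 q [ 0.061  0.81   1.808  1.204  1.071 -0.972] dist 0.004 ang 0.4 deg rows 1
0 {'dx': -0.0014, 'dy': -0.0033, 'dz': 0.0023, 'ax': 0.0062, 'ay': -0.0016, 'az': 0.0016}
[[277.63887114 247.75314387]]
```

View pics/w23.png

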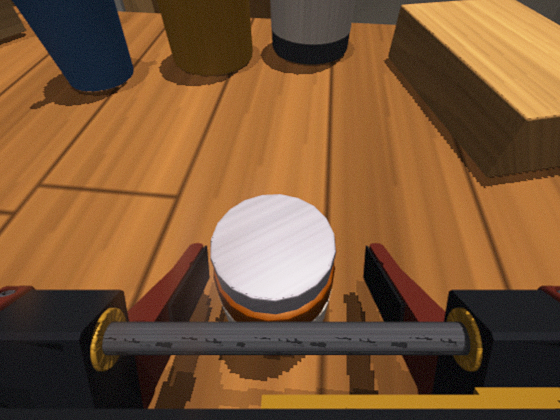

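The lid centre is at (273,247), about 6 mm left of the finger centre. I'll shift, then grip.

```bash
python3 -m pendant '[{"dx":-0.0005,"dy":-0.0055,"dz":0.0015,"ax":0.005,"ay":0,"az":0.001,"grip":1},{"dx":0,"dy":0,"dz":0,"ax":0,"ay":0,"az":0,"grip":0.8},{"dx":0,"dy":0,"dz":0,"ax":0,"ay":0,"az":0,"grip":0.55},{"dx":0,"dy":0,"dz":0,"ax":0,"ay":0,"az":0,"grip":0.42},{"dx":0,"dy":0,"dz":0,"ax":0,"ay":0,"az":0,"grip":0.35}]' 13
python3 -m pendant '[{"dx":0,"dy":0,"dz":0,"ax":0,"ay":0,"az":0,"grip":0.28},{"dx":0,"dy":0,"dz":0,"ax":0,"ay":0,"az":0,"grip":0.2},{"dx":0,"dy":0,"dz":0,"ax":0,"ay":0,"az":0,"grip":0.1}]' 
python3 - <<'E'
from h import *
s=monitor.sense(); up=R.from_quat(s["orientation"]).as_matrix().T@[0,0,1]; print(up,s["eef_pos"]); np.save("up_mid.npy",np.r_[up,s["eef_pos"][2]])
E
```

```text
time_s: 38.7
eef_pos: [0.52, 0.4148, 0.039]
orientation: [0.591, 0.661, 0.31, -0.344]
force: [-0.6, -0.5, -1.3]
grip_width: 0.0598
time_s: 39.08
eef_pos: [0.52, 0.4148, 0.039]
orientation: [0.591, 0.661, 0.31, -0.343]
force: [0.1, 0.6, 0.2]
grip_width: 0.0599
[ 0.82058295  0.00415894 -0.57151232] [0.5199626  0.4148375  0.03897358]
```

```bash
python3 -m pendant '[{"dx":0.016,"dy":0,"dz":-0.011,"ax":0,"ay":0,"az":0,"grip":0.1},{"dx":0.033,"dy":0,"dz":-0.023,"ax":0,"ay":0,"az":0,"grip":0.1},{"dx":0.037,"dy":0,"dz":-0.026,"ax":0,"ay":0,"az":0,"grip":0.1}]'; python3 g.py .55 .12 .47 35 1.3 0
```

```text
time_s: 39.45
eef_pos: [0.5181, 0.4142, 0.1446]
orientation: [0.593, 0.66, 0.307, -0.345]
force: [0.6, 0.2, -1.6]
grip_width: 0.0599
target [0.5541 0.1348 0.4593] now [0.5181 0.4142 0.1446]
t 39.45 q [ 0.062  0.623  1.799  1.109  1.155 -0.763] dist 0.422 ang 21.8 deg rows 8
0 {'dx': 0.0121, 'dy': 0.0006, 'dz': -0.0514, 'ax': -0.0391, 'ay': -0.0, 'az': 0.0269}
1 {'dx': 0.0121, 'dy': 0.0022, 'dz': -0.0513, 'ax': -0.0391, 'ay': -0.0, 'az': 0.0269}
2 {'dx': 0.0122, 'dy': 0.0039, 'dz': -0.0512, 'ax': -0.0391, 'ay': -0.0, 'az': 0.0269}
3 {'dx': 0.0123, 'dy': 0.0056, 'dz': -0.051, 'ax': -0.0391, 'ay': -0.0, 'az': 0.0269}
4 {'dx': 0.0125, 'dy': 0.0073, 'dz': -0.0508, 'ax': -0.0391, 'ay': -0.0, 'az': 0.0269}
5 {'dx': 0.0127, 'dy': 0.0089, 'dz': -0.0505, 'ax': -0.0391, 'ay': -0.0, 'az': 0.0269}
6 {'dx': 0.013, 'dy': 0.0105, 'dz': -0.0501, 'ax': -0.0391, 'ay': -0.0, 'az': 0.0269}
7 {'dx': 0.0133, 'dy': 0.0121, 'dz': -0.0496, 'ax': -0.0391, 'ay': -0.0, 'az': 0.0269}
```

```bash
python3 -m pendant '[{"dx":0.014,"dy":0.001,"dz":-0.051,"ax":-0.039,"ay":0,"az":0.027,"grip":0.1},{"dx":0.014,"dy":0.002,"dz":-0.051,"ax":-0.039,"ay":0,"az":0.027,"grip":0.1},{"dx":0.014,"dy":0.004,"dz":-0.051,"ax":-0.039,"ay":0,"az":0.027,"grip":0.1},{"dx":0.014,"dy":0.006,"dz":-0.051,"ax":-0.039,"ay":0,"az":0.027,"grip":0.1},{"dx":0.014,"dy":0.007,"dz":-0.051,"ax":-0.039,"ay":0,"az":0.027,"grip":0.1}]';python3 -m pendant '[{"dx":0.014,"dy":0.009,"dz":-0.05,"ax":-0.039,"ay":0,"az":0.027,"grip":0.1},{"dx":0.014,"dy":0.01,"dz":-0.05,"ax":-0.039,"ay":0,"az":0.027,"grip":0.1},{"dx":0.012,"dy":0.01,"dz":-0.04,"ax":-0.039,"ay":0,"az":0.027,"grip":0.1}]';python3 upc.py up_mid.npy
python3 -m pendant '[{"dx":0,"dy":0,"dz":0,"ax":0.1,"ay":0,"az":0.142,"grip":0.1},{"dx":0,"dy":0,"dz":0,"ax":0.1,"ay":0,"az":0.142,"grip":0.1},{"dx":0,"dy":0,"dz":0,"ax":0.1,"ay":0,"az":0.142,"grip":0.1},{"dx":0,"dy":0,"dz":0,"ax":0.1,"ay":0,"az":0.142,"grip":0.1},{"dx":0,"dy":0,"dz":0,"ax":0.1,"ay":0,"az":0.142,"grip":0.1}]';python3 -m pendant '[{"dx":0,"dy":0,"dz":0,"ax":0.1,"ay":0,"az":0.142,"grip":0.1},{"dx":0,"dy":0,"dz":0,"ax":0.1,"ay":0,"az":0.142,"grip":0.1},{"dx":0,"dy":0,"dz":0,"ax":0.1,"ay":0,"az":0.142,"grip":0.1},{"dx":0,"dy":0,"dz":0,"ax":0.1,"ay":0,"az":0.142,"grip":0.1},{"dx":0,"dy":0,"dz":0,"ax":0.1,"ay":0,"az":0.142,"grip":0.1}]';python3 upc.py up_mid.npy;  python3 g.py .55 .12 .47 35 1.3 1 |head -4
```

```text
time_s: 40.08
eef_pos: [0.5373, 0.2424, 0.3596]
orientation: [0.667, 0.585, 0.347, -0.303]
force: [1.1, 0.1, -2.0]
grip_width: 0.0596
time_s: 40.45
eef_pos: [0.5461, 0.1444, 0.4795]
orientation: [0.709, 0.536, 0.367, -0.274]
force: [1.4, -0.5, -2.3]
grip_width: 0.06
t 40.45 jar axis world [0.003 0.01  1.   ] tilt deg 0.58 tcp [0.5461 0.1444 0.4795] q [-0.47  0.11  1.61  0.93  1.63 -0.23] w 0.06
time_s: 41.08
eef_pos: [0.5404, 0.1424, 0.489]
orientation: [0.765, 0.326, 0.103, -0.546]
force: [0.4, 0.2, -1.6]
grip_width: 0.0599
time_s: 41.7
eef_pos: [0.5374, 0.1421, 0.4926]
orientation: [-0.672, -0.049, 0.185, 0.716]
force: [-0.1, -0.3, -2.3]
grip_width: 0.0595
t 41.70 jar axis world [ 0.942 -0.268 -0.203] tilt deg 101.72 tcp [0.5374 0.1421 0.4926] q [-0.42  0.63  1.43  1.26  2.26  1.19] w 0.0595
target [0.5541 0.1348 0.4807] now [0.5374 0.1421 0.4926]
t 41.70 q [-0.419  0.631  1.429  1.26   2.264  1.185] dist 0.022 ang 78.5 deg rows 8
0 {'dx': 0.0019, 'dy': 0.001, 'dz': -0.0017, 'ax': 0.0998, 'ay': -0.0031, 'az': 0.1392}
1 {'dx': 0.002, 'dy': 0.0006, 'dz': -0.0017, 'ax': 0.0998, 'ay': -0.0031, 'az': 0.1392}
```

```bash
python3 -m pendant '[{"dx":0,"dy":0,"dz":0,"ax":0.1,"ay":-0.003,"az":0.142,"grip":0.1},{"dx":0,"dy":0,"dz":0,"ax":0.1,"ay":-0.003,"az":0.142,"grip":0.1},{"dx":0,"dy":0,"dz":0,"ax":0.1,"ay":-0.003,"az":0.142,"grip":0.1},{"dx":0,"dy":0,"dz":0,"ax":0.1,"ay":-0.003,"az":0.142,"grip":0.1},{"dx":0,"dy":0,"dz":0,"ax":0.1,"ay":-0.003,"az":0.142,"grip":0.1}]';python3 upc.py up_mid.npy;  python3 g.py .55 .12 .47 35 1.3 1 |head -4
```

```text
time_s: 42.32
eef_pos: [0.5351, 0.1423, 0.4955]
orientation: [-0.446, 0.234, 0.44, 0.743]
force: [-0.0, 0.3, -1.7]
grip_width: 0.0599
t 42.33 jar axis world [ 0.435 -0.131 -0.891] tilt deg 152.96 tcp [0.5351 0.1423 0.4955] q [-0.45  0.73  1.76  1.52  2.27  1.78] w 0.0599
target [0.5541 0.1348 0.4807] now [0.5351 0.1423 0.4955]
t 42.33 q [-0.449  0.731  1.764  1.523  2.271  1.78 ] dist 0.025 ang 27.3 deg rows 3
0 {'dx': 0.0057, 'dy': -0.0038, 'dz': -0.0049, 'ax': 0.0966, 'ay': -0.0059, 'az': 0.126}
1 {'dx': 0.0052, 'dy': -0.0049, 'dz': -0.0045, 'ax': 0.0966, 'ay': -0.0059, 'az': 0.126}
```

```bash
python3 -m pendant '[{"dx":0,"dy":0,"dz":0,"ax":0.095,"ay":-0.006,"az":0.125,"grip":0.1},{"dx":0,"dy":0,"dz":0,"ax":0.095,"ay":-0.006,"az":0.125,"grip":0.1},{"dx":0,"dy":0,"dz":0,"ax":0.085,"ay":-0.006,"az":0.11,"grip":0.1},{"dx":0,"dy":0,"dz":0,"ax":0,"ay":0,"az":0,"grip":0.1}]';python3 upc.py up_mid.npy;  python3 g.py .55 .12 .47 35 1.3 1 |head -4
```

```text
time_s: 42.82
eef_pos: [0.5327, 0.143, 0.4983]
orientation: [-0.284, 0.364, 0.537, 0.705]
force: [0.5, -0.1, -1.9]
grip_width: 0.0601
t 42.83 jar axis world [ 0.005  0.    -1.   ] tilt deg 179.7 tcp [0.5327 0.143  0.4983] q [-0.48  0.73  2.01  1.64  2.21  2.06] w 0.0601
target [0.5541 0.1348 0.4807] now [0.5327 0.143  0.4983]
t 42.83 q [-0.482  0.729  2.006  1.644  2.212  2.062] dist 0.029 ang 0.7 deg rows 1
0 {'dx': 0.0132, 'dy': -0.0227, 'dz': -0.0122, 'ax': 0.0109, 'ay': -0.0008, 'az': 0.0035}
```

Inverted at 179.7°. I'll hold for two seconds, then turn back.

```bash
Z='x'; python3 -m pendant '[{"dx":0,"dy":0,"dz":0,"ax":0,"ay":0,"az":0,"grip":0.1},{"dx":0,"dy":0,"dz":0,"ax":0,"ay":0,"az":0,"grip":0.1},{"dx":0,"dy":0,"dz":0,"ax":0,"ay":0,"az":0,"grip":0.1},{"dx":0,"dy":0,"dz":0,"ax":0,"ay":0,"az":0,"grip":0.1},{"dx":0,"dy":0,"dz":0,"ax":0,"ay":0,"az":0,"grip":0.1}]'; python3 -m pendant '[{"dx":0,"dy":0,"dz":0,"ax":0,"ay":0,"az":0,"grip":0.1},{"dx":0,"dy":0,"dz":0,"ax":0,"ay":0,"az":0,"grip":0.1},{"dx":0,"dy":0,"dz":0,"ax":0,"ay":0,"az":0,"grip":0.1},{"dx":0,"dy":0,"dz":0,"ax":0,"ay":0,"az":0,"grip":0.1},{"dx":0,"dy":0,"dz":0,"ax":0,"ay":0,"az":0,"grip":0.1}]'; python3 -m pendant '[{"dx":0,"dy":0,"dz":0,"ax":0,"ay":0,"az":0,"grip":0.1},{"dx":0,"dy":0,"dz":0,"ax":0,"ay":0,"az":0,"grip":0.1},{"dx":0,"dy":0,"dz":0,"ax":0,"ay":0,"az":0,"grip":0.1},{"dx":0,"dy":0,"dz":0,"ax":0,"ay":0,"az":0,"grip":0.1},{"dx":0,"dy":0,"dz":0,"ax":0,"ay":0,"az":0,"grip":0.1}]';python3 upc.py up_mid.npy; python3 - <<'E'
from h import *
cv2.imwrite("pics/sc24.png",eyes.capture("scene"))
E
python3 -m pendant '[{"dx":0,"dy":0,"dz":0,"ax":0,"ay":0,"az":0,"grip":0.1},{"dx":0,"dy":0,"dz":0,"ax":-0.1,"ay":0,"az":-0.142,"grip":0.1},{"dx":0,"dy":0,"dz":0,"ax":-0.1,"ay":0,"az":-0.142,"grip":0.1},{"dx":0,"dy":0,"dz":0,"ax":-0.1,"ay":0,"az":-0.142,"grip":0.1},{"dx":0,"dy":0,"dz":0,"ax":-0.1,"ay":0,"az":-0.142,"grip":0.1}]';python3 -m pendant '[{"dx":0,"dy":0,"dz":0,"ax":-0.1,"ay":0,"az":-0.142,"grip":0.1},{"dx":0,"dy":0,"dz":0,"ax":-0.1,"ay":0,"az":-0.142,"grip":0.1},{"dx":0,"dy":0,"dz":0,"ax":-0.1,"ay":0,"az":-0.142,"grip":0.1},{"dx":0,"dy":0,"dz":0,"ax":-0.1,"ay":0,"az":-0.142,"grip":0.1},{"dx":0,"dy":0,"dz":0,"ax":-0.1,"ay":0,"az":-0.142,"grip":0.1}]';python3 -m pendant '[{"dx":0,"dy":0,"dz":0,"ax":-0.1,"ay":0,"az":-0.142,"grip":0.1},{"dx":0,"dy":0,"dz":0,"ax":-0.1,"ay":0,"az":-0.142,"grip":0.1},{"dx":0,"dy":0,"dz":0,"ax":-0.1,"ay":0,"az":-0.142,"grip":0.1},{"dx":0,"dy":0,"dz":0,"ax":-0.1,"ay":0,"az":-0.142,"grip":0.1},{"dx":0,"dy":0,"dz":0,"ax":-0.1,"ay":0,"az":-0.142,"grip":0.1}]'; python3 upc.py up_mid.npy; python3 g.py .536 -.29 .25 35 .4 0
```

```text
time_s: 43.45
eef_pos: [0.5332, 0.1429, 0.4992]
orientation: [-0.289, 0.362, 0.535, 0.706]
force: [-0.1, -0.4, -1.7]
grip_width: 0.0595
time_s: 44.08
eef_pos: [0.5333, 0.1429, 0.499]
orientation: [-0.289, 0.362, 0.535, 0.706]
force: [0.3, 0.2, -2.4]
grip_width: 0.0599
time_s: 44.7
eef_pos: [0.5333, 0.1429, 0.4991]
orientation: [-0.289, 0.362, 0.535, 0.706]
force: [0.2, -0.6, -2.0]
grip_width: 0.0598
t 44.70 jar axis world [ 0.016 -0.005 -1.   ] tilt deg 179.02 tcp [0.5333 0.1429 0.4991] q [-0.48  0.73  2.    1.64  2.21  2.06] w 0.0598
time_s: 45.38
eef_pos: [0.5323, 0.1429, 0.4981]
orientation: [-0.514, 0.15, 0.374, 0.757]
force: [-0.2, -0.3, -1.5]
grip_width: 0.0593
time_s: 46.0
eef_pos: [0.5323, 0.1424, 0.496]
orientation: [0.705, 0.141, -0.109, -0.687]
force: [0.6, 0.4, -3.0]
grip_width: 0.0601
time_s: 46.62
eef_pos: [0.5315, 0.1417, 0.4945]
orientation: [0.756, 0.405, 0.178, -0.482]
force: [-0.9, -0.1, -2.3]
grip_width: 0.0594
t 46.62 jar axis world [ 0.573 -0.138  0.808] tilt deg 36.1 tcp [0.5315 0.1417 0.4945] q [-0.43  0.32  1.39  0.95  1.99  0.3 ] w 0.0594
target [ 0.5501 -0.
[... 234 characters left out ...]
dy': 0.0314, 'dz': -0.0259, 'ax': -0.1173, 'ay': 0.0327, 'az': 0.0039}
2 {'dx': -0.0364, 'dy': 0.0344, 'dz': -0.0233, 'ax': -0.1173, 'ay': 0.0327, 'az': 0.0039}
3 {'dx': -0.0355, 'dy': 0.0371, 'dz': -0.0203, 'ax': -0.1173, 'ay': 0.0327, 'az': 0.0039}
4 {'dx': -0.0347, 'dy': 0.0394, 'dz': -0.0169, 'ax': -0.1173, 'ay': 0.0327, 'az': 0.0039}
5 {'dx': -0.0341, 'dy': 0.0413, 'dz': -0.0133, 'ax': -0.1173, 'ay': 0.0327, 'az': 0.0039}
6 {'dx': -0.0336, 'dy': 0.0428, 'dz': -0.0095, 'ax': -0.1173, 'ay': 0.0327, 'az': 0.0039}
7 {'dx': -0.0331, 'dy': 0.0438, 'dz': -0.0055, 'ax': -0.1173, 'ay': 0.0327, 'az': 0.0039}
8 {'dx': -0.0329, 'dy': 0.0443, 'dz': -0.0014, 'ax': -0.1173, 'ay': 0.0327, 'az': 0.0039}
```

View pics/sc24.png

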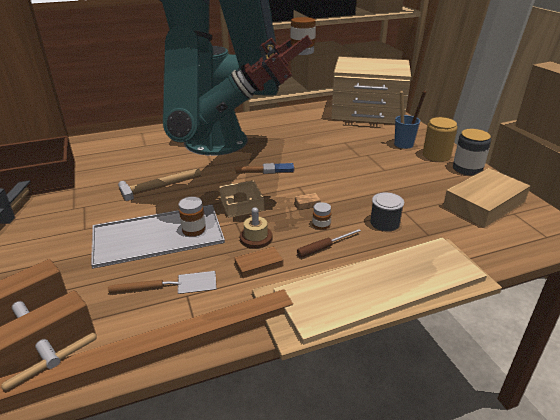

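Mid was inverted for about 2 s. Now I'll carry it to the tray's middle slot.

```bash
python3 -m pendant '[{"dx":-0.038,"dy":0.028,"dz":-0.028,"ax":-0.117,"ay":0.0325,"az":0.004,"grip":0.1},{"dx":-0.037,"dy":0.0315,"dz":-0.026,"ax":-0.117,"ay":0.0325,"az":0.004,"grip":0.1},{"dx":-0.036,"dy":0.0345,"dz":-0.023,"ax":-0.117,"ay":0.0325,"az":0.004,"grip":0.1},{"dx":-0.0355,"dy":0.037,"dz":-0.02,"ax":-0.117,"ay":0.0325,"az":0.004,"grip":0.1},{"dx":-0.035,"dy":0.0395,"dz":-0.017,"ax":-0.117,"ay":0.0325,"az":0.004,"grip":0.1}]'; python3 g.py .536 -.293 .22 35 .4 0
```

```text
time_s: 47.25
eef_pos: [0.5407, -0.098, 0.3524]
orientation: [0.851, 0.291, 0.347, -0.268]
force: [0.2, 0.3, -1.1]
grip_width: 0.0596
target [ 0.5501 -0.287   0.2093] now [ 0.5407 -0.098   0.3524]
t 47.25 q [-0.884  0.25   1.718  0.852  1.547 -0.163] dist 0.237 ang 27.1 deg rows 4
0 {'dx': -0.0399, 'dy': 0.0432, 'dz': -0.008, 'ax': -0.1137, 'ay': 0.0319, 'az': 0.0066}
1 {'dx': -0.0394, 'dy': 0.0442, 'dz': -0.0043, 'ax': -0.1137, 'ay': 0.0319, 'az': 0.0066}
2 {'dx': -0.039, 'dy': 0.0447, 'dz': -0.0005, 'ax': -0.1137, 'ay': 0.0319, 'az': 0.0066}
3 {'dx': -0.0388, 'dy': 0.0448, 'dz': 0.0034, 'ax': -0.1137, 'ay': 0.0319, 'az': 0.0066}
```

```bash
python3 -m pendant '[{"dx":-0.04,"dy":0.043,"dz":-0.008,"ax":-0.114,"ay":0.032,"az":0.0065,"grip":0.1},{"dx":-0.0395,"dy":0.044,"dz":-0.004,"ax":-0.114,"ay":0.032,"az":0.0065,"grip":0.1},{"dx":-0.039,"dy":0.0445,"dz":0,"ax":-0.114,"ay":0.032,"az":0.0065,"grip":0.1},{"dx":-0.034,"dy":0.042,"dz":0.004,"ax":-0.114,"ay":0.032,"az":0.0065,"grip":0.1},{"dx":0,"dy":0,"dz":0,"ax":0,"ay":0,"az":0,"grip":0.1}]'; python3 upc.py up_mid.npy; python3 g.py .536 -.293 .13 35 .4 0 3
```

```text
time_s: 47.88
eef_pos: [0.5474, -0.2898, 0.207]
orientation: [0.87, 0.17, 0.454, -0.085]
force: [-0.8, 1.0, 0.1]
grip_width: 0.06
t 47.88 jar axis world [0.001 0.002 1.   ] tilt deg 0.15 tcp [ 0.5474 -0.2898  0.207 ] q [-1.15  0.44  1.95  1.15  1.11 -0.72] w 0.06
target [ 0.5501 -0.287   0.1193] now [ 0.5474 -0.2898  0.207 ]
t 47.88 q [-1.15   0.441  1.95   1.152  1.112 -0.715] dist 0.088 ang 1.1 deg rows 3
0 {'dx': -0.0233, 'dy': -0.0007, 'dz': 0.0177, 'ax': 0.0061, 'ay': -0.0003, 'az': -0.0018}
1 {'dx': -0.0233, 'dy': -0.0006, 'dz': 0.0177, 'ax': 0.0061, 'ay': -0.0003, 'az': -0.0018}
2 {'dx': -0.0233, 'dy': -0.0006, 'dz': 0.0177, 'ax': 0.0061, 'ay': -0.0003, 'az': -0.0018}
```

```bash
python3 -m pendant '[{"dx":-0.023,"dy":-0.0005,"dz":0.017,"ax":0.003,"ay":0,"az":-0.001,"grip":0.1},{"dx":-0.023,"dy":-0.0005,"dz":0.017,"ax":0.003,"ay":0,"az":-0.001,"grip":0.1},{"dx":-0.023,"dy":-0.0005,"dz":0.016,"ax":0,"ay":0,"az":0,"grip":0.1},{"dx":0,"dy":0,"dz":0,"ax":0,"ay":0,"az":0,"grip":0.1}]'; python3 upc.py up_mid.npy; python3 g.py .536 -.293 .0537 35 .4 0 1
```

```text
time_s: 48.38
eef_pos: [0.5499, -0.2858, 0.1237]
orientation: [0.869, 0.175, 0.455, -0.089]
force: [-0.1, 0.1, -1.6]
grip_width: 0.0597
t 48.38 jar axis world [-0.002 -0.001  1.   ] tilt deg 0.12 tcp [ 0.5499 -0.2858  0.1237] q [-1.14  0.6   1.99  1.25  1.05 -0.93] w 0.0597
target [ 0.5501 -0.287   0.043 ] now [ 0.5499 -0.2858  0.1237]
t 48.38 q [-1.144  0.604  1.991  1.251  1.045 -0.931] dist 0.081 ang 0.5 deg rows 1
0 {'dx': -0.0665, 'dy': 0.0009, 'dz': 0.0458, 'ax': 0.0068, 'ay': -0.0047, 'az': 0.0004}
```

```bash
python3 -m pendant '[{"dx":-0.019,"dy":0.0005,"dz":0.013,"ax":0.003,"ay":-0.002,"az":0,"grip":0.1},{"dx":-0.019,"dy":0.0005,"dz":0.013,"ax":0,"ay":-0.002,"az":0,"grip":0.1},{"dx":-0.01,"dy":0,"dz":0.007,"ax":0,"ay":0,"az":0,"grip":0.1},{"dx":0,"dy":0,"dz":0,"ax":0,"ay":0,"az":0,"grip":0.1}]'; python3 upc.py up_mid.npy; python3 g.py .536 -.293 .0537 35 .4 0 1;  python3 - <<'E'
from h import *
cv2.imwrite("pics/w25.png",eyes.capture("wrist"))
E
```

```text
time_s: 48.88
eef_pos: [0.5533, -0.2874, 0.0712]
orientation: [0.867, 0.178, 0.456, -0.089]
force: [-0.9, 1.2, -1.4]
grip_width: 0.0597
t 48.88 jar axis world [-0.005  0.003  1.   ] tilt deg 0.33 tcp [ 0.5533 -0.2874  0.0712] q [-1.14  0.71  1.99  1.32  1.01 -1.06] w 0.0597
target [ 0.5501 -0.287   0.043 ] now [ 0.5533 -0.2874  0.0712]
t 48.88 q [-1.139  0.714  1.993  1.318  1.015 -1.062] dist 0.028 ang 0.6 deg rows 1
0 {'dx': -0.0248, 'dy': -0.0018, 'dz': 0.0138, 'ax': 0.004, 'ay': -0.0062, 'az': 0.0076}
```

View pics/w25.png

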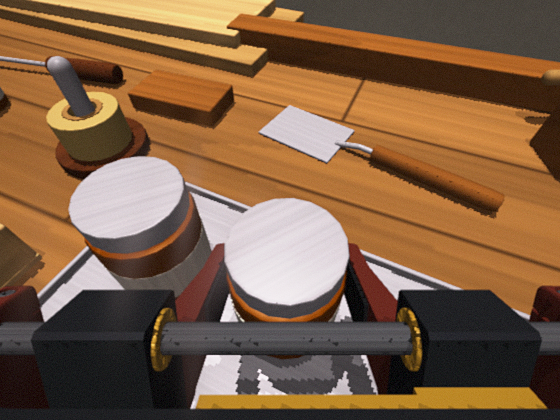

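Mid hangs upright at (286,250). The tall jar at (135,205) is well clear of the left finger. I'll lower the last 2–3 cm slowly.

```bash
python3 -m pendant '[{"dx":-0.01,"dy":-0.0005,"dz":0.006,"ax":0.003,"ay":-0.005,"az":0.005,"grip":0.1},{"dx":-0.008,"dy":-0.0005,"dz":0.0055,"ax":0,"ay":0,"az":0,"grip":0.1},{"dx":0,"dy":0,"dz":0,"ax":0,"ay":0,"az":0,"grip":0.1}]'; python3 upc.py up_mid.npy; python3 -m pendant '[{"dx":-0.0015,"dy":0,"dz":0.001,"ax":0,"ay":0,"az":0,"grip":0.1},{"dx":0,"dy":0,"dz":0,"ax":0,"ay":0,"az":0,"grip":0.1}]'; python3 upc.py up_mid.npy
```

```text
time_s: 49.3
eef_pos: [0.5527, -0.2877, 0.0508]
orientation: [0.869, 0.178, 0.454, -0.09]
force: [0.1, -0.3, -1.8]
grip_width: 0.0599
t 49.30 jar axis world [0.    0.002 1.   ] tilt deg 0.09 tcp [ 0.5527 -0.2877  0.0508] q [-1.14  0.75  1.99  1.34  1.   -1.1 ] w 0.0599
time_s: 49.55
eef_pos: [0.5527, -0.2877, 0.0488]
orientation: [0.869, 0.178, 0.454, -0.09]
force: [0.5, -0.1, -2.4]
grip_width: 0.0596
t 49.55 jar axis world [0.    0.001 1.   ] tilt deg 0.06 tcp [ 0.5527 -0.2877  0.0488] q [-1.14  0.76  1.99  1.34  1.   -1.11] w 0.0596
```

```bash
python3 -m pendant '[{"dx":-0.0025,"dy":0,"dz":0.0018,"ax":0,"ay":0,"az":0,"grip":0.1},{"dx":-0.001,"dy":0,"dz":0.0007,"ax":0,"ay":0,"az":0,"grip":0.1},{"dx":0,"dy":0,"dz":0,"ax":0,"ay":0,"az":0,"grip":0.1}]';python3 upc.py up_mid.npy; python3 -m pendant '[{"dx":-0.0008,"dy":0,"dz":0.0006,"ax":0,"ay":0,"az":0,"grip":0.1},{"dx":0,"dy":0,"dz":0,"ax":0,"ay":0,"az":0,"grip":0.1}]'; python3 upc.py up_mid.npy
```

```text
time_s: 49.92
eef_pos: [0.5528, -0.2878, 0.0444]
orientation: [0.869, 0.178, 0.454, -0.09]
force: [0.3, -1.0, -1.9]
grip_width: 0.0596
t 49.92 jar axis world [-0.     0.001  1.   ] tilt deg 0.08 tcp [ 0.5528 -0.2878  0.0444] q [-1.14  0.77  1.99  1.35  1.   -1.12] w 0.0596
time_s: 50.18
eef_pos: [0.5529, -0.2878, 0.0434]
orientation: [0.869, 0.178, 0.454, -0.09]
force: [-0.1, 0.4, -2.4]
grip_width: 0.0596
t 50.17 jar axis world [-0.     0.001  1.   ] tilt deg 0.08 tcp [ 0.5529 -0.2878  0.0434] q [-1.14  0.77  1.99  1.35  1.   -1.12] w 0.0596
```

```bash
python3 -m pendant '[{"dx":-0.0005,"dy":0,"dz":0.0003,"ax":0,"ay":0,"az":0,"grip":0.1},{"dx":0,"dy":0,"dz":0,"ax":0,"ay":0,"az":0,"grip":0.1}]';python3 -m pendant '[{"dx":-0.0005,"dy":0,"dz":0.0003,"ax":0,"ay":0,"az":0,"grip":0.1},{"dx":0,"dy":0,"dz":0,"ax":0,"ay":0,"az":0,"grip":0.1}]'
```

```text
time_s: 50.42
eef_pos: [0.5529, -0.2879, 0.043]
orientation: [0.868, 0.178, 0.454, -0.09]
force: [0.7, -0.1, -1.9]
grip_width: 0.0599
time_s: 50.68
eef_pos: [0.553, -0.2878, 0.043]
orientation: [0.868, 0.178, 0.455, -0.09]
force: [1.2, 0.2, -0.9]
grip_width: 0.0598
```

Contact is made at 43 mm, as predicted. Release.

```bash
python3 -m pendant '[{"dx":0,"dy":0,"dz":0,"ax":0,"ay":0,"az":0,"grip":0.3},{"dx":0,"dy":0,"dz":0,"ax":0,"ay":0,"az":0,"grip":0.42},{"dx":0,"dy":0,"dz":0,"ax":0,"ay":0,"az":0,"grip":0.52},{"dx":0,"dy":0,"dz":0,"ax":0,"ay":0,"az":0,"grip":0.62},{"dx":0,"dy":0,"dz":0,"ax":0,"ay":0,"az":0,"grip":0.65}]';python3 -m pendant '[{"dx":0.012,"dy":0,"dz":-0.009,"ax":0,"ay":0,"az":0,"grip":0.65},{"dx":0.03,"dy":0,"dz":-0.021,"ax":0,"ay":0,"az":0,"grip":0.65},{"dx":0.035,"dy":0,"dz":-0.025,"ax":0,"ay":0,"az":0,"grip":0.65},{"dx":0.035,"dy":0,"dz":-0.025,"ax":0,"ay":0,"az":0,"grip":1},{"dx":0.035,"dy":0,"dz":-0.025,"ax":0,"ay":0,"az":0,"grip":1}]'; python3 - <<'E'
from h import *
a=eyes.capture("scene");b=eyes.capture("side");cv2.imwrite("pics/sc26.png",a);cv2.imwrite("pics/si26.png",b)
z=lambda i:cv2.resize(i,None,fx=6,fy=6,interpolation=cv2.INTER_CUBIC)
cv2.imwrite("pics/z26.png",np.hstack([z(a[195:240,300:345]),z(b[190:235,270:315])]))
E
python3 g.py .58 .03 .30 35 1.0 0
```

```text
time_s: 51.3
eef_pos: [0.5532, -0.2879, 0.0432]
orientation: [0.868, 0.178, 0.455, -0.09]
force: [0.6, -0.2, 0.2]
grip_width: 0.072
time_s: 51.92
eef_pos: [0.5495, -0.2863, 0.2292]
orientation: [0.869, 0.176, 0.454, -0.092]
force: [-0.3, 0.2, 0.3]
grip_width: 0.0871
target [0.5883 0.0429 0.2893] now [ 0.5507 -0.2879  0.2324]
t 52.02 q [-1.144  0.405  1.919  1.12   1.15  -0.655] dist 0.338 ang 34.4 deg rows 6
0 {'dx': 0.0236, 'dy': -0.0483, 'dz': 0.0168, 'ax': 0.0827, 'ay': -0.0004, 'az': -0.0562}
1 {'dx': 0.0262, 'dy': -0.0453, 'dz': 0.0207, 'ax': 0.0827, 'ay': -0.0004, 'az': -0.0562}
2 {'dx': 0.0287, 'dy': -0.0419, 'dz': 0.0243, 'ax': 0.0827, 'ay': -0.0004, 'az': -0.0562}
3 {'dx': 0.031, 'dy': -0.0381, 'dz': 0.0276, 'ax': 0.0827, 'ay': -0.0004, 'az': -0.0562}
4 {'dx': 0.033, 'dy': -0.0339, 'dz': 0.0305, 'ax': 0.0827, 'ay': -0.0004, 'az': -0.0562}
5 {'dx': 0.0348, 'dy': -0.0294, 'dz': 0.0331, 'ax': 0.0827, 'ay': -0.0004, 'az': -0.0562}
```

View pics/sc26.png

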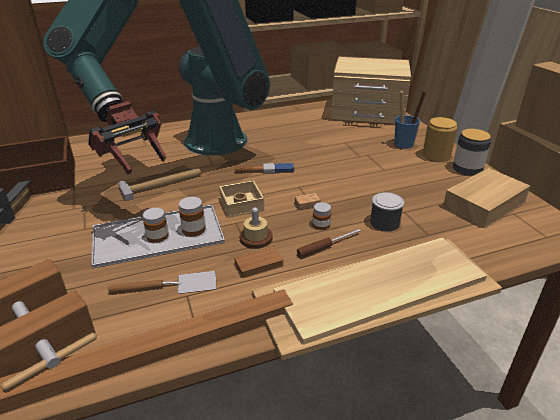

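View pics/z26.png

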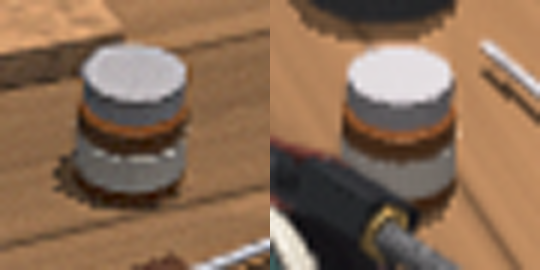

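Both jars stand on the tray, at (155,225) and (191,217). The small lid is at (322.3, 207.2) in scene and (291.9, 202.1) in side.

```bash
python3 - <<'E'
from h import *
print(tri({"scene":(207.2,322.3),"side":(202.1,291.9)},.062))
E
python3 -m pendant '[{"dx":0.0235,"dy":-0.048,"dz":0.017,"ax":0.083,"ay":0,"az":-0.056,"grip":1},{"dx":0.026,"dy":-0.045,"dz":0.0205,"ax":0.083,"ay":0,"az":-0.056,"grip":1},{"dx":0.0285,"dy":-0.042,"dz":0.024,"ax":0.083,"ay":0,"az":-0.056,"grip":1},{"dx":0.031,"dy":-0.038,"dz":0.0275,"ax":0.083,"ay":0,"az":-0.056,"grip":1},{"dx":0.033,"dy":-0.034,"dz":0.0305,"ax":0.083,"ay":0,"az":-0.056,"grip":1}]';  python3 g.py .645 .156 .21 35 1.29 0
```

```text
(array([0.64585104, 0.15283557]), array([-0.32131201, -0.79688542,  0.46159327, -0.5743078 ]), [array([0.64977342, 0.15202247]), array([0.64368214, 0.15057259])])
time_s: 52.65
eef_pos: [0.5792, -0.0081, 0.2812]
orientation: [0.797, 0.39, 0.415, -0.202]
force: [0.4, -0.3, 0.0]
grip_width: 0.0879
target [0.6492 0.1707 0.1993] now [ 0.5792 -0.0081  0.2812]
t 52.65 q [-0.731  0.298  1.919  1.029  1.265 -0.583] dist 0.209 ang 21.8 deg rows 4
0 {'dx': 0.0097, 'dy': -0.0137, 'dz': 0.0494, 'ax': 0.0781, 'ay': 0.0001, 'az': -0.0545}
1 {'dx': 0.0103, 'dy': -0.0092, 'dz': 0.0503, 'ax': 0.0781, 'ay': 0.0001, 'az': -0.0545}
2 {'dx': 0.0107, 'dy': -0.0047, 'dz': 0.0509, 'ax': 0.0781, 'ay': 0.0001, 'az': -0.0545}
3 {'dx': 0.0108, 'dy': -0.0001, 'dz': 0.0511, 'ax': 0.0781, 'ay': 0.0001, 'az': -0.0545}
```

```bash
cat > s5.py <<'E'
from kin import *
for t in (40,45):
    for nm,xy,h,hd in (("grasp",(.645,.152),.035,1.29),("grasp",(.645,.152),.035,1.5),("tray",(.532,-.39),.039,.4),("tray",(.532,-.39),.039,.2)):
        for q in sols(*pose(xy,h,t,hd)): print(t,nm,hd,np.round(q,2),"m %.2f"%marg(q))
    qq=None
    for ph in np.linspace(0,np.pi,7):
        pos,Rt=pose((.55,.12),.5,t,1.3); u=np.array([np.cos(1.3),np.sin(1.3),0]); Rr=R.from_rotvec(u*ph).as_matrix()@Rt
        if qq is None: qq=sols(pos,Rr)[0]; e=0
        else: qq,e=ik(pos,Rr,P,qq,.02)
        print(t,round(ph,2),np.round(qq,2),"%.4f"%e,"wrist",np.round(fk(qq,P)[2],2))
E
python3 s5.py; python3 g.py .645 .152 .20 45 1.29 0
```

```text
40 grasp 1.29 [-0.32  0.8   1.78  1.12  1.02 -0.89] m 0.60
40 grasp 1.5 [-0.31  0.83  1.64  0.94  1.17 -0.85] m 0.74
40 tray 0.4 [-1.19  0.78  1.8   1.14  1.   -0.89] m 0.58
40 tray 0.2 [-1.18  0.76  1.93  1.37  0.87 -0.97] m 0.45
40 0.0 [-0.44  0.11  1.53  0.86  1.66 -0.16] 0.0000 wrist [ 0.48 -0.15  0.73]
40 0.52 [-0.41  0.32  1.33  0.88  1.96  0.26] 0.0000 wrist [ 0.59 -0.18  0.7 ]
40 1.05 [-0.39  0.51  1.24  1.01  2.18  0.66] 0.0000 wrist [ 0.68 -0.2   0.61]
40 1.57 [-0.38  0.66  1.28  1.21  2.31  1.06] 0.0000 wrist [ 0.71 -0.21  0.49]
40 2.09 [-0.39  0.76  1.44  1.41  2.36  1.42] 0.0000 wrist [ 0.68 -0.2   0.37]
40 2.62 [-0.41  0.81  1.68  1.58  2.34  1.75] 0.0000 wrist [ 0.59 -0.18  0.28]
40 3.14 [-0.44  0.81  1.96  1.72  2.27  2.05] 0.0000 wrist [ 0.48 -0.15  0.24]
45 grasp 1.29 [-0.28  0.76  1.77  1.05  0.95 -0.79] m 0.61
45 grasp 1.5 [-0.27  0.8   1.64  0.89  1.11 -0.78] m 0.74
45 tray 0.4 [-1.15  0.74  1.79  1.07  0.94 -0.79] m 0.59
45 tray 0.2 [-1.14  0.72  1.91  1.28  0.8  -0.84] m 0.47
45 0.0 [-0.4   0.1   1.49  0.78  1.65 -0.1 ] 0.0000 wrist [ 0.48 -0.13  0.76]
45 0.52 
[... 265 characters left out ...]
42  1.43] 0.0000 wrist [ 0.71 -0.19  0.35]
45 2.62 [-0.37  0.85  1.65  1.61  2.41  1.74] 0.0000 wrist [ 0.61 -0.16  0.25]
45 3.14 [-0.4   0.86  1.96  1.76  2.35  2.02] 0.0000 wrist [ 0.48 -0.13  0.22]
target [0.6487 0.1647 0.1868] now [ 0.5792 -0.0081  0.2812]
t 52.65 q [-0.731  0.298  1.919  1.029  1.265 -0.583] dist 0.209 ang 24.0 deg rows 4
0 {'dx': 0.0064, 'dy': -0.0129, 'dz': 0.0502, 'ax': 0.0732, 'ay': -0.043, 'az': -0.0611}
1 {'dx': 0.0092, 'dy': -0.0087, 'dz': 0.0506, 'ax': 0.0732, 'ay': -0.043, 'az': -0.0611}
2 {'dx': 0.0118, 'dy': -0.0043, 'dz': 0.0507, 'ax': 0.0732, 'ay': -0.043, 'az': -0.0611}
3 {'dx': 0.0141, 'dy': 0.0002, 'dz': 0.0503, 'ax': 0.0732, 'ay': -0.043, 'az': -0.0611}
```

I'll use 45° tilt for the small jar, so the wrist tube stays clear of the spindle.

```bash
python3 -m pendant '[{"dx":0.007,"dy":-0.013,"dz":0.05,"ax":0.073,"ay":-0.043,"az":-0.061,"grip":1},{"dx":0.0095,"dy":-0.009,"dz":0.0505,"ax":0.073,"ay":-0.043,"az":-0.061,"grip":1},{"dx":0.012,"dy":-0.0045,"dz":0.0505,"ax":0.073,"ay":-0.043,"az":-0.061,"grip":1},{"dx":0.012,"dy":0,"dz":0.045,"ax":0.073,"ay":-0.043,"az":-0.061,"grip":1},{"dx":0,"dy":0,"dz":0,"ax":0,"ay":0,"az":0,"grip":1}]';  python3 g.py .645 .152 .14 45 1.29 0 2;  python3 - <<'E'
from h import *
cv2.imwrite("pics/w27.png",eyes.capture("wrist")); print(proj("wrist",[[.645,.152,.062]]))
E
```

```text
time_s: 53.28
eef_pos: [0.6448, 0.1694, 0.1869]
orientation: [0.735, 0.562, 0.301, -0.231]
force: [-0.7, -0.5, 0.1]
grip_width: 0.0879
target [0.6487 0.1647 0.1268] now [0.6448 0.1694 0.1869]
t 53.27 q [-0.272  0.498  1.698  0.879  1.146 -0.472] dist 0.060 ang 1.0 deg rows 2
0 {'dx': -0.0224, 'dy': 0.0025, 'dz': 0.0202, 'ax': -0.0059, 'ay': 0.0039, 'az': 0.0052}
1 {'dx': -0.0224, 'dy': 0.0025, 'dz': 0.0201, 'ax': -0.0059, 'ay': 0.0039, 'az': 0.0052}
[[291.82886114 324.26774856]]
```

View pics/w27.png

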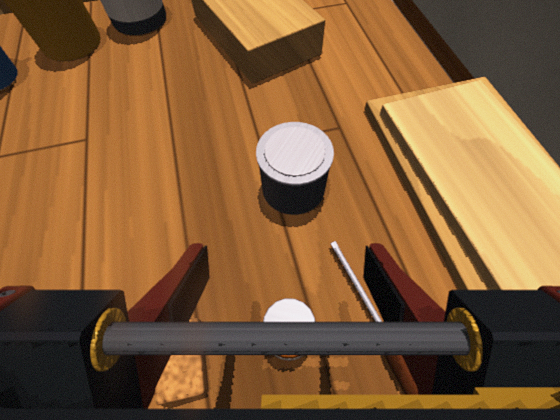

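```bash
python3 - <<'E'
from h import *
for p in ((243,335),(318,375),(230,360),): print(p,onz("wrist",p,.006))
print(onz("scene",(231,359),.006),onz("scene",(240,334),.01),onz("scene",(248,305),.015))
hd=1.29;u=np.array([np.cos(hd),np.sin(hd)]);r=np.array([u[1],-u[0]])
for w in (.0445,.036): print("finger outer",np.array([.645,.152])+r*(w+.0135)+u*.013,np.array([.645,.152])+r*(w+.0135)-u*.04)
E
```

```text
(243, 335) [0.72287656 0.2343251  0.006     ]
(318, 375) [0.73537698 0.1418373  0.006     ]
(230, 360) [0.75798193 0.24230643 0.006     ]
[0.71808313 0.23515513 0.006     ] [0.7349098  0.15020852 0.01      ] [0.7446883  0.06162273 0.015     ]
finger outer [0.70433101 0.14841785] [0.6896436  0.09749359]
finger outer [0.69616391 0.15077337] [0.6814765  0.09984911]
```

The screwdriver is at x≈0.735 and the finger's outer face at most 0.704, so that clears. I'll descend.

```bash
python3 -m pendant '[{"dx":-0.0225,"dy":0.002,"dz":0.02,"ax":-0.005,"ay":0.003,"az":0.005,"grip":1},{"dx":-0.0225,"dy":0.001,"dz":0.02,"ax":-0.003,"ay":0.002,"az":0.003,"grip":1},{"dx":-0.02,"dy":0,"dz":0.02,"ax":0,"ay":0,"az":0,"grip":0.8},{"dx":0,"dy":0,"dz":0,"ax":0,"ay":0,"az":0,"grip":0.8}]';  python3 g.py .645 .152 .033 45 1.29 0 3
```

```text
time_s: 53.82
eef_pos: [0.6442, 0.1584, 0.0992]
orientation: [0.74, 0.553, 0.306, -0.229]
force: [0.2, 0.4, -0.2]
grip_width: 0.0791
target [0.6487 0.1647 0.0198] now [0.6442 0.1584 0.0992]
t 53.83 q [-0.293  0.625  1.763  0.965  1.032 -0.646] dist 0.080 ang 0.4 deg rows 3
0 {'dx': -0.017, 'dy': 0.0009, 'dz': 0.0205, 'ax': 0.0015, 'ay': 0.0007, 'az': -0.0016}
```

```bash
python3 -m pendant '[{"dx":-0.017,"dy":0.001,"dz":0.0205,"ax":0.0015,"ay":0.001,"az":-0.0015,"grip":0.8},{"dx":-0.017,"dy":0.001,"dz":0.0205,"ax":0.0015,"ay":0.001,"az":-0.0015,"grip":0.8},{"dx":-0.011,"dy":0,"dz":0.013,"ax":0,"ay":0,"az":0,"grip":0.8},{"dx":0,"dy":0,"dz":0,"ax":0,"ay":0,"az":0,"grip":0.8}]';  python3 g.py .645 .152 .033 45 1.29 0 1;  python3 - <<'E'
from h import *
cv2.imwrite("pics/w28.png",eyes.capture("wrist")); print(proj("wrist",[[.645,.152,.062]]))
E
```

```text
time_s: 54.32
eef_pos: [0.6502, 0.1599, 0.0339]
orientation: [0.74, 0.552, 0.309, -0.227]
force: [-0.7, 0.1, -0.0]
grip_width: 0.0791
target [0.6487 0.1647 0.0198] now [0.6502 0.1599 0.0339]
t 54.33 q [-0.29   0.737  1.774  1.043  0.962 -0.776] dist 0.015 ang 0.6 deg rows 1
0 {'dx': -0.0071, 'dy': -0.003, 'dz': 0.0129, 'ax': 0.0105, 'ay': -0.0025, 'az': -0.003}
[[279.53499683 262.55072316]]
```

View pics/w28.png

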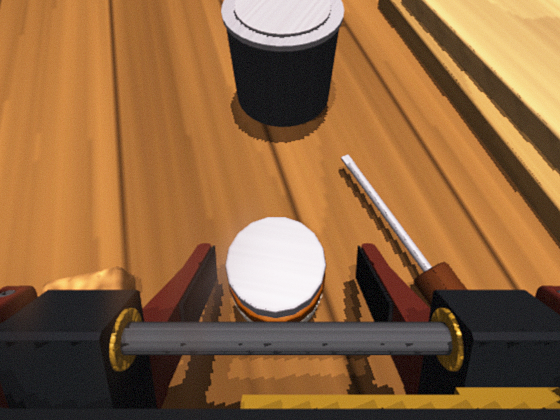

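```bash
python3 -m pendant '[{"dx":-0.0045,"dy":-0.003,"dz":0.006,"ax":0.005,"ay":-0.002,"az":-0.002,"grip":0.8},{"dx":-0.0045,"dy":-0.002,"dz":0.005,"ax":0.005,"ay":0,"az":-0.001,"grip":0.8},{"dx":0,"dy":0,"dz":0,"ax":0,"ay":0,"az":0,"grip":0.8}]';  python3 g.py .6435 .1505 .033 45 1.29 0 1
```

```text
time_s: 54.75
eef_pos: [0.6472, 0.1624, 0.0219]
orientation: [0.738, 0.556, 0.307, -0.229]
force: [-0.0, -0.9, -0.1]
grip_width: 0.0791
target [0.6472 0.1632 0.0198] now [0.6472 0.1624 0.0219]
t 54.75 q [-0.287  0.756  1.776  1.051  0.954 -0.8  ] dist 0.002 ang 0.3 deg rows 1
0 {'dx': -0.001, 'dy': -0.0002, 'dz': 0.002, 'ax': 0.003, 'ay': -0.0011, 'az': 0.0031}
```

```bash
python3 -m pendant '[{"dx":0,"dy":0,"dz":0,"ax":0,"ay":0,"az":0,"grip":0.5},{"dx":0,"dy":0,"dz":0,"ax":0,"ay":0,"az":0,"grip":0.35},{"dx":0,"dy":0,"dz":0,"ax":0,"ay":0,"az":0,"grip":0.25},{"dx":0,"dy":0,"dz":0,"ax":0,"ay":0,"az":0,"grip":0.17},{"dx":0,"dy":0,"dz":0,"ax":0,"ay":0,"az":0,"grip":0.1}]' 12
python3 -m pendant '[{"dx":0,"dy":0,"dz":0,"ax":0,"ay":0,"az":0,"grip":0},{"dx":0,"dy":0,"dz":0,"ax":0,"ay":0,"az":0,"grip":-0.1},{"dx":0,"dy":0,"dz":0,"ax":0,"ay":0,"az":0,"grip":-0.1}]' 
python3 - <<'E'
from h import *
s=monitor.sense(); up=R.from_quat(s["orientation"]).as_matrix().T@[0,0,1]; print(up,s["eef_pos"]); np.save("up_small.npy",np.r_[up,s["eef_pos"][2]])
E
python3 -m pendant '[{"dx":0.014,"dy":0,"dz":-0.014,"ax":0,"ay":0,"az":0,"grip":-0.1},{"dx":0.028,"dy":0,"dz":-0.028,"ax":0,"ay":0,"az":0,"grip":-0.1},{"dx":0.032,"dy":0,"dz":-0.032,"ax":0,"ay":0,"az":0,"grip":-0.1}]'; python3 g.py .56 .12 .5 45 1.3 0
```

```text
time_s: 55.38
eef_pos: [0.6472, 0.1627, 0.0223]
orientation: [0.737, 0.556, 0.307, -0.229]
force: [0.5, 0.2, -0.2]
grip_width: 0.0517
time_s: 55.75
eef_pos: [0.6472, 0.1627, 0.0223]
orientation: [0.737, 0.556, 0.307, -0.229]
force: [-0.0, 0.4, -0.7]
grip_width: 0.0515
[ 0.70804538  0.00452871 -0.70615241] [0.64719162 0.16269665 0.02230195]
time_s: 56.12
eef_pos: [0.6444, 0.1626, 0.1248]
orientation: [0.739, 0.555, 0.304, -0.231]
force: [0.7, 0.3, -1.2]
grip_width: 0.0518
target [0.5635 0.1327 0.4868] now [0.6444 0.1626 0.1248]
t 56.12 q [-0.287  0.587  1.746  0.939  1.066 -0.593] dist 0.372 ang 0.6 deg rows 7
0 {'dx': 0.0313, 'dy': -0.0101, 'dz': -0.0417, 'ax': 0.0006, 'ay': 0.0001, 'az': -0.0014}
1 {'dx': 0.0314, 'dy': -0.0101, 'dz': -0.0417, 'ax': 0.0006, 'ay': 0.0001, 'az': -0.0014}
2 {'dx': 0.0314, 'dy': -0.0101, 'dz': -0.0417, 'ax': 0.0006, 'ay': 0.0001, 'az': -0.0014}
3 {'dx': 0.0314, 'dy': -0.0101, 'dz': -0.0417, 'ax': 0.0006, 'ay': 0.0001, 'az': -0.0014}
4 {'dx': 0.0314, 'dy': -0.01, 'dz': -0.0417, 'ax': 0.0006, 'ay': 0.0001, 'az': -0.0014}
5 {'dx': 0.0314, 'dy': -0.01, 'dz': -0.0417, 'ax': 0.0006, 'ay': 0.0001, 'az': -0.0014}
6 {'dx': 0.0315, 'dy': -0.01, 'dz': -0.0417, 'ax': 0.0006, 'ay': 0.0001, 'az': -0.0014}
```

```bash
python3 -m pendant '[{"dx":0.033,"dy":-0.01,"dz":-0.042,"ax":0,"ay":0,"az":0,"grip":-0.1},{"dx":0.033,"dy":-0.01,"dz":-0.042,"ax":0,"ay":0,"az":0,"grip":-0.1},{"dx":0.033,"dy":-0.01,"dz":-0.042,"ax":0,"ay":0,"az":0,"grip":-0.1},{"dx":0.033,"dy":-0.01,"dz":-0.042,"ax":0,"ay":0,"az":0,"grip":-0.1},{"dx":0.032,"dy":-0.01,"dz":-0.042,"ax":0,"ay":0,"az":0,"grip":-0.1}]';python3 -m pendant '[{"dx":0.031,"dy":-0.01,"dz":-0.042,"ax":0,"ay":0,"az":0,"grip":-0.1},{"dx":0.028,"dy":-0.008,"dz":-0.035,"ax":0,"ay":0,"az":0,"grip":-0.1}]';python3 upc.py up_small.npy
python3 -m pendant '[{"dx":0,"dy":0,"dz":0,"ax":0.123,"ay":0,"az":0.123,"grip":-0.1},{"dx":0,"dy":0,"dz":0,"ax":0.123,"ay":0,"az":0.123,"grip":-0.1},{"dx":0,"dy":0,"dz":0,"ax":0.123,"ay":0,"az":0.123,"grip":-0.1},{"dx":0,"dy":0,"dz":0,"ax":0.123,"ay":0,"az":0.123,"grip":-0.1},{"dx":0,"dy":0,"dz":0,"ax":0.123,"ay":0,"az":0.123,"grip":-0.1}]';python3 -m pendant '[{"dx":0,"dy":0,"dz":0,"ax":0.123,"ay":0,"az":0.123,"grip":-0.1},{"dx":0,"dy":0,"dz":0,"ax":0.123,"ay":0,"az":0.123,"grip":-0.1},{"dx":0,"dy":0,"dz":0,"ax":0.123,"ay":0,"az":0.123,"grip":-0.1},{"dx":0,"dy":0,"dz":0,"ax":0.123,"ay":0,"az":0.123,"grip":-0.1},{"dx":0,"dy":0,"dz":0,"ax":0.123,"ay":0,"az":0.123,"grip":-0.1}]';python3 upc.py up_small.npy;  python3 g.py .56 .12 .5 45 1.3 1 |head -4
```

```text
time_s: 56.75
eef_pos: [0.5851, 0.1449, 0.3954]
orientation: [0.74, 0.555, 0.302, -0.231]
force: [0.7, -0.1, -0.7]
grip_width: 0.0519
time_s: 57.0
eef_pos: [0.563, 0.1377, 0.4949]
orientation: [0.74, 0.555, 0.301, -0.231]
force: [0.5, -0.7, -2.0]
grip_width: 0.052
t 57.00 jar axis world [0.013 0.005 1.   ] tilt deg 0.8 tcp [0.563  0.1377 0.4949] q [-0.38  0.11  1.45  0.78  1.65 -0.06] w 0.052
time_s: 57.62
eef_pos: [0.5608, 0.1373, 0.5028]
orientation: [0.769, 0.37, 0.035, -0.521]
force: [0.0, 0.2, -1.8]
grip_width: 0.0517
time_s: 58.25
eef_pos: [0.5627, 0.1362, 0.5003]
orientation: [-0.647, -0.107, 0.243, 0.715]
force: [-0.2, 0.7, -1.5]
grip_width: 0.0516
t 58.25 jar axis world [ 0.937 -0.272 -0.217] tilt deg 102.55 tcp [0.5627 0.1362 0.5003] q [-0.35  0.73  1.24  1.33  2.39  1.29] w 0.0516
target [0.5635 0.1327 0.5132] now [0.5627 0.1362 0.5003]
t 58.25 q [-0.349  0.733  1.241  1.331  2.394  1.288] dist 0.013 ang 77.7 deg rows 8
0 {'dx': -0.0004, 'dy': -0.0016, 'dz': -0.0002, 'ax': 0.1201, 'ay': -0.0024, 'az': 0.1197}
1 {'dx': -0.0006, 'dy': -0.0016, 'dz': -0.0, 'ax': 0.1201, 'ay': -0.0024, 'az': 0.1197}
```

```bash
python3 -m pendant '[{"dx":0,"dy":0,"dz":0,"ax":0.122,"ay":-0.002,"az":0.122,"grip":-0.1},{"dx":0,"dy":0,"dz":0,"ax":0.122,"ay":-0.002,"az":0.122,"grip":-0.1},{"dx":0,"dy":0,"dz":0,"ax":0.122,"ay":-0.002,"az":0.122,"grip":-0.1},{"dx":0,"dy":0,"dz":0,"ax":0.122,"ay":-0.002,"az":0.122,"grip":-0.1},{"dx":0,"dy":0,"dz":0,"ax":0.122,"ay":-0.002,"az":0.122,"grip":-0.1}]';python3 upc.py up_small.npy;  python3 g.py .56 .12 .5 45 1.3 1 |head -4
```

```text
time_s: 58.88
eef_pos: [0.565, 0.1358, 0.4969]
orientation: [-0.397, 0.173, 0.474, 0.767]
force: [-1.3, -0.5, -1.7]
grip_width: 0.0517
t 58.88 jar axis world [ 0.422 -0.128 -0.898] tilt deg 153.84 tcp [0.565  0.1358 0.4969] q [-0.37  0.84  1.66  1.67  2.39  1.83] w 0.0517
target [0.5635 0.1327 0.5132] now [0.565  0.1358 0.4969]
t 58.88 q [-0.366  0.841  1.662  1.669  2.386  1.827] dist 0.017 ang 26.4 deg rows 3
0 {'dx': -0.0043, 'dy': -0.0022, 'dz': 0.0027, 'ax': 0.1089, 'ay': -0.004, 'az': 0.1085}
1 {'dx': -0.0045, 'dy': -0.0015, 'dz': 0.0029, 'ax': 0.1089, 'ay': -0.004, 'az': 0.1085}
```

```bash
python3 -m pendant '[{"dx":0,"dy":0,"dz":0,"ax":0.107,"ay":-0.004,"az":0.107,"grip":-0.1},{"dx":0,"dy":0,"dz":0,"ax":0.107,"ay":-0.004,"az":0.107,"grip":-0.1},{"dx":0,"dy":0,"dz":0,"ax":0.1,"ay":-0.004,"az":0.1,"grip":-0.1},{"dx":0,"dy":0,"dz":0,"ax":0,"ay":0,"az":0,"grip":-0.1}]';python3 upc.py up_small.npy;  python3 g.py .56 .12 .5 45 1.3 1 1 |head -4
```

```text
time_s: 59.38
eef_pos: [0.5658, 0.1361, 0.4947]
orientation: [-0.23, 0.306, 0.56, 0.735]
force: [-0.3, 0.4, -2.3]
grip_width: 0.0517
t 59.38 jar axis world [-0.008  0.002 -1.   ] tilt deg 179.5 tcp [0.5658 0.1361 0.4947] q [-0.38  0.85  1.94  1.81  2.33  2.07] w 0.0517
target [0.5635 0.1327 0.5132] now [0.5658 0.1361 0.4947]
t 59.38 q [-0.382  0.847  1.94   1.812  2.33   2.072] dist 0.019 ang 0.3 deg rows 1
0 {'dx': -0.0158, 'dy': 0.0013, 'dz': 0.0104, 'ax': -0.0029, 'ay': -0.0014, 'az': -0.003}
```

```bash
python3 -m pendant '[{"dx":0,"dy":0,"dz":0,"ax":0,"ay":0,"az":0,"grip":-0.1},{"dx":0,"dy":0,"dz":0,"ax":0,"ay":0,"az":0,"grip":-0.1},{"dx":0,"dy":0,"dz":0,"ax":0,"ay":0,"az":0,"grip":-0.1},{"dx":0,"dy":0,"dz":0,"ax":0,"ay":0,"az":0,"grip":-0.1},{"dx":0,"dy":0,"dz":0,"ax":0,"ay":0,"az":0,"grip":-0.1}]'; python3 -m pendant '[{"dx":0,"dy":0,"dz":0,"ax":0,"ay":0,"az":0,"grip":-0.1},{"dx":0,"dy":0,"dz":0,"ax":0,"ay":0,"az":0,"grip":-0.1},{"dx":0,"dy":0,"dz":0,"ax":0,"ay":0,"az":0,"grip":-0.1},{"dx":0,"dy":0,"dz":0,"ax":0,"ay":0,"az":0,"grip":-0.1},{"dx":0,"dy":0,"dz":0,"ax":0,"ay":0,"az":0,"grip":-0.1}]'; python3 -m pendant '[{"dx":0,"dy":0,"dz":0,"ax":0,"ay":0,"az":0,"grip":-0.1},{"dx":0,"dy":0,"dz":0,"ax":0,"ay":0,"az":0,"grip":-0.1},{"dx":0,"dy":0,"dz":0,"ax":0,"ay":0,"az":0,"grip":-0.1},{"dx":0,"dy":0,"dz":0,"ax":0,"ay":0,"az":0,"grip":-0.1},{"dx":0,"dy":0,"dz":0,"ax":0,"ay":0,"az":0,"grip":-0.1}]';python3 upc.py up_small.npy; python3 - <<'E'
from h import *
cv2.imwrite("pics/sc29.png",eyes.capture("scene"))
E
python3 -m pendant '[{"dx":0,"dy":0,"dz":0,"ax":0,"ay":0,"az":0,"grip":-0.1},{"dx":0,"dy":0,"dz":0,"ax":-0.123,"ay":0,"az":-0.123,"grip":-0.1},{"dx":0,"dy":0,"dz":0,"ax":-0.123,"ay":0,"az":-0.123,"grip":-0.1},{"dx":0,"dy":0,"dz":0,"ax":-0.123,"ay":0,"az":-0.123,"grip":-0.1},{"dx":0,"dy":0,"dz":0,"ax":-0.123,"ay":0,"az":-0.123,"grip":-0.1}]';python3 -m pendant '[{"dx":0,"dy":0,"dz":0,"ax":-0.123,"ay":0,"az":-0.123,"grip":-0.1},{"dx":0,"dy":0,"dz":0,"ax":-0.123,"ay":0,"az":-0.123,"grip":-0.1},{"dx":0,"dy":0,"dz":0,"ax":-0.123,"ay":0,"az":-0.123,"grip":-0.1},{"dx":0,"dy":0,"dz":0,"ax":-0.123,"ay":0,"az":-0.123,"grip":-0.1},{"dx":0,"dy":0,"dz":0,"ax":-0.123,"ay":0,"az":-0.123,"grip":-0.1}]';python3 -m pendant '[{"dx":0,"dy":0,"dz":0,"ax":-0.123,"ay":0,"az":-0.123,"grip":-0.1},{"dx":0,"dy":0,"dz":0,"ax":-0.123,"ay":0,"az":-0.123,"grip":-0.1},{"dx":0,"dy":0,"dz":0,"ax":-0.123,"ay":0,"az":-0.123,"grip":-0.1},{"dx":0,"dy":0,"dz":0,"ax":-0.123,"ay":0,"az":-0.123,"grip":-0.1},{"dx":0,"dy":0,"dz":0,"ax":-0.123,"ay":0,"az":-0.123,"grip":-0.1}]'; python3 upc.py up_small.npy; python3 g.py .533 -.39 .22 45 .35 0
```

```text
time_s: 60.0
eef_pos: [0.567, 0.1358, 0.4949]
orientation: [-0.235, 0.304, 0.557, 0.736]
force: [-0.5, 0.5, -0.6]
grip_width: 0.0517
time_s: 60.62
eef_pos: [0.567, 0.1358, 0.4949]
orientation: [-0.235, 0.304, 0.557, 0.736]
force: [0.2, -0.3, -1.5]
grip_width: 0.0516
time_s: 61.25
eef_pos: [0.567, 0.1358, 0.4949]
orientation: [-0.235, 0.304, 0.557, 0.736]
force: [0.7, -0.2, -2.3]
grip_width: 0.0516
t 61.25 jar axis world [ 0.003 -0.002 -1.   ] tilt deg 179.78 tcp [0.567  0.1358 0.4949] q [-0.38  0.85  1.93  1.81  2.33  2.07] w 0.0516
time_s: 61.92
eef_pos: [0.5661, 0.1358, 0.4934]
orientation: [-0.475, 0.09, 0.417, 0.77]
force: [-0.4, -0.8, -1.6]
grip_width: 0.0517
time_s: 62.55
eef_pos: [0.5666, 0.1351, 0.4906]
orientation: [0.691, 0.192, -0.17, -0.676]
force: [0.1, 0.2, -1.7]
grip_width: 0.0518
time_s: 63.18
eef_pos: [0.5666, 0.1338, 0.4888]
orientation: [0.771, 0.438, 0.111, -0.449]
force: [0.6, -0.6, -1.1]
grip_width: 0.0515
t 63.17 jar axis world [ 0.58  -0.151  0.801] tilt deg 36.79 tcp [0.5666 0.1338 0.4888] q [-0.35  0.4   1.19  0.85  2.06  0.4 ] w 0.0515
target [ 0.5454 -0.38
[... 309 characters left out ...]
': -0.0442, 'dy': 0.0332, 'dz': -0.0209, 'ax': -0.1065, 'ay': 0.031, 'az': 0.0238}
3 {'dx': -0.0428, 'dy': 0.0364, 'dz': -0.0185, 'ax': -0.1065, 'ay': 0.031, 'az': 0.0238}
4 {'dx': -0.0414, 'dy': 0.0392, 'dz': -0.0158, 'ax': -0.1065, 'ay': 0.031, 'az': 0.0238}
5 {'dx': -0.04, 'dy': 0.0417, 'dz': -0.0127, 'ax': -0.1065, 'ay': 0.031, 'az': 0.0238}
6 {'dx': -0.0386, 'dy': 0.0438, 'dz': -0.0094, 'ax': -0.1065, 'ay': 0.031, 'az': 0.0238}
7 {'dx': -0.0373, 'dy': 0.0455, 'dz': -0.0058, 'ax': -0.1065, 'ay': 0.031, 'az': 0.0238}
8 {'dx': -0.0361, 'dy': 0.0468, 'dz': -0.002, 'ax': -0.1065, 'ay': 0.031, 'az': 0.0238}
9 {'dx': -0.035, 'dy': 0.0477, 'dz': 0.0019, 'ax': -0.1065, 'ay': 0.031, 'az': 0.0238}
```

View pics/sc29.png

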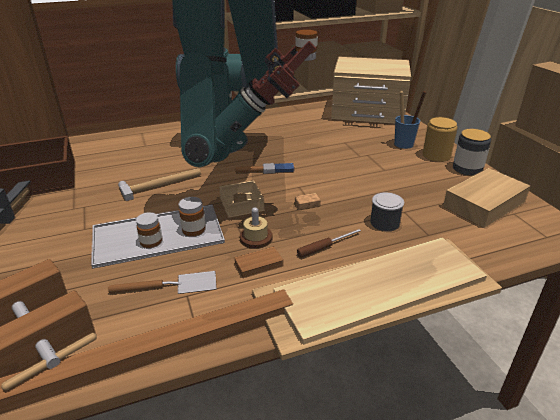

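The mid jar has moved to (149,231) from (155,225); it was knocked aside while standing on the tray. I'll measure where it is before placing the small one.

```bash
python3 - <<'E'
from h import *
a=cv2.imread("pics/sc29.png"); b=cv2.imread("pics/sc26.png")
z=lambda i:cv2.resize(i,None,fx=5,fy=5,interpolation=cv2.INTER_CUBIC)
cv2.imwrite("pics/z29.png",np.vstack([z(b[190:250,100:220]),z(a[190:250,100:220])]))
E
```

```text
(no output)
```

View pics/z29.png

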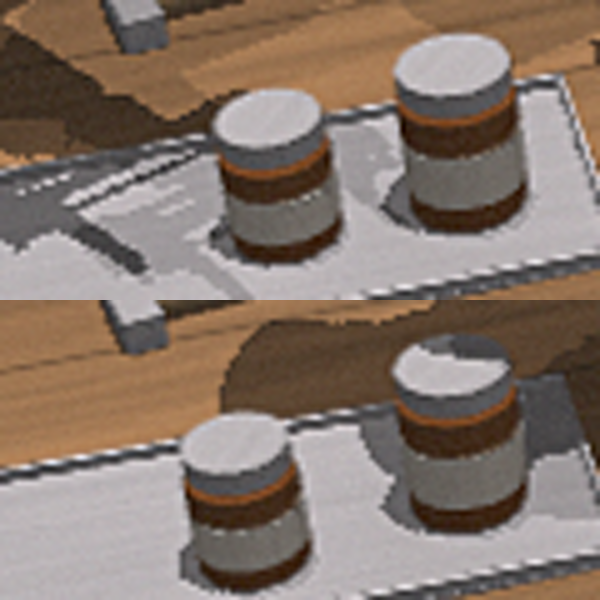

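```bash
python3 - <<'E'
from h import *
a=onz("scene",(213.6,153.8),.082);b=onz("scene",(218.8,147.2),.082);t=onz("scene",(190+65/5,100+453/5),.096)
print(a,b,b-a,"tall",t)
E
```

```text
[ 0.54846657 -0.29059853  0.082     ] [ 0.56659436 -0.30975403  0.082     ] [ 0.01812778 -0.01915549  0.        ] tall [ 0.55356899 -0.19233747  0.096     ]
```

Mid is still upright on the tray, now at about (0.557, −0.312). The slot at (0.530, −0.402) for the small jar stays clear, so I'll proceed.

```bash
python3 -m pendant '[{"dx":-0.047,"dy":0.026,"dz":-0.0245,"ax":-0.1065,"ay":0.031,"az":0.024,"grip":-0.1},{"dx":-0.0455,"dy":0.03,"dz":-0.023,"ax":-0.1065,"ay":0.031,"az":0.024,"grip":-0.1},{"dx":-0.044,"dy":0.033,"dz":-0.021,"ax":-0.1065,"ay":0.031,"az":0.024,"grip":-0.1},{"dx":-0.043,"dy":0.036,"dz":-0.0185,"ax":-0.1065,"ay":0.031,"az":0.024,"grip":-0.1},{"dx":-0.041,"dy":0.039,"dz":-0.016,"ax":-0.1065,"ay":0.031,"az":0.024,"grip":-0.1}]'; python3 g.py .53 -.402 .22 45 .35 0
```

```text
time_s: 63.8
eef_pos: [0.5538, -0.1297, 0.3494]
orientation: [0.876, 0.313, 0.259, -0.26]
force: [0.8, 0.3, -1.8]
grip_width: 0.0519
target [ 0.5424 -0.3975  0.2068] now [ 0.5538 -0.1297  0.3494]
t 63.80 q [-0.81   0.301  1.536  0.691  1.617 -0.005] dist 0.304 ang 31.6 deg rows 6
0 {'dx': -0.0344, 'dy': 0.0356, 'dz': -0.0107, 'ax': -0.0859, 'ay': 0.0248, 'az': 0.0212}
1 {'dx': -0.0334, 'dy': 0.0371, 'dz': -0.0085, 'ax': -0.0859, 'ay': 0.0248, 'az': 0.0212}
2 {'dx': -0.0324, 'dy': 0.0384, 'dz': -0.006, 'ax': -0.0859, 'ay': 0.0248, 'az': 0.0212}
3 {'dx': -0.0314, 'dy': 0.0395, 'dz': -0.0035, 'ax': -0.0859, 'ay': 0.0248, 'az': 0.0212}
4 {'dx': -0.0305, 'dy': 0.0404, 'dz': -0.0008, 'ax': -0.0859, 'ay': 0.0248, 'az': 0.0212}
5 {'dx': -0.0297, 'dy': 0.0409, 'dz': 0.0019, 'ax': -0.0859, 'ay': 0.0248, 'az': 0.0212}
```

```bash
python3 -m pendant '[{"dx":-0.034,"dy":0.0355,"dz":-0.0105,"ax":-0.086,"ay":0.025,"az":0.021,"grip":-0.1},{"dx":-0.033,"dy":0.037,"dz":-0.0085,"ax":-0.086,"ay":0.025,"az":0.021,"grip":-0.1},{"dx":-0.032,"dy":0.038,"dz":-0.006,"ax":-0.086,"ay":0.025,"az":0.021,"grip":-0.1},{"dx":-0.031,"dy":0.0395,"dz":-0.0035,"ax":-0.086,"ay":0.025,"az":0.021,"grip":-0.1},{"dx":-0.03,"dy":0.04,"dz":-0.001,"ax":-0.086,"ay":0.025,"az":0.021,"grip":-0.1}]'; python3 -m pendant '[{"dx":-0.026,"dy":0.038,"dz":0.002,"ax":-0.086,"ay":0.025,"az":0.021,"grip":-0.1},{"dx":0,"dy":0,"dz":0,"ax":0,"ay":0,"az":0,"grip":-0.1}]'; python3 upc.py up_small.npy; python3 g.py .53 -.402 .10 45 .35 0 4;  python3 - <<'E'
from h import *
cv2.imwrite("pics/w30.png",eyes.capture("wrist"))
E
```

```text
time_s: 64.42
eef_pos: [0.5397, -0.3575, 0.2278]
orientation: [0.91, 0.182, 0.361, -0.095]
force: [1.6, 0.2, -1.7]
grip_width: 0.0518
time_s: 64.68
eef_pos: [0.5362, -0.4002, 0.2036]
orientation: [0.911, 0.153, 0.378, -0.062]
force: [-0.9, 0.7, -1.3]
grip_width: 0.0514
t 64.67 jar axis world [ 0.001 -0.002  1.   ] tilt deg 0.11 tcp [ 0.5362 -0.4002  0.2036] q [-1.17  0.46  1.73  0.91  1.1  -0.43] w 0.0514
target [ 0.5424 -0.3975  0.0868] now [ 0.5362 -0.4002  0.2036]
t 64.67 q [-1.171  0.456  1.731  0.911  1.105 -0.428] dist 0.117 ang 1.1 deg rows 4
0 {'dx': -0.0195, 'dy': -0.0002, 'dz': 0.0218, 'ax': 0.0038, 'ay': -0.0003, 'az': -0.0029}
1 {'dx': -0.0195, 'dy': -0.0002, 'dz': 0.0218, 'ax': 0.0038, 'ay': -0.0003, 'az': -0.0029}
2 {'dx': -0.0195, 'dy': -0.0002, 'dz': 0.0218, 'ax': 0.0038, 'ay': -0.0003, 'az': -0.0029}
3 {'dx': -0.0195, 'dy': -0.0001, 'dz': 0.0218, 'ax': 0.0038, 'ay': -0.0003, 'az': -0.0029}
```

View pics/w30.png

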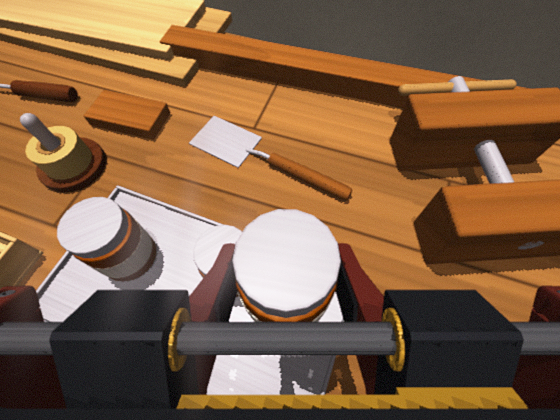

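```bash
python3 - <<'E'
from h import *
print(onz("wrist",(254,226),.082), "tall",onz("wrist",(228,95),.096))
E
```

```text
[ 0.56513337 -0.32674481  0.082     ] tall [ 0.54382699 -0.1996441   0.096     ]
```

Mid sits near (0.56, −0.316), so the gap to the slot is about 9 cm centre to centre. Good; I'll descend.

```bash
python3 -m pendant '[{"dx":-0.0195,"dy":0.001,"dz":0.021,"ax":0.004,"ay":0,"az":-0.003,"grip":-0.1},{"dx":-0.0195,"dy":0.001,"dz":0.021,"ax":0.003,"ay":0,"az":-0.002,"grip":-0.1},{"dx":-0.0195,"dy":0,"dz":0.02,"ax":0,"ay":0,"az":0,"grip":-0.1},{"dx":0,"dy":0,"dz":0,"ax":0,"ay":0,"az":0,"grip":-0.1}]'; python3 upc.py up_small.npy; python3 g.py .53 -.404 .0395 45 .35 0 1
```

```text
time_s: 65.22
eef_pos: [0.5427, -0.3962, 0.1223]
orientation: [0.909, 0.162, 0.379, -0.066]
force: [0.2, -0.2, -1.0]
grip_width: 0.0519
t 65.22 jar axis world [-0.002 -0.003  1.   ] tilt deg 0.21 tcp [ 0.5427 -0.3962  0.1223] q [-1.16  0.58  1.77  0.99  1.01 -0.59] w 0.0519
target [ 0.5424 -0.3995  0.0263] now [ 0.5427 -0.3962  0.1223]
t 65.22 q [-1.16   0.583  1.774  0.989  1.013 -0.593] dist 0.096 ang 0.3 deg rows 1
0 {'dx': -0.0692, 'dy': 0.0027, 'dz': 0.0666, 'ax': 0.0006, 'ay': -0.0045, 'az': 0.0029}
```

```bash
python3 -m pendant '[{"dx":-0.017,"dy":0.002,"dz":0.0165,"ax":0,"ay":-0.002,"az":0.001,"grip":-0.1},{"dx":-0.017,"dy":0.001,"dz":0.0165,"ax":0,"ay":-0.002,"az":0.001,"grip":-0.1},{"dx":-0.015,"dy":0,"dz":0.0135,"ax":0,"ay":0,"az":0,"grip":-0.1},{"dx":0,"dy":0,"dz":0,"ax":0,"ay":0,"az":0,"grip":-0.1}]'; python3 upc.py up_small.npy; python3 g.py .53 -.404 .0395 45 .35 0 1;python3 - <<'E'
from h import *
cv2.imwrite("pics/w31.png",eyes.capture("wrist"))
E
```

```text
time_s: 65.72
eef_pos: [0.5467, -0.3998, 0.062]
orientation: [0.908, 0.165, 0.38, -0.064]
force: [0.6, -0.0, -2.1]
grip_width: 0.0516
t 65.72 jar axis world [-0.005  0.002  1.   ] tilt deg 0.33 tcp [ 0.5467 -0.3998  0.062 ] q [-1.16  0.69  1.79  1.06  0.95 -0.72] w 0.0516
target [ 0.5424 -0.3995  0.0263] now [ 0.5467 -0.3998  0.062 ]
t 65.72 q [-1.156  0.685  1.786  1.058  0.951 -0.718] dist 0.036 ang 0.7 deg rows 1
0 {'dx': -0.0281, 'dy': -0.0022, 'dz': 0.0223, 'ax': 0.0018, 'ay': -0.0055, 'az': 0.0102}
```

View pics/w31.png

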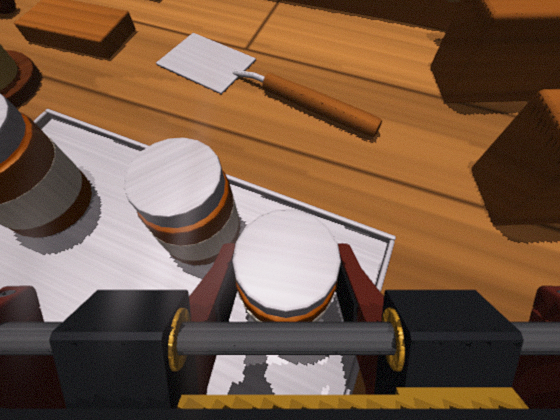

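```bash
python3 - <<'E'
from h import *
m=onz("wrist",(183,176),.082); s=monitor.sense(); Rm=R.from_quat(s["orientation"]).as_matrix(); g=s["eef_pos"]-Rm[:,2]*.0187
u=Rm[:,2].copy();u[2]=0;u/=np.linalg.norm(u); r=Rm[:,1]
d=m-g; print(m,g,"fwd",d@u,"lat(right+)",d[:2]@r[:2], np.hypot(*d[:2]))
E
```

```text
[ 0.56291509 -0.32677939  0.082     ] [ 0.53460355 -0.40487789  0.07601834] fwd 0.05311413287203201 lat(right+) -0.06334611440894858 0.08307176804046391
```

The gap to mid works but is snug, so I'll shift the small jar about 1 cm further back while lowering.

```bash
python3 -m pendant '[{"dx":-0.0075,"dy":0.003,"dz":-0.0065,"ax":0.001,"ay":-0.003,"az":0.005,"grip":-0.1},{"dx":-0.009,"dy":0,"dz":0.009,"ax":0.001,"ay":-0.002,"az":0.004,"grip":-0.1},{"dx":-0.009,"dy":0,"dz":0.009,"ax":0,"ay":0,"az":0,"grip":-0.1},{"dx":0,"dy":0,"dz":0,"ax":0,"ay":0,"az":0,"grip":-0.1}]'; python3 upc.py up_small.npy; python3 g.py .526 -.411 .0395 45 .35 0 1
```

```text
time_s: 66.28
eef_pos: [0.5395, -0.4087, 0.0387]
orientation: [0.909, 0.162, 0.378, -0.064]
force: [-0.6, 0.1, -1.1]
grip_width: 0.0517
t 66.28 jar axis world [-0.001  0.002  1.   ] tilt deg 0.12 tcp [ 0.5395 -0.4087  0.0387] q [-1.17  0.73  1.78  1.07  0.94 -0.76] w 0.0517
target [ 0.5384 -0.4065  0.0263] now [ 0.5395 -0.4087  0.0387]
t 66.28 q [-1.172  0.725  1.783  1.071  0.937 -0.758] dist 0.013 ang 0.4 deg rows 1
0 {'dx': -0.0089, 'dy': -0.0026, 'dz': 0.0086, 'ax': 0.0041, 'ay': -0.0017, 'az': 0.0052}
```

```bash
python3 -m pendant '[{"dx":-0.004,"dy":0,"dz":0.004,"ax":0.001,"ay":-0.001,"az":0.001,"grip":-0.1},{"dx":-0.0025,"dy":0,"dz":0.0025,"ax":0,"ay":0,"az":0,"grip":-0.1},{"dx":0,"dy":0,"dz":0,"ax":0,"ay":0,"az":0,"grip":-0.1}]'; python3 upc.py up_small.npy;python3 -m pendant '[{"dx":-0.001,"dy":0,"dz":0.001,"ax":0,"ay":0,"az":0,"grip":-0.1},{"dx":0,"dy":0,"dz":0,"ax":0,"ay":0,"az":0,"grip":-0.1}]'
```

```text
time_s: 66.65
eef_pos: [0.5396, -0.4084, 0.0285]
orientation: [0.909, 0.162, 0.378, -0.065]
force: [0.8, 0.5, -2.2]
grip_width: 0.0521
t 66.65 jar axis world [ 0.001 -0.     1.   ] tilt deg 0.04 tcp [ 0.5396 -0.4084  0.0285] q [-1.17  0.74  1.78  1.08  0.93 -0.77] w 0.0521
time_s: 66.9
eef_pos: [0.5397, -0.4084, 0.0271]
orientation: [0.909, 0.162, 0.378, -0.065]
force: [-0.0, 0.4, -2.1]
grip_width: 0.0516
```

```bash
python3 -m pendant '[{"dx":-0.0006,"dy":0,"dz":0.0006,"ax":0,"ay":0,"az":0,"grip":-0.1},{"dx":0,"dy":0,"dz":0,"ax":0,"ay":0,"az":0,"grip":-0.1}]';python3 -m pendant '[{"dx":-0.0004,"dy":0,"dz":0.0004,"ax":0,"ay":0,"az":0,"grip":-0.1},{"dx":0,"dy":0,"dz":0,"ax":0,"ay":0,"az":0,"grip":-0.1}]'
```

```text
time_s: 67.15
eef_pos: [0.5397, -0.4086, 0.0265]
orientation: [0.909, 0.162, 0.378, -0.065]
force: [0.2, 0.1, -1.3]
grip_width: 0.0519
time_s: 67.4
eef_pos: [0.5399, -0.4087, 0.0264]
orientation: [0.909, 0.162, 0.378, -0.065]
force: [0.1, 0.1, -1.4]
grip_width: 0.052
```

The tool has stopped descending at the predicted height, so I'll release slowly and retreat straight up.

```bash
python3 -m pendant '[{"dx":0,"dy":0,"dz":0,"ax":0,"ay":0,"az":0,"grip":0.18},{"dx":0,"dy":0,"dz":0,"ax":0,"ay":0,"az":0,"grip":0.25},{"dx":0,"dy":0,"dz":0,"ax":0,"ay":0,"az":0,"grip":0.33},{"dx":0,"dy":0,"dz":0,"ax":0,"ay":0,"az":0,"grip":0.4},{"dx":0,"dy":0,"dz":0,"ax":0,"ay":0,"az":0,"grip":0.42}]';python3 -m pendant '[{"dx":0.01,"dy":0,"dz":-0.01,"ax":0,"ay":0,"az":0,"grip":0.42},{"dx":0.025,"dy":0,"dz":-0.025,"ax":0,"ay":0,"az":0,"grip":0.42},{"dx":0.03,"dy":0,"dz":-0.03,"ax":0,"ay":0,"az":0,"grip":0.42},{"dx":0.03,"dy":0,"dz":-0.03,"ax":0,"ay":0,"az":0,"grip":0.42},{"dx":0.03,"dy":0,"dz":-0.03,"ax":0,"ay":0,"az":0,"grip":0.42}]'; python3 -m pendant '[{"dx":0.03,"dy":0,"dz":-0.04,"ax":0,"ay":0,"az":0,"grip":0.42},{"dx":0.01,"dy":0,"dz":-0.05,"ax":0,"ay":0,"az":0,"grip":0.42},{"dx":0,"dy":0,"dz":0,"ax":0,"ay":0,"az":0,"grip":0.42}]'; python3 - <<'E'
from h import *
print(monitor.sense()["eef_pos"])
a=eyes.capture("scene");b=eyes.capture("side");cv2.imwrite("pics/sc32.png",a);cv2.imwrite("pics/si32.png",b)
E
```

```text
time_s: 68.03
eef_pos: [0.5402, -0.4089, 0.0268]
orientation: [0.909, 0.162, 0.378, -0.064]
force: [-0.6, -0.7, -0.3]
grip_width: 0.0623
time_s: 68.65
eef_pos: [0.5385, -0.4063, 0.2085]
orientation: [0.91, 0.161, 0.377, -0.067]
force: [0.8, -1.7, -0.6]
grip_width: 0.0622
time_s: 69.03
eef_pos: [0.5047, -0.4188, 0.3102]
orientation: [0.909, 0.163, 0.378, -0.064]
force: [-0.1, 0.2, -0.4]
grip_width: 0.0628
[ 0.50465333 -0.41881472  0.31018508]
```

View pics/sc32.png

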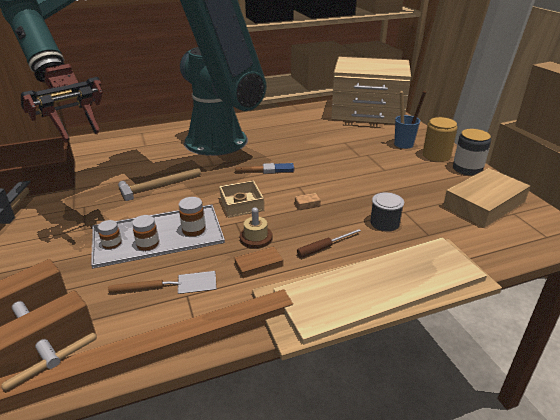

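View pics/si32.png

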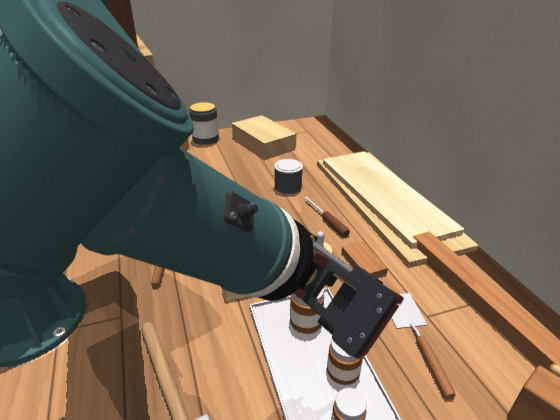

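```bash
python3 - <<'E'
from h import *
a=cv2.imread("pics/sc32.png")
z=lambda i,f:cv2.resize(i,None,fx=f,fy=f,interpolation=cv2.INTER_CUBIC)
cv2.imwrite("pics/z32.png",z(a[175:265,85:285],4))
print([(q,round(d["conf"],2),d["bbox"]) for q in ("roll_a",) for d in eyes.trace(q,"scene")])
print(monitor.sense()["time_s"])
E
```

```text
[('roll_a', 0.72, [244.9, 217.8, 269.0, 243.9])]
69.175
```

View pics/z32.png

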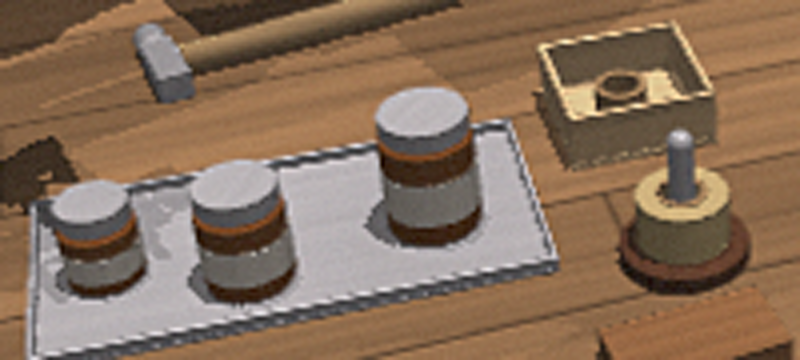

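All three jars stand upright on the tray. The core is in the box and the one visible roll sits on the spindle foot. The tool is clear at z = 0.31 m, so I'll hand the job in.

```bash
python3 - <<'E'
from rig import workorder
print(workorder.sign_off())
E
```

```text
the job is handed in; nothing more can be done
None
```

I handed the job in at about 69 s with every step done.

- **Core and tape:** the empty core is in the scrap box. The roll is on the spindle, down on the foot. I found only one roll in the views I took, and the detector's last search also found only the one on the spindle, so I took roll_b as absent.
- **Jars:** all three jars were there, taken in the order tall, mid, small. I held each lid-down for about 2 s, within 1° of fully inverted. Then I stood each upright on the tray and let go before taking the next. Grip was 12–14 N, and each touched down softly at the expected height with only a newton or two of force.

**Last checks:** the final scene picture shows all three jars upright inside the tray, with the tool well clear. The last side view was partly blocked by the arm, so I checked the tray from the scene camera only.

**What didn't match:** while I was shaking the small jar, the mid jar got knocked 2–3 cm along the tray. It stayed upright, so I left it there and placed the small jar clear of it; the camera estimates of its new position differed by about 1.5 cm. The spacing on the tray is therefore uneven: about 13 cm from tall to mid, and about 9 cm from mid to small.

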